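Sort soap cartons by the batch mark underneath and lock them in for transport

TASK

Turn over every soap carton standing on the table, read the batch mark on its underside, and lay it flat, mark side up, in the tray whose tag shows the same mark (ring or bar). When all of them are in their trays, swing the hold-down bar over the trays until it is fully home in its catch. Leave the loose soaps where they are.

Things in the scene. Friction and masses are not known exactly. Their poses are not given: they have to be found in the camera images.
- carton_1: kraft soap carton, 70 mm (own x) x 56 mm (own y) x 46 mm (own z), 0.1 to 0.2 kg, origin at its centre. Top (+z) has a pale paper sleeve and a small plain seal; the underside (-z), face down at the start, bears the dark batch mark: here a ring (36 mm across, 8 mm wide). All cartons look alike until turned over; only two or three of the four are present (others read None)
- carton_2: kraft soap carton, 70 mm (own x) x 56 mm (own y) x 46 mm (own z), 0.1 to 0.2 kg, origin at its centre. Top (+z) has a pale paper sleeve and a small plain seal; the underside (-z), face down at the start, bears the dark batch mark: here a ring (36 mm across, 8 mm wide). All cartons look alike until turned over; only two or three of the four are present (others read None)
- carton_3: kraft soap carton, 70 mm (own x) x 56 mm (own y) x 46 mm (own z), 0.1 to 0.2 kg, origin at its centre. Top (+z) has a pale paper sleeve and a small plain seal; the underside (-z), face down at the start, bears the dark batch mark: here a straight bar (42 x 12 mm). All cartons look alike until turned over; only two or three of the four are present (others read None)
- carton_4: kraft soap carton, 70 mm (own x) x 56 mm (own y) x 46 mm (own z), 0.1 to 0.2 kg, origin at its centre. Top (+z) has a pale paper sleeve and a small plain seal; the underside (-z), face down at the start, bears the dark batch mark: here a straight bar (42 x 12 mm). All cartons look alike until turned over; only two or three of the four are present (others read None)
- rack: wooden transport frame, 336 x 180 mm, fixed for the run; origin at the centre of its underside, on the table. Its two trays lie one behind the other along own x; the bar's pivot post is at own x = +146 mm (far end), 61 mm high, its catch at own x = -144 mm (near end), 79 mm high
- ring_tray: white open tray fixed on the frame; its flat tag plate on the -y side shows a dark ring. 114 mm (own x) x 172 mm (own y), walls 4 mm thick, 16 mm high, floor 4 mm; origin at the centre of its underside, 6 mm above the table. Holds two cartons about 80 mm apart along y, their 70 mm lengths along y. May be the front or back tray. A carton flat in it has its centre 27 mm above this origin
- bar_tray: white open tray fixed on the frame; its flat tag plate on the -y side shows a dark straight bar. 114 mm (own x) x 172 mm (own y), walls 4 mm thick, 16 mm high, floor 4 mm; origin at the centre of its underside, 6 mm above the table. Holds two cartons about 80 mm apart along y, their 70 mm lengths along y. May be the front or back tray. A carton flat in it has its centre 27 mm above this origin
- hold_bar (a joint): aluminium hold-down bar, 40 x 8 mm, 298 mm from its pivot, swings level 62 to 70 mm above the table. 0 rad = home: over the middle of both trays, its end at the stop in the steel catch. Starts at 1.4 to 1.7 rad, swung out to the -y side (grows anticlockwise seen from above, up to 1.9). Stays where it is left (friction 0.05 N m); clears a carton lying flat in a tray by 6 mm
- hold_bar_hinge (a point): axis of the bar's pivot, 66 mm above the table
- hold_bar_knob (a point): upright black knob on the bar, 16 mm diameter, standing from 70 to 112 mm above the table, 136 mm from the pivot; this point is on its axis, 94 mm above the table
- dahlia_soap: green flower-shaped soap, 75 x 75 x 35 mm, loose, somewhere among the cartons; origin at the centre of its underside. Bystander
- cloud_soap: blue knobbly soap, 69 x 68 x 35 mm, loose, in front and left of the frame; origin at the centre of its underside. Bystander
- rose_soap: black rose soap, 69 x 69 x 34 mm, loose, left of the knobbly one, near the table edge; origin at the centre of its underside. Bystander

How it is judged:
By the outcome, as a careful person would: the job done as asked, in the order asked, and still so for the second after the job is handed in, with the robot touching nothing.
Of carton_1, carton_2, carton_3, carton_4 only 2 to 3 are there at a start; the rules pass over those that are not, and their reading is None.
At some moment in a run one of carton_1, carton_2, carton_3, carton_4 may be knocked a few centimetres aside while the robot is not near it.
Once in a run the grip may slacken for a moment while it holds something.
It also fails if it takes over 210 s, if anything falls off the work surface, if the arm or the gripper's body presses on something with over 40 N, if the wrist force passes 120 N, or if a joint passes its speed limit or range.

ROBOT

A 6-joint arm with a two-finger parallel gripper is mounted at the origin on a cart in front of the work surface, level with it; the furniture and walls round the work are solid. World frame = base frame: x ahead of the robot, y to its left, z up, the work surface at z = 0. Lengths are in m, angles in rad, forces in N, time in s.
With the tool pointing down it reaches from about 0.3 to 0.775 m from the base axis. Payload 14.6 kg.
Tool frame: the origin (TCP) lies between the finger pads; the fingertips stand 19 mm ahead of it and the grasp point (between the pads) is the TCP (ctrl.finger_overhang is the distance from the TCP to the fingertips, in m); z points along the fingers, y is the direction in which the jaws open and shut (so a half turn about z gives the same grasp; the last joint's range is limited). The gripper opens to 94 mm and grips with 3 to 60 N. Pads are 16 mm wide; open, the fingers measure 119 mm over their backs; the gripper's body (75 mm by 177 mm) begins 78 mm behind the grasp point.
Start: joints at [1.21, 0.3, 1.521, -0, 1.321, -0.067], TCP at [0.159, 0.526, 0.185] pointing down, gripper open.
Joint ranges: [-3.03, 3.03], [-0.79, 2.21], [0.23, 2.52], [-1.04, 4.18], [0, 3.07], [-2.55, 2.55]. Speed limits (rad/s): [2.22, 2.22, 2.57, 3.14, 3.14, 3.14].

INTERFACE

Orientations are given as [roll, pitch, yaw] about the fixed x, y, z axes, in that order (R = Rz(yaw) Ry(pitch) Rx(roll)).
In Python, from station import ctrl gives the robot as it stands.
- The arm moves only by the tool send_rows, never from a script. Its argument "series" is a list of rows, each a list of 7 numbers: the turn, a rotation vector about the tool's x, y, z in degrees, then the shift along the tool's x, y, z in m, then the gripper's target within -1 to 1 (fully open at 1, half-way at 0, shut at -1). A call has 1 to 8 rows; each row is the pose to reach, as a shift and turn from the pose commanded when the call began, along the tool's axes at that moment; what a row does not reach only later rows make up. A row lasts 1/10 s, in which the tool goes at most 50 mm and 8.59 degrees, less where a joint would pass 70% of its speed; a pose out of reach is approached as far as the arm can. A call with a gripper value outside its range is refused whole. The fingers move at their own pace and stop on an object; "force" is the grip in N (left out, the last holds). Time passes only in rows, so rows that repeat a pose let the fingers close. It gives the time, the measured TCP pose, the force and the opening at its end, in the units of the state.
- ctrl.get_obs(): the state, without advancing time (a new reading comes with each control period).
- ctrl.camera(name): name is "side" or "top" or "wrist"; returns a dict with "pixels" (420x560x3 uint8, red, green, blue), "z_map" (420x560 float32, m along the optical axis (not along the pixel's ray), 0 where there is no reading), "fov_y" (degrees; the focal length in pixels is half the picture's height over the tangent of half this angle, whatever the lens; pixels are square), "cx", "cy" (the principal point, pixels), "R" (3x3) and "t" (3): a world point X has camera coordinates R X + t. Camera axes: x right, y down, z forward; pixel columns grow to the right and rows downward; lengths in m; the calibration is good to about 2 mm. The wrist camera is an equidistant fisheye: a pixel r from the principal point sees the ray r / f radians off the axis. A picture is of the moment at which its call begins.
- ctrl.hand_in(): hands the job in, once; it reports no verdict.
The state is a dict: "time_s": time; "qpos": joint angles; "joint_vel": joint speeds; "tau": joint torques, N m; "ee_pos": TCP position; "eef_rot": TCP orientation; "force": force on the tool from outside, world axes, zero at the start; "moment": the same for the moment, N m; "grip_width": finger opening in m.
Only numpy, scipy, OpenCV 4.12 (cv2) and the standard library are available. Lean on these libraries where they do the work, as an engineer would, in place of code of your own. Each camera call takes 0.05 s, during which the arm holds its last target.

## Working session

There is one attempt and no reset: what is moved stays moved. The work goes in short steps, Python scripts to look and compute and a tool call to move; the robot and the scene stay as the last step left them, time stands still between calls to the robot, and variables do not carry over. Pictures are saved under pics/ and viewed, and the job is handed in when it is done.

Besides the shell and the picture viewer there is one more tool, called after "Emit:" as a command line: name --pt "numbers of a row" for each row, then --argument value for the rest. send_rows: Moves the arm, as the interface text tells. Its arguments: {"type":"object","properties":{"series":{"type":"array"},"force":{"type":"number"}},"required":["series"]}

```bash
ls; mkdir -p pics; cat > h.py <<'E'
import numpy as np, cv2
from station import ctrl
from scipy.spatial.transform import Rotation as Ro
def save(c,n): cv2.imwrite(f'pics/{n}.png',c['pixels'][:,:,::-1])
def foc(c): return c['pixels'].shape[0]/2/np.tan(np.radians(c['fov_y'])/2)
def ray(c,u,v,fish=False):
    f=foc(c); x=(u-c['cx']);y=(v-c['cy'])
    if fish:
        r=np.hypot(x,y); th=r/f; s=np.sin(th)/max(r,1e-9); d=np.array([x*s,y*s,np.cos(th)])
    else: d=np.array([x/f,y/f,1.])
    R=np.array(c['R']);t=np.array(c['t'])
    return -R.T@t, R.T@d
def onz(c,u,v,z,fish=False):
    o,d=ray(c,u,v,fish); return o+d*(z-o[2])/d[2]
def cloud(c):
    f=foc(c); h,w=c['z_map'].shape
    u,v=np.meshgrid(np.arange(w),np.arange(h)); z=c['z_map']
    P=np.stack([(u-c['cx'])/f*z,(v-c['cy'])/f*z,z],-1)
    return (P-np.array(c['t']))@np.array(c['R'])
def st():
    o=ctrl.get_obs()
    for k in ['time_s','qpos','ee_pos','eef_rot','force','grip_width']: print(k,np.round(o[k],4))
E
python3 - <<'E'
from h import *
for n in ['side','top','wrist']:
    c=ctrl.camera(n); save(c,n+'0'); print(n,c['fov_y'],c['cx'],c['cy'],-np.array(c['R']).T@c['t'])
st()
E
```

```text
pics
side 44.15792647127544 276.34060729285335 212.71241804328915 [ 0.13475661 -0.52229303  0.50346472]
top 47.58051007959473 274.9163941313419 205.50750580678414 [0.44527027 0.23177206 1.0309024 ]
wrist 65.70646984690485 275.14343428062887 213.13317627224038 [0.08668135 0.54838234 0.38663769]
time_s 0.15
qpos [ 1.2104  0.3003  1.5214  0.      1.3207 -0.0666]
ee_pos [0.1592 0.5262 0.1844]
eef_rot [-3.1408e+00 -1.0000e-04  2.8478e+00]
force [-0.3454 -0.643  -1.124 ]
grip_width 0.0943
```

View pics/top0.png

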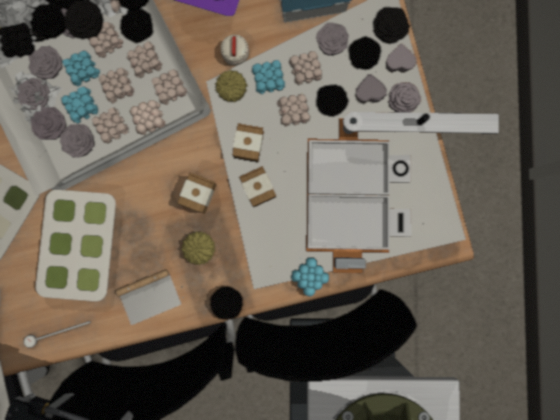

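View pics/side0.png

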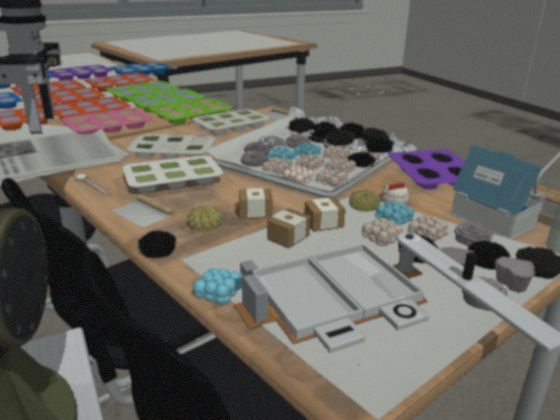

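View pics/wrist0.png

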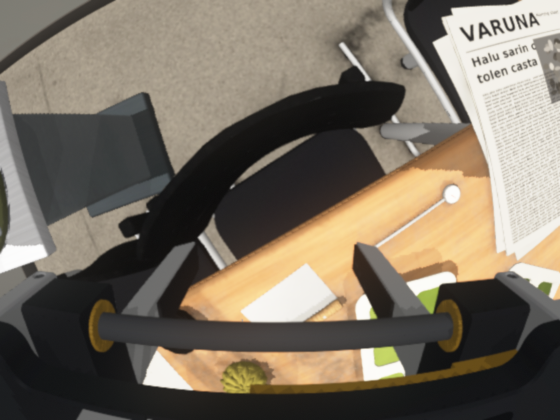

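```bash
cat > m.py <<'E'
from h import *
def cartons(c,lo=0.040,hi=0.052,xr=(0.3,0.8),yr=(0.1,0.6)):
    P=cloud(c); z=P[...,2]
    m=((z>lo)&(z<hi)&(P[...,0]>xr[0])&(P[...,0]<xr[1])&(P[...,1]>yr[0])&(P[...,1]<yr[1])).astype(np.uint8)
    n,L,S,C=cv2.connectedComponentsWithStats(m)
    for i in range(1,n):
        if S[i,4]<150: continue
        Q=P[L==i]
        (x,y),(w,h),a=cv2.minAreaRect((Q[:,:2]*1000).astype(np.float32))
        print('px',C[i].round(),'n',S[i,4],'c',round(x,1),round(y,1),'wh',round(w,1),round(h,1),'ang',round(a,1),'z',np.median(Q[:,2]).round(4))
E
python3 - <<'E'
from m import *
c=ctrl.camera('top'); P=cloud(c)
cartons(c,yr=(-0.2,0.7))
for u,v in [(353,121),(498,123),(424,118),(309,141),(388,141),(389,250),(308,250),(350,195),(349,265),(198,248),(311,276),(226,302),(231,86),(330,250),(350,168),(400,168),(400,222)]: print(u,v,P[v,u].round(4))
E
```

```text
px [370.  89.] n 311 c 760.5 32.3 wh 58.8 57.4 ang 46.8 z 0.0414
px [247. 141.] n 894 c 649.4 292.0 wh 56.6 70.4 ang 80.4 z 0.0472
px [257. 186.] n 903 c 555.4 270.6 wh 70.0 56.3 ang 24.8 z 0.0471
px [195. 192.] n 911 c 541.1 398.2 wh 56.8 69.9 ang 69.5 z 0.0471
353 121 [0.6854 0.0748 0.0772]
498 123 [ 0.882  -0.5961 -0.7178]
424 118 [ 0.6836 -0.0585  0.1122]
309 141 [0.6548 0.1603 0.0232]
388 141 [ 0.6591 -0.0122  0.0089]
389 250 [ 0.4233 -0.0134  0.0041]
308 250 [0.422  0.1606 0.0059]
350 195 [0.5395 0.0728 0.0222]
349 265 [0.3937 0.0815 0.0613]
198 248 [0.4251 0.392  0.0335]
311 276 [0.3689 0.1562 0.0335]
226 302 [0.3144 0.3318 0.0353]
231 86 [0.7707 0.3281 0.0326]
330 250 [0.4224 0.1136 0.0071]
350 168 [0.5989 0.0709 0.0118]
400 168 [ 0.5992 -0.036   0.0151]
400 222 [ 0.483  -0.0336  0.0195]
```

```bash
python3 - <<'E'
import cv2
a=cv2.imread('pics/top0.png')[60:340,150:510]; cv2.imwrite('pics/top0z.png',cv2.resize(a,None,fx=2.1,fy=2.1,interpolation=cv2.INTER_CUBIC))
E
```

```text
(no output)
```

View pics/top0z.png

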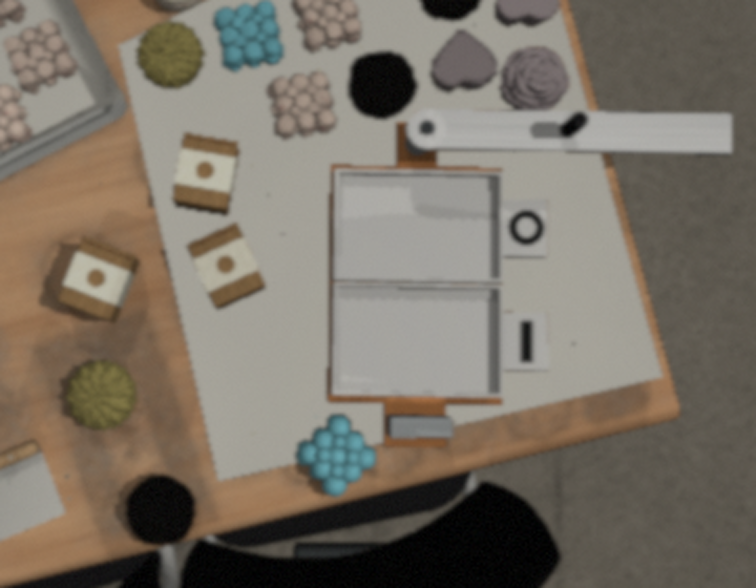

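```bash
cat >> h.py <<'E'
def Rt(phi,tilt):
    "phi deg: bearing of tilt plane; tilt deg: + = tool points towards phi; tool x points to -phi side"
    p,t=np.radians([phi,tilt])
    z=np.array([np.sin(t)*np.cos(p),np.sin(t)*np.sin(p),-np.cos(t)]); y=np.array([-np.sin(p),np.cos(p),0])
    return np.stack([np.cross(y,z),y,z],1)
def cur():
    o=ctrl.get_obs(); return np.array(o['ee_pos']),Ro.from_euler('xyz',o['eef_rot']).as_matrix()
def go(p,R,frm=None):
    p0,R0=cur() if frm is None else frm
    rv=np.degrees(Ro.from_matrix(R0.T@R).as_rotvec()); s=R0.T@(np.array(p)-p0)
    print('row',rv.round(1).tolist(),s.round(4).tolist(),'|rot|',np.linalg.norm(rv).round(1),'|s|',np.linalg.norm(s).round(3))
    return (np.array(p),R)
E
python3 - <<'E'
from h import *
R=Rt(24.8,45); p=np.array([.555,.271,.030])
a=go(p-0.09*R[:,2],R); go(p,R,a)
c=ctrl.camera('top'); P=cloud(c)
# tray geometry: wall tops z .018-.026
m=(P[...,2]>.0185)&(P[...,2]<.027)&(P[...,0]>.40)&(P[...,0]<.68)&(P[...,1]>-.03)&(P[...,1]<.18)
Q=P[m]; print(cv2.minAreaRect((Q[:,:2]*1000).astype(np.float32)),Q.min(0),Q.max(0))
E
```

```text
row [-16.4, -43.0, -39.4] [-0.4052, -0.172, 0.091] |rot| 60.6 |s| 0.449
row [0.0, 0.0, 0.0] [-0.0, -0.0, 0.09] |rot| 0.0 |s| 0.09
((538.8740844726562, 66.041259765625), (194.13302612304688, 279.03106689453125), 88.73650360107422) [ 0.40152952 -0.02990836  0.0185048 ] [0.67880796 0.16616054 0.02696465]
```

Emit:
send_rows --pt "-16.4 -43 -39.4 -0.405 -0.172 0.04 1" --pt "-16.4 -43 -39.4 -0.405 -0.172 0.04 1" --pt "-16.4 -43 -39.4 -0.405 -0.172 0.04 1" --pt "-16.4 -43 -39.4 -0.405 -0.172 0.04 1" --pt "-16.4 -43 -39.4 -0.405 -0.172 0.04 1" --pt "-16.4 -43 -39.4 -0.405 -0.172 0.06 1" --pt "-16.4 -43 -39.4 -0.405 -0.172 0.08 1" --pt "-16.4 -43 -39.4 -0.405 -0.172 0.091 1"

```text
time_s: 1.05
ee_pos: [0.4542, 0.2795, 0.119]
eef_rot: [-3.137, 0.789, -2.699]
force: [0.5, 1.9, -0.5]
grip_width: 0.0938
```

```bash
python3 - <<'E'
from h import *
from m import *
st()
c=ctrl.camera('top'); save(c,'t1'); s=ctrl.camera('side'); save(s,'s1'); w=ctrl.camera('wrist'); save(w,'w1')
cartons(c)
R=Rt(24.8,45); p=np.array([.555,.271,.030]); go(p-0.09*R[:,2],R); go(p,R)
E
```

```text
time_s 1.05
qpos [ 0.5132  0.0292  2.2464 -0.6168  0.0955 -0.9061]
ee_pos [0.4542 0.2795 0.119 ]
eef_rot [-3.1368  0.7895 -2.6994]
force [ 0.4841  1.9488 -0.4844]
grip_width 0.0938
px [247. 141.] n 891 c 649.5 291.9 wh 56.5 70.5 ang 80.6 z 0.0472
px [257. 186.] n 899 c 555.5 270.6 wh 70.2 56.3 ang 25.1 z 0.0472
px [195. 192.] n 912 c 541.1 398.3 wh 57.1 70.0 ang 69.5 z 0.0472
row [-0.2, -0.1, -0.3] [0.0001, -0.0479, 0.034] |rot| 0.4 |s| 0.059
row [-0.2, -0.1, -0.3] [-0.0002, -0.0476, 0.124] |rot| 0.4 |s| 0.133
```

Emit:
send_rows --pt "0 0 0 0 -0.024 0.015 1" --pt "0 0 0 0 -0.048 0.034 1" --pt "0 0 0 0 -0.048 0.034 1" --pt "0 0 0 0 -0.048 0.034 1"

```text
time_s: 1.6
ee_pos: [0.4801, 0.2634, 0.102]
eef_rot: [3.132, 0.775, -2.71]
force: [0.2, 0.3, -0.3]
grip_width: 0.0941
```

```bash
python3 - <<'E'
from h import *
from m import *
st()
c=ctrl.camera('top'); save(c,'t1'); s=ctrl.camera('side'); save(s,'s1'); 
R=Rt(24.8,45); p=np.array([.555,.271,.030]); go(p-0.09*R[:,2],R); go(p,R)
E
```

```text
time_s 1.6
qpos [ 0.4288  0.097   2.2182  0.2187  0.0532 -1.7913]
ee_pos [0.4801 0.2634 0.102 ]
eef_rot [ 3.1321  0.7745 -2.7098]
force [ 0.1562  0.3198 -0.3491]
grip_width 0.0941
row [0.5, -0.6, -0.1] [0.0003, -0.0244, 0.011] |rot| 0.8 |s| 0.027
row [0.5, -0.6, -0.1] [-0.0006, -0.0251, 0.101] |rot| 0.8 |s| 0.104
```

View pics/s1.png

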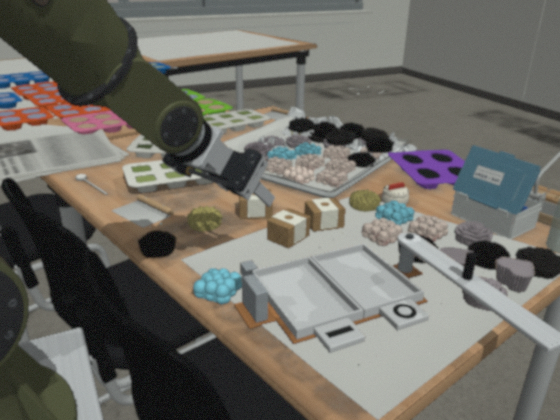

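```bash
python3 - <<'E'
from h import *
R=Rt(24.9,40); p=np.array([.555,.271,.030]); a=go(p-0.07*R[:,2],R); go(p,R,a)
E
```

```text
row [0.4, 4.4, -0.1] [-0.006, -0.0246, 0.0312] |rot| 4.4 |s| 0.04
row [0.0, 0.0, 0.0] [-0.0, -0.0, 0.07] |rot| 0.0 |s| 0.07
```

Emit:
send_rows --pt "0.4 4.4 -0.1 -0.006 -0.0246 0.0 1" --pt "0.4 4.4 -0.1 -0.006 -0.0246 0.0 1" --pt "0.4 4.4 -0.1 -0.006 -0.0246 0.015 1" --pt "0.4 4.4 -0.1 -0.006 -0.0246 0.031 1" --pt "0.4 4.4 -0.1 -0.006 -0.0246 0.031 1" --pt "0.4 4.4 -0.1 -0.006 -0.0246 0.031 1"

```text
time_s: 2.3
ee_pos: [0.5136, 0.2513, 0.0835]
eef_rot: [-3.14, 0.697, -2.707]
force: [1.0, 0.6, -0.3]
grip_width: 0.094
```

```bash
python3 - <<'E'
from h import *
st()
c=ctrl.camera('wrist'); save(c,'w2'); R=Rt(24.9,40); p=np.array([.555,.271,.030]); go(p,R)
E
```

```text
time_s 2.3
qpos [ 0.3707  0.1882  2.1202  0.2838  0.1425 -1.901 ]
ee_pos [0.5136 0.2513 0.0835]
eef_rot [-3.1402  0.6974 -2.7068]
force [ 1.0219  0.5574 -0.3476]
grip_width 0.094
row [-0.1, -0.0, 0.0] [-0.0005, 0.0007, 0.0706] |rot| 0.1 |s| 0.071
```

View pics/w2.png

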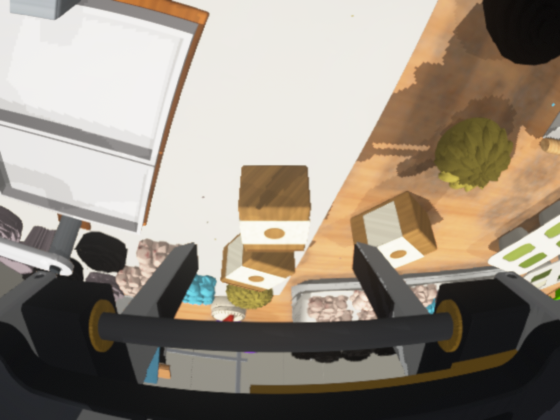

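Emit:
send_rows --pt "0 0 0 0 0 0.035 1" --pt "0 0 0 0 0 0.07 1" --pt "0 0 0 0 0 0.07 1" --pt "0 0 0 0 0 0.07 -1" --pt "0 0 0 0 0 0.07 -1" --pt "0 0 0 0 0 0.07 -1" --pt "0 0 0 0 0 0.07 -1" --pt "0 0 0 0 0 0.07 -1" --force 25

```text
time_s: 3.15
ee_pos: [0.5553, 0.2696, 0.0306]
eef_rot: [-3.14, 0.699, -2.707]
force: [0.2, 1.0, -0.9]
grip_width: 0.0576
```

```bash
python3 - <<'E'
from h import *
st()
p0,R0=cur()
# fit-free: plan lift then rotate to tilt -50 at placing spot
phi=24.9
R=Rt(phi,40); a=go([.52,.255,.10],R)
R2=Rt(30,-50); b=go([.45,.265,.10],R2,a)
go([.45,.265,.10],R2)
E
```

```text
time_s 3.15
qpos [ 0.3755  0.3869  2.0235  0.8297  0.049  -2.4451]
ee_pos [0.5553 0.2696 0.0306]
eef_rot [-3.1398  0.6987 -2.7071]
force [ 0.2435  0.9859 -0.8605]
grip_width 0.0576
row [-0.1, 0.0, -0.0] [-0.0154, 0.0015, -0.0777] |rot| 0.1 |s| 0.079
row [0.5, 89.9, -5.6] [0.0454, 0.0385, -0.0381] |rot| 90.1 |s| 0.071
row [0.4, 90.0, -5.7] [0.03, 0.04, -0.1159] |rot| 90.1 |s| 0.126
```

```bash
python3 - <<'E'
from h import *
go([.54,.262,.11],Rt(25,-10)); go([.55,.265,.09],Rt(25,40))
E
```

```text
row [-0.1, 50.0, -0.1] [-0.038, -0.0006, -0.0718] |rot| 50.0 |s| 0.081
row [-0.2, 0.0, -0.1] [-0.0331, -0.002, -0.0498] |rot| 0.2 |s| 0.06
```

Emit:
send_rows --pt "0 0 0 -0.016 0 -0.025 -1" --pt "0 0 0 -0.033 0 -0.05 -1" --pt "0 8 0 -0.036 0 -0.065 -1" --pt "0 16 0 -0.038 0 -0.072 -1" --pt "0 24 0 -0.038 0 -0.072 -1" --pt "0 32 0 -0.038 0 -0.072 -1" --pt "0 41 0 -0.038 0 -0.072 -1" --pt "0 50 0 -0.038 0 -0.072 -1"

```text
time_s: 3.95
ee_pos: [0.5399, 0.2621, 0.1109]
eef_rot: [-3.139, -0.125, -2.71]
force: [-0.1, -0.3, -1.3]
grip_width: 0.0541
```

```bash
python3 - <<'E'
from h import *
st()
a=go([.46,.265,.10],Rt(28,-50)); go([.46,.265,.06],Rt(28,-50),a); go([.46,.265,.036],Rt(28,-50),a)
E
```

```text
time_s 3.95
qpos [ 0.3947  0.5568  1.3385 -0.0077  1.3706 -1.6064]
ee_pos [0.5399 0.2621 0.1109]
eef_rot [-3.1387 -0.1246 -2.7095]
force [-0.0605 -0.3431 -1.2709]
grip_width 0.0541
row [1.4, 42.8, -3.0] [0.0694, 0.0361, 0.0196] |rot| 43.0 |s| 0.081
row [0.0, 0.0, 0.0] [-0.0306, 0.0, 0.0257] |rot| 0.0 |s| 0.04
row [0.0, 0.0, 0.0] [-0.049, 0.0, 0.0411] |rot| 0.0 |s| 0.064
```

Emit:
send_rows --pt "0.2 8 -0.5 0.012 0.006 0.004 -1" --pt "0.4 16 -1 0.024 0.012 0.008 -1" --pt "0.7 24 -1.5 0.036 0.018 0.012 -1" --pt "1 32 -2.2 0.05 0.027 0.016 -1" --pt "1.4 40 -3 0.069 0.036 0.02 -1" --pt "1.4 42.8 -3 0.069 0.036 0.02 -1" --pt "1.4 42.8 -3 0.069 0.036 0.02 -1"

```text
time_s: 4.65
ee_pos: [0.4599, 0.2651, 0.0961]
eef_rot: [3.141, -0.871, -2.651]
force: [-0.2, -0.2, -0.9]
grip_width: 0.0544
```

```bash
python3 - <<'E'
from h import *
st()
a=go([.46,.265,.06],Rt(28,-50)); go([.46,.265,.040],Rt(28,-50))
s=ctrl.camera('side'); save(s,'s3'); c=ctrl.camera('top'); save(c,'t3'); 
E
```

```text
time_s 4.65
qpos [ 0.4645  0.9445  0.9625 -0.0223  2.1056 -1.5987]
ee_pos [0.4599 0.2651 0.0961]
eef_rot [ 3.1412 -0.8712 -2.6514]
force [-0.1846 -0.1649 -0.9194]
grip_width 0.0544
row [-0.0, 0.1, 0.1] [-0.0277, -0.0002, 0.0232] |rot| 0.1 |s| 0.036
row [-0.0, 0.1, 0.1] [-0.043, -0.0002, 0.0361] |rot| 0.1 |s| 0.056
```

View pics/s3.png

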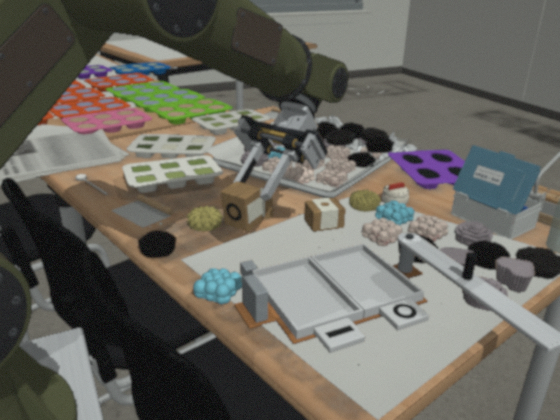

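View pics/t3.png

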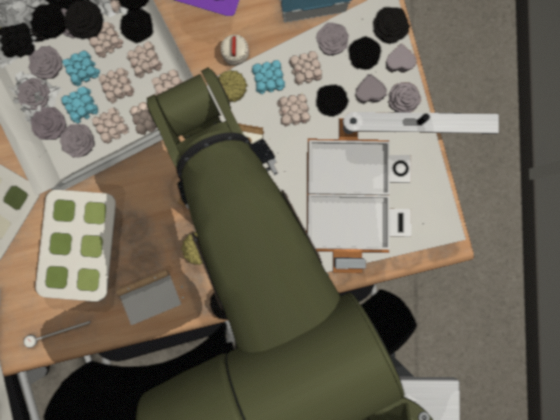

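Emit:
send_rows --pt "0 0 0 -0.014 0 0.012 -1" --pt "0 0 0 -0.028 0 0.023 -1" --pt "0 0 0 -0.036 0 0.03 -1" --pt "0 0 0 -0.043 0 0.036 -1" --pt "0 0 0 -0.0453 0 0.038 -1" --pt "0 0 0 -0.0453 0 0.038 -1"

```text
time_s: 5.35
ee_pos: [0.4605, 0.2656, 0.0385]
eef_rot: [3.139, -0.867, -2.65]
force: [-0.3, 0.1, -1.5]
grip_width: 0.0552
```

```bash
python3 - <<'E'
from h import *
st()
s=ctrl.camera('side'); save(s,'s4'); a=cv2.imread('pics/s4.png')[120:280,140:340]; cv2.imwrite('pics/s4.png',cv2.resize(a,None,fx=3,fy=3))
E
```

```text
time_s 5.35
qpos [ 0.4642  1.0138  0.9738 -0.0201  2.0212 -1.5975]
ee_pos [0.4605 0.2656 0.0385]
eef_rot [ 3.1385 -0.8675 -2.6497]
force [-0.2665  0.0586 -1.5063]
grip_width 0.0552
```

View pics/s4.png

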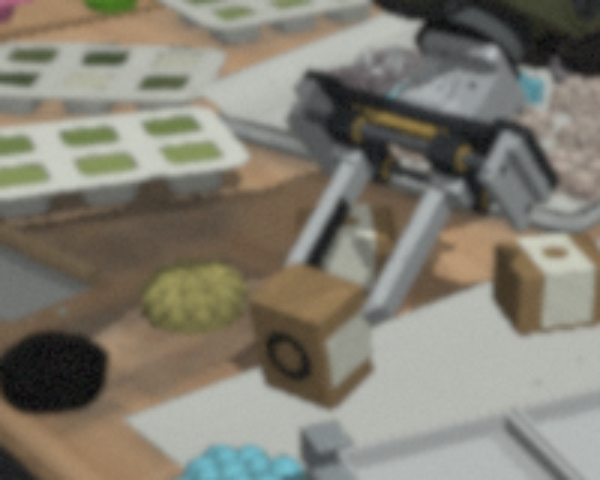

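Emit:
send_rows --pt "0 0 0 -0.002 0 0.0017 -1" --pt "0 0 0 -0.002 0 0.0017 0" --pt "0 0 0 -0.002 0 0.0017 1" --pt "0 0 0 -0.002 0 0.0017 1" --pt "0 0 0 -0.002 0 0.0017 1" --pt "0 0 0 -0.001 0 -0.03 1" --pt "0 0 0 0 0 -0.07 1" --pt "0 0 0 0.01 0 -0.11 1"

```text
time_s: 6.2
ee_pos: [0.529, 0.302, 0.1178]
eef_rot: [3.138, -0.869, -2.649]
force: [1.0, 0.5, 0.3]
grip_width: 0.0937
```

```bash
python3 - <<'E'
from h import *
from m import *
st()
s=ctrl.camera('side'); save(s,'s5');c=ctrl.camera('top'); save(c,'t5'); cartons(c,.06,.078); cartons(c)
s=ctrl.camera('wrist'); save(s,'w5')
E
```

```text
time_s 6.2
qpos [ 0.4665  1.1622  0.5055 -0.023   2.343  -1.6033]
ee_pos [0.529  0.302  0.1178]
eef_rot [ 3.1385 -0.8693 -2.6494]
force [1.0425 0.5231 0.2644]
grip_width 0.0937
px [256. 136.] n 214 c 657.2 277.5 wh 30.5 51.2 ang 82.3 z 0.0471
```

View pics/s5.png

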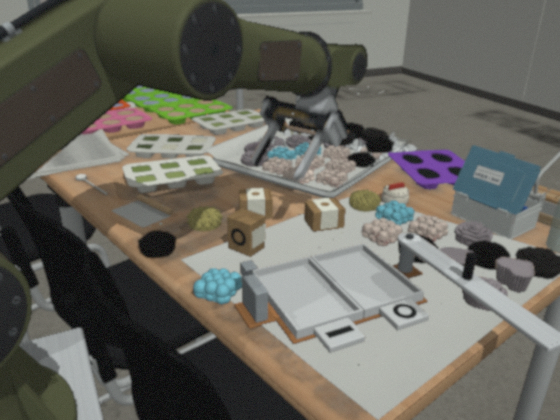

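View pics/w5.png

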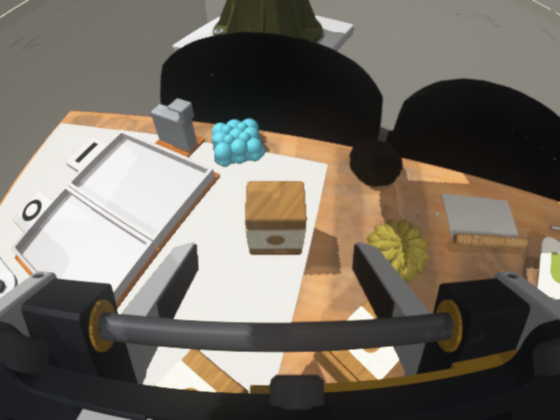

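```bash
python3 - <<'E'
from h import *
R=Rt(28.2,33); a=go([.50,.29,.15],Rt(28.2,-10)); b=go([.449,.259,.13],R,a); go([.449,.259,.04],R,b)
E
```

```text
row [0.2, -39.4, -0.1] [0.0449, 0.0032, 0.0042] |rot| 39.4 |s| 0.045
row [-0.0, -43.0, 0.0] [0.0552, -0.0032, 0.03] |rot| 43.0 |s| 0.063
row [0.0, 0.0, 0.0] [0.049, 0.0, 0.0755] |rot| 0.0 |s| 0.09
```

Emit:
send_rows --pt "0 -8 0 0.04 0.003 0.004 1" --pt "0 -16 0 0.045 0.003 0.004 1" --pt "0 -24 0 0.045 0.003 0.004 1" --pt "0 -32 0 0.045 0.003 0.004 1" --pt "0 -39.4 0 0.045 0.003 0.004 1"

```text
time_s: 6.85
ee_pos: [0.4981, 0.2889, 0.1488]
eef_rot: [3.14, -0.208, -2.651]
force: [0.5, 0.2, -0.4]
grip_width: 0.0941
```

Emit:
send_rows --pt "0 -8 0 0.012 -0.001 0.01 1" --pt "0 -16 0 0.024 -0.002 0.02 1" --pt "0 -24 0 0.036 -0.003 0.025 1" --pt "0 -32 0 0.05 -0.003 0.03 1" --pt "0 -40 0 0.055 -0.003 0.03 1" --pt "0 -43 0 0.055 -0.003 0.03 1" --pt "0 -43 0 0.055 -0.003 0.03 1"

```text
time_s: 7.55
ee_pos: [0.4451, 0.2573, 0.1298]
eef_rot: [3.139, 0.535, -2.653]
force: [0.0, 0.4, -1.1]
grip_width: 0.094
```

```bash
python3 - <<'E'
from h import *
from m import *
st()
s=ctrl.camera('wrist'); save(s,'w6');s=ctrl.camera('side'); save(s,'s6')
go([.449,.259,.13],Rt(28.2,33));go([.449,.259,.04],Rt(28.2,33))
E
```

```text
time_s 7.55
qpos [ 0.4365  0.0023  2.1084  0.0606  0.497  -1.6687]
ee_pos [0.4451 0.2573 0.1298]
eef_rot [ 3.1392  0.5353 -2.6532]
force [ 0.0461  0.4362 -1.0626]
grip_width 0.094
row [0.0, -2.3, -0.2] [-0.0014, -0.0002, 0.002] |rot| 2.3 |s| 0.002
row [0.0, -2.3, -0.2] [0.0445, -0.0004, 0.0794] |rot| 2.3 |s| 0.091
```

View pics/w6.png

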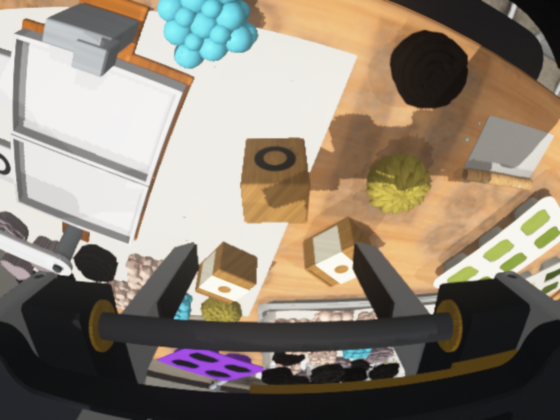

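View pics/s6.png

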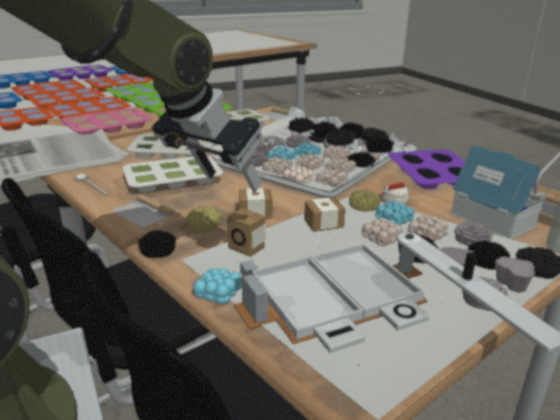

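Emit:
send_rows --pt "0 0 0 0.016 0 0.026 1" --pt "0 0 0 0.032 0 0.055 1" --pt "0 0 0 0.0445 0 0.079 1" --pt "0 0 0 0.0445 0 0.079 1" --pt "0 0 0 0.0445 0 0.079 -1" --pt "0 0 0 0.0445 0 0.079 -1" --pt "0 0 0 0.0445 0 0.079 -1" --pt "0 0 0 0.0445 0 0.079 -1" --force 30

```text
time_s: 8.45
ee_pos: [0.4496, 0.2598, 0.0418]
eef_rot: [3.139, 0.539, -2.653]
force: [-0.2, 0.7, 0.4]
grip_width: 0.0651
```

```bash
python3 - <<'E'
from h import *
st()
p0,R0=cur()
a=go(p0+[0,0,.055],R0); b=go([.49,.265,.12],Rt(28.2,-25)); go([.49,.27,.10],Rt(28.2,-57),b)
E
```

```text
time_s 8.45
qpos [ 0.4374  0.1925  2.1652  0.1165  0.2474 -1.7278]
ee_pos [0.4496 0.2598 0.0418]
eef_rot [ 3.1394  0.5388 -2.6529]
force [-0.1565  0.7214  0.4157]
grip_width 0.0651
row [0.0, 0.0, 0.0] [-0.0282, 0.0001, -0.0472] |rot| 0.0 |s| 0.055
row [0.1, 55.9, -0.1] [-0.0728, -0.0143, -0.0476] |rot| 55.9 |s| 0.088
row [-0.0, 32.0, 0.0] [-0.0106, 0.0044, 0.0171] |rot| 32.0 |s| 0.021
```

Emit:
send_rows --pt "0 0 0 0 0 0 -1" --pt "0 0 0 0 0 0 -1" --pt "0 0 0 0 0 0 -1"

```text
time_s: 8.75
ee_pos: [0.4494, 0.2597, 0.0412]
eef_rot: [3.139, 0.538, -2.653]
force: [-2.0, -1.1, 6.1]
grip_width: 0.0529
```

Emit:
send_rows --pt "0 0 0 -0.014 0 -0.024 -1" --pt "0 0 0 -0.028 0 -0.047 -1" --pt "0 8 0 -0.037 -0.003 -0.047 -1" --pt "0 16 0 -0.045 -0.006 -0.047 -1" --pt "0 24 0 -0.052 -0.009 -0.047 -1" --pt "0 32 0 -0.06 -0.012 -0.047 -1" --pt "0 40 0 -0.066 -0.014 -0.047 -1" --pt "0 48 0 -0.073 -0.014 -0.0476 -1"

```text
time_s: 9.55
ee_pos: [0.49, 0.265, 0.1194]
eef_rot: [3.14, -0.306, -2.652]
force: [-1.1, -0.4, 0.2]
grip_width: 0.0525
```

```bash
python3 - <<'E'
from h import *
st()
b=go([.49,.268,.09],Rt(28.2,-57)); go([.49,.268,.033],Rt(28.2,-57),b)
E
```

```text
time_s 9.55
qpos [ 0.4373  0.5779  1.3123 -0.014   1.5569 -1.6207]
ee_pos [0.49   0.265  0.1194]
eef_rot [ 3.1397 -0.3059 -2.6517]
force [-1.0621 -0.3922  0.2044]
grip_width 0.0525
row [0.2, 39.5, -0.1] [-0.0102, 0.0026, 0.0277] |rot| 39.5 |s| 0.03
row [0.0, 0.0, 0.0] [-0.0478, 0.0, 0.031] |rot| 0.0 |s| 0.057
```

Emit:
send_rows --pt "0 8 0 -0.002 0 0.005 -1" --pt "0 16 0 -0.004 0 0.01 -1" --pt "0 24 0 -0.006 0 0.016 -1" --pt "0 32 0 -0.008 0.001 0.022 -1" --pt "0 40 0 -0.01 0.0026 0.0277 -1" --pt "0 41.6 0 -0.01 0.0026 0.0277 -1" --pt "0 41.6 0 -0.01 0.0026 0.0277 -1"

```text
time_s: 10.25
ee_pos: [0.4891, 0.2679, 0.0865]
eef_rot: [3.138, -1.032, -2.648]
force: [0.0, -0.2, -1.4]
grip_width: 0.0524
```

```bash
python3 - <<'E'
from h import *
st()
go([.49,.268,.034],Rt(28.2,-59.1))
s=ctrl.camera('side'); save(s,'s7'); a=cv2.imread('pics/s7.png')[120:280,140:340]; cv2.imwrite('pics/s7.png',cv2.resize(a,None,fx=3,fy=3))
E
```

```text
time_s 10.25
qpos [ 0.4519  1.147   0.6957 -0.0434  2.3298 -1.6219]
ee_pos [0.4891 0.2679 0.0865]
eef_rot [ 3.1376 -1.0317 -2.6484]
force [ 0.0199 -0.2124 -1.35  ]
grip_width 0.0524
row [0.2, -0.0, 0.0] [-0.0455, -0.0004, 0.0262] |rot| 0.2 |s| 0.053
```

View pics/s7.png

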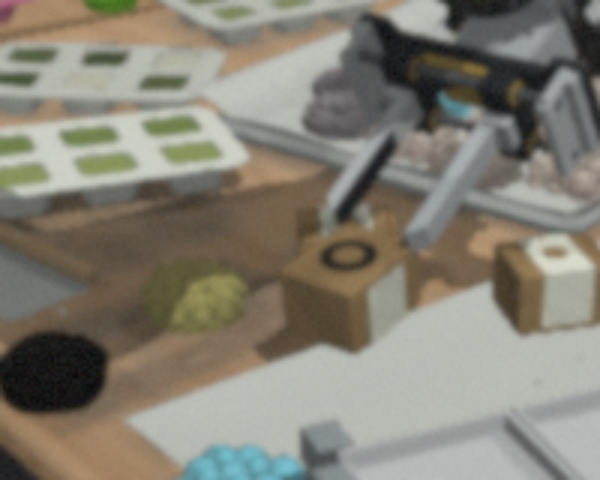

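```bash
python3 - <<'E'
from h import *
R=Rt(28.2,-59.1)
a=go([.44,.232,.085],R); go([.44,.232,.034],R)
E
```

```text
row [0.2, 0.2, 0.0] [0.0285, -0.0085, 0.0537] |rot| 0.3 |s| 0.061
row [0.2, 0.2, 0.0] [-0.0151, -0.0086, 0.08] |rot| 0.3 |s| 0.082
```

Emit:
send_rows --pt "0 0 0 0.014 -0.004 0.027 -1" --pt "0 0 0 0.0285 -0.0085 0.0537 -1" --pt "0 0 0 0.0285 -0.0085 0.0537 -1" --pt "0 0 0 0.01 -0.0085 0.065 -1" --pt "0 0 0 -0.005 -0.0085 0.074 -1" --pt "0 0 0 -0.015 -0.0085 0.08 -1" --pt "0 0 0 -0.015 -0.0085 0.08 -1"

```text
time_s: 11.0
ee_pos: [0.4399, 0.2322, 0.0329]
eef_rot: [3.137, -1.029, -2.648]
force: [-0.6, 0.2, -2.1]
grip_width: 0.0555
```

```bash
python3 - <<'E'
from h import *
st()
R=Rt(28.2,-59.1)
go([.44,.232,.028],R)
s=ctrl.camera('side'); save(s,'s8'); a=cv2.imread('pics/s8.png')[140:300,140:340]; cv2.imwrite('pics/s8.png',cv2.resize(a,None,fx=3,fy=3))
E
```

```text
time_s 11.0
qpos [ 0.4377  1.0589  0.9996 -0.0509  2.1107 -1.6257]
ee_pos [0.4399 0.2322 0.0329]
eef_rot [ 3.1375 -1.0287 -2.6482]
force [-0.612   0.1848 -2.0624]
grip_width 0.0555
row [0.2, 0.2, 0.0] [-0.0042, -0.0003, 0.0025] |rot| 0.2 |s| 0.005
```

View pics/s8.png

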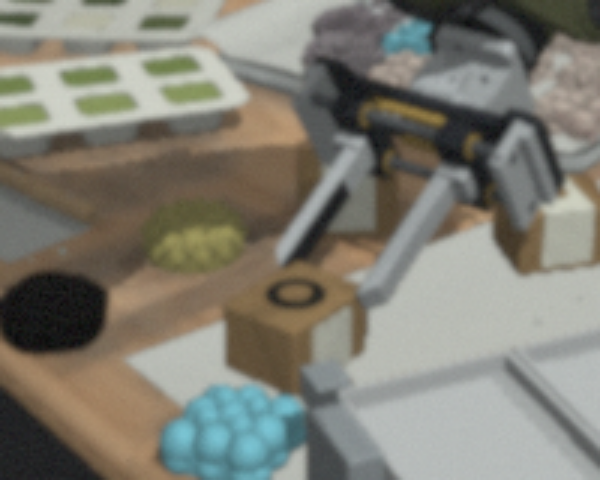

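Emit:
send_rows --pt "0 0 0 -0.0035 0 0.002 -1" --pt "0 0 0 -0.0035 0 0.002 1" --pt "0 0 0 -0.0035 0 0.002 1" --pt "0 0 0 -0.0035 0 0.002 1" --pt "0 0 0 -0.0035 0 0.002 1" --pt "0 0 0 0.035 0 -0.021 1" --pt "0 0 0 0.07 0 -0.042 1" --pt "0 0 0 0.09 0 -0.055 1"

```text
time_s: 11.85
ee_pos: [0.441, 0.2324, 0.1439]
eef_rot: [3.138, -1.023, -2.649]
force: [-0.3, 0.7, 0.1]
grip_width: 0.0943
```

```bash
python3 - <<'E'
from h import *
from m import *
st()
s=ctrl.camera('wrist'); save(s,'w9')
c=ctrl.camera('top'); cartons(c); save(c,'t9')
go([.43,.23,.14],Rt(28.2,0))
E
```

```text
time_s 11.85
qpos [ 0.4373  0.9155  0.9863 -0.057   2.2615 -1.6359]
ee_pos [0.441  0.2324 0.1439]
eef_rot [ 3.1383 -1.0231 -2.649 ]
force [-0.2949  0.6553  0.1453]
grip_width 0.0943
px [187. 195.] n 321 c 540.0 402.0 wh 51.1 65.2 ang 69.7 z 0.047
row [0.2, -58.5, -0.1] [0.0025, 0.0031, 0.0119] |rot| 58.5 |s| 0.013
```

View pics/w9.png

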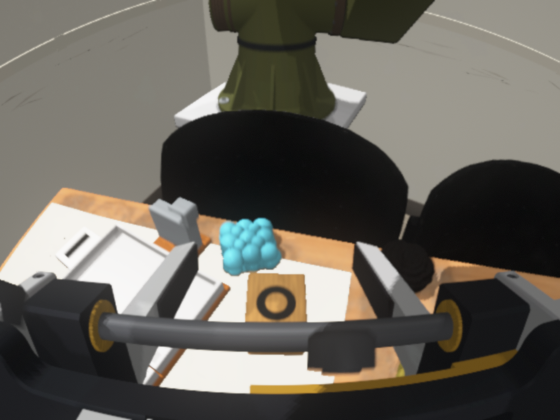

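Emit:
send_rows --pt "0 -8.5 0 0 0.003 0.012 1" --pt "0 -17 0 0 0.003 0.012 1" --pt "0 -25 0 0 0.003 0.012 1" --pt "0 -33 0 0 0.003 0.012 1" --pt "0 -41 0 0 0.003 0.012 1" --pt "0 -49 0 0 0.003 0.012 1" --pt "0 -58.5 0 0.0025 0.003 0.012 1" --pt "0 -58.5 0 0.0025 0.003 0.012 1"

```text
time_s: 12.75
ee_pos: [0.4273, 0.2287, 0.1366]
eef_rot: [3.14, -0.001, -2.652]
force: [-0.6, 0.2, 0.7]
grip_width: 0.0942
```

```bash
python3 - <<'E'
from h import *
from m import *
st()
c=ctrl.camera('wrist'); save(c,'w10')
print(-np.array(c['R']).T@c['t'])
E
```

```text
time_s 12.75
qpos [ 0.4147  0.2036  1.7593  0.002   1.1802 -1.6464]
ee_pos [0.4273 0.2287 0.1366]
eef_rot [ 3.1396e+00 -1.3000e-03 -2.6520e+00]
force [-0.6393  0.1913  0.6676]
grip_width 0.0942
[0.36076004 0.19345427 0.33903503]
```

View pics/w10.png

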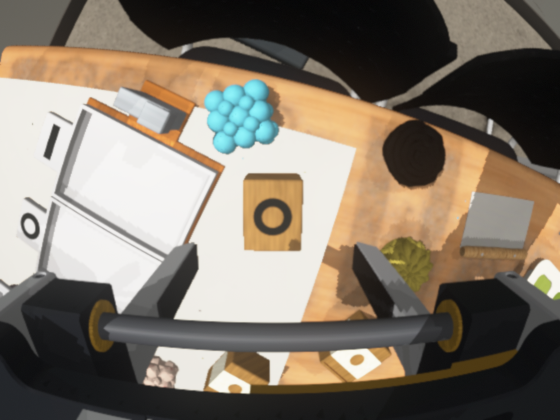

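```bash
python3 - <<'E'
from h import *
c=ctrl.camera('wrist')
print(onz(c,272,215.5,.046,True).round(4))
K=[onz(c,u,v,.046,True)[:2] for u,v in [(244,174),(302,174),(301.5,251),(244,250)]]
for i in range(4): d=K[(i+1)%4]-K[i]; print(K[i].round(4),np.linalg.norm(d).round(4),np.degrees(np.arctan2(d[1],d[0])).round(1))
# rack from wrist: catch, tray corners later
R=Rt(28.2,0); go([.435,.229,.030],R)
E
```

```text
[0.4331 0.2293 0.046 ]
[0.4105 0.1884] 0.0528 118.0
[0.3857 0.235 ] 0.0748 28.9
[0.4512 0.2712] 0.0557 -63.0
[0.4765 0.2215] 0.0738 -153.3
row [0.1, -0.4, -0.2] [-0.0063, -0.0034, 0.1067] |rot| 0.4 |s| 0.107
```

Emit:
send_rows --pt "0 0 0 -0.005 -0.003 0.03 1" --pt "0 0 0 -0.005 -0.003 0.07 1" --pt "0 0 0 -0.005 -0.003 0.106 1" --pt "0 0 0 -0.005 -0.003 0.106 -1" --pt "0 0 0 -0.005 -0.003 0.106 -1" --pt "0 0 0 -0.005 -0.003 0.106 -1" --pt "0 0 0 -0.005 -0.003 0.106 -1" --pt "0 0 0 -0.005 -0.003 0.106 -1"

```text
time_s: 13.65
ee_pos: [0.4347, 0.2293, 0.0317]
eef_rot: [3.14, -0.004, -2.652]
force: [-0.3, 0.8, -1.1]
grip_width: 0.0572
```

```bash
python3 - <<'E'
from h import *
st()
c=ctrl.camera('top')
T0=cv2.imread('pics/top0.png')
for n,u,v in [('TL',309,141),('TR',388.5,141),('BL',308,249.5),('BR',388.5,249.5),('divL',309,194.3),('divR',388.5,195)]: print(n,onz(c,u,v,.022).round(4))
print('hinge',onz(c,353,121,.075).round(4),'catch',onz(c,350,263,.079).round(4))
a=T0[130:270,290:420]; cv2.imwrite('pics/tray0.png',cv2.resize(a,None,fx=4.2,fy=4.2,interpolation=cv2.INTER_NEAREST))
E
```

```text
time_s 13.65
qpos [ 4.1000e-01  3.6580e-01  1.8282e+00  1.8000e-03  9.5180e-01 -1.6516e+00]
ee_pos [0.4347 0.2293 0.0317]
eef_rot [ 3.1398 -0.004  -2.6518]
force [-0.2762  0.8334 -1.0809]
grip_width 0.0572
TL [0.6551 0.1602 0.022 ]
TR [ 0.6564 -0.0102  0.022 ]
BL [0.4234 0.1618 0.022 ]
BR [ 0.4247 -0.008   0.022 ]
divL [0.5404 0.1599 0.022 ]
divR [ 0.5401 -0.0091  0.022 ]
hinge [0.686  0.0745 0.075 ] catch [0.3986 0.0822 0.079 ]
```

View pics/tray0.png

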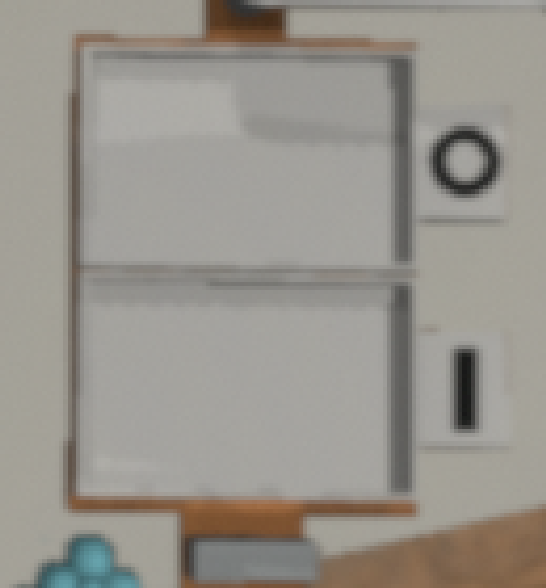

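Emit:
send_rows --pt "0 0 0 0 0 0 -1" --pt "0 0 0 0 0 -0.045 -1" --pt "0 0 0 0 0 -0.09 -1" --pt "0 0 8 0 0 -0.09 -1" --pt "0 0 16 0 0 -0.09 -1" --pt "0 0 24 0 0 -0.09 -1" --pt "0 0 32 0 0 -0.09 -1" --pt "0 0 40 0 0 -0.09 -1"

```text
time_s: 14.5
ee_pos: [0.4346, 0.2291, 0.1209]
eef_rot: [-3.14, -0.005, 2.927]
force: [-0.3, -0.9, -0.5]
grip_width: 0.0004
```

```bash
python3 - <<'E'
from h import *
st(); go([.598,.116,.12],Rt(-90.5,0))
E
```

```text
time_s 14.5
qpos [ 4.0960e-01  2.3900e-01  1.7555e+00  1.6000e-03  1.1527e+00 -9.4760e-01]
ee_pos [0.4346 0.2291 0.1209]
eef_rot [-3.1395 -0.0054  2.9274]
force [-0.2957 -0.8926 -0.4573]
grip_width 0.0004
row [-0.3, -0.2, 78.2] [-0.1837, -0.0758, 0.0] |rot| 78.2 |s| 0.199
```

```bash
python3 - <<'E'
from h import *
c=ctrl.camera('wrist'); save(c,'w11')
c=ctrl.camera('side'); save(c,'s11')
E
```

```text
(no output)
```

View pics/w11.png

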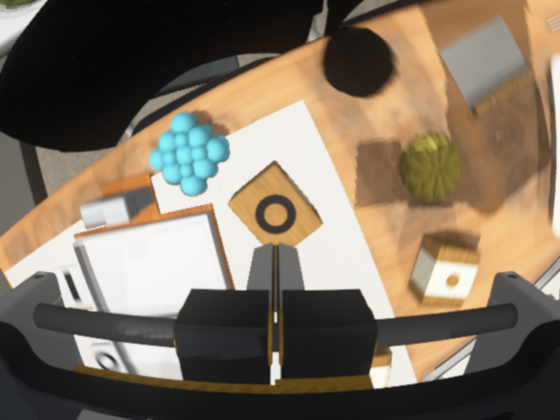

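View pics/s11.png

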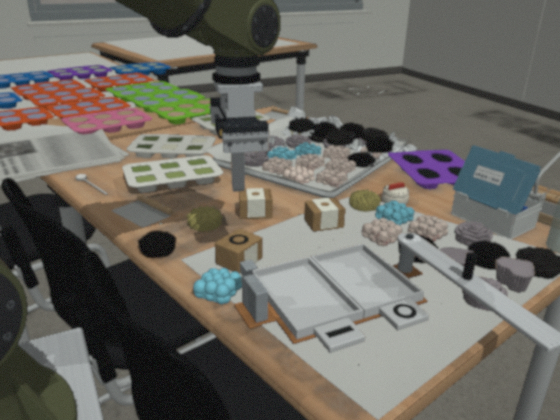

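```bash
python3 - <<'E'
from h import *
c=ctrl.camera('wrist')
print(onz(c,275.5,214.5,.046,True).round(4))
K=[onz(c,u,v,.046,True)[:2] for u,v in [(272,161),(322,217),(281,250),(229,205)]]
for i in range(4): d=K[(i+1)%4]-K[i]; print(K[i].round(4),np.linalg.norm(d).round(4),np.degrees(np.arctan2(d[1],d[0])).round(1))
go([.434,.229,.12],Rt(28.2,0))
E
```

```text
[0.4339 0.2296 0.046 ]
[0.3871 0.2365] 0.0665 29.8
[0.4448 0.2696] 0.048 -61.4
[0.4678 0.2275] 0.0625 -144.5
[0.4169 0.1912] 0.0542 123.4
row [-0.0, -0.3, -40.0] [0.0006, -0.0002, 0.0008] |rot| 40.0 |s| 0.001
```

Emit:
send_rows --pt "0 0 -8 0 0 0 1" --pt "0 0 -16 0 0 0 1" --pt "0 0 -24 0 0 0 1" --pt "0 0 -32 0 0 0 1" --pt "0 0 -40 0 0 0 1" --pt "0 0 -40 0 0 0 1"

```text
time_s: 15.25
ee_pos: [0.4346, 0.2291, 0.1207]
eef_rot: [3.14, -0.006, -2.646]
force: [0.0, 0.3, 0.3]
grip_width: 0.0448
```

```bash
python3 - <<'E'
from h import *
st()
c=ctrl.camera('wrist');save(c,'w12')
go([.434,.229,.03],Rt(28.2,0))
E
```

```text
time_s 15.25
qpos [ 4.0960e-01  2.3930e-01  1.7555e+00  1.6000e-03  1.1526e+00 -1.6577e+00]
ee_pos [0.4346 0.2291 0.1207]
eef_rot [ 3.1396 -0.0056 -2.6456]
force [0.0404 0.3103 0.3202]
grip_width 0.0448
row [0.1, -0.3, -0.1] [0.0001, 0.0, 0.0907] |rot| 0.4 |s| 0.091
```

View pics/w12.png

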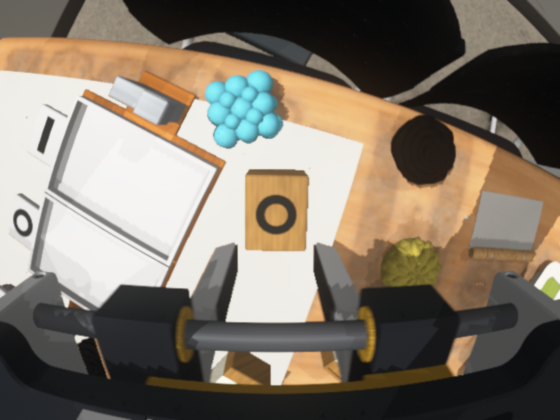

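Emit:
send_rows --pt "0 0 0 0 0 0 1" --pt "0 0 0 0 0 0 1" --pt "0 0 0 0 0 0 1" --pt "0 0 0 0 0 0 1" --pt "0 0 0 0 0 0 1" --pt "0 0 0 0 0 0.03 1" --pt "0 0 0 0 0 0.06 1" --pt "0 0 0 0 0 0.06 1"

```text
time_s: 16.1
ee_pos: [0.4325, 0.2282, 0.0577]
eef_rot: [3.139, -0.011, -2.652]
force: [-0.6, -0.3, 0.9]
grip_width: 0.0942
```

Emit:
send_rows --pt "0 0 0 0 0 0.03 1" --pt "0 0 0 0 0 0.03 -1" --pt "0 0 0 0 0 0.03 -1" --pt "0 0 0 0 0 0.03 -1" --pt "0 0 0 0 0 0.03 -1" --pt "0 0 0 0 0 0.03 -1" --pt "0 0 0 0 0 0.03 -1" --pt "0 0 0 0 0 0.03 -1" --force 40

```text
time_s: 16.9
ee_pos: [0.4342, 0.229, 0.0308]
eef_rot: [3.14, -0.005, -2.652]
force: [-0.2, -0.2, -0.8]
grip_width: 0.0411
```

Emit:
send_rows --pt "0 0 0 0 0 0 -1" --pt "0 0 0 0 0 -0.02 -1" --pt "0 0 0 0 0 -0.04 -1" --pt "0 0 0 0 0 -0.04 -1"

```text
time_s: 17.3
ee_pos: [0.4355, 0.2296, 0.0727]
eef_rot: [3.14, -0.002, -2.652]
force: [0.2, 0.6, -0.7]
grip_width: 0.0096
```

```bash
python3 - <<'E'
from h import *
c=ctrl.camera('wrist'); save(c,'w13')
c=ctrl.camera('side'); save(c,'s13')
c=ctrl.camera('top'); save(c,'t13')
E
```

```text
(no output)
```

View pics/w13.png

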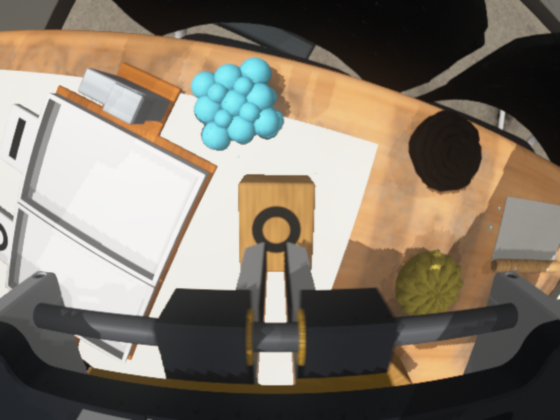

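View pics/s13.png

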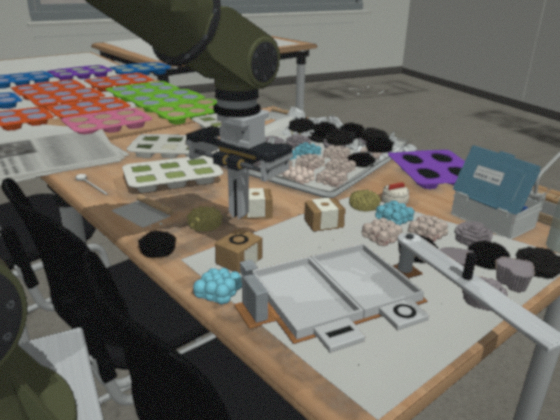

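View pics/t13.png

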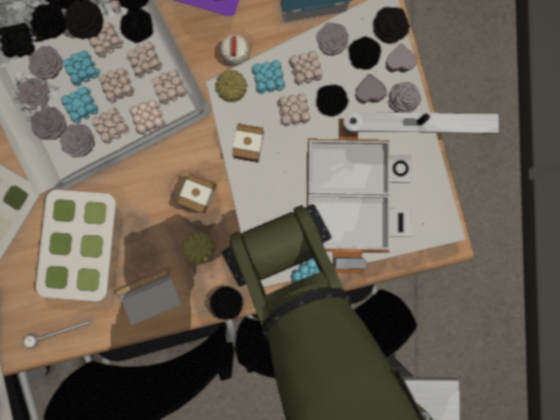

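```bash
python3 - <<'E'
from h import *
s=ctrl.camera('side'); w=ctrl.camera('wrist'); 
print('ring side',onz(s,239,240,.046).round(4),'ring wrist',onz(w,276,229,.046,True).round(4))
p,R=cur(); print(p)
for d in (0,.019):
    X=p+R[:,2]*d
    xc=np.array(w['R'])@X+w['t']; th=np.arctan2(np.hypot(*xc[:2]),xc[2]); k=foc(w)*th/np.hypot(*xc[:2]); print('wrist px',w['cx']+k*xc[0],w['cy']+k*xc[1])
    xs=np.array(s['R'])@X+s['t']; print('side px',s['cx']+foc(s)*xs[0]/xs[2],s['cy']+foc(s)*xs[1]/xs[2])
print(foc(w),w['z_map'][200,255],w['z_map'][250,262])
E
```

```text
ring side [0.4333 0.226  0.046 ] ring wrist [0.4304 0.2284 0.046 ]
[0.43390681 0.22884916 0.06969462]
wrist px 274.23679042891206 244.3861759607733
side px 238.4889301225737 227.5338638054154
wrist px 274.30875128276494 235.13058336573653
side px 238.62160781533768 236.9467537079571
325.19226210127806 0.22840065 0.17809911
```

```bash
python3 - <<'E'
from h import *
print(ctrl.finger_overhang)
s=ctrl.camera('side'); P=cloud(s)
for v in range(186,246,4): print(v,[P[v,u].round(3).tolist() for u in (233,238,242)])
E
```

```text
0.019
186 [[0.424, 0.226, 0.153], [0.429, 0.214, 0.157], [0.436, 0.214, 0.155]]
190 [[0.423, 0.224, 0.146], [0.43, 0.217, 0.148], [0.437, 0.217, 0.147]]
194 [[0.424, 0.227, 0.137], [0.429, 0.216, 0.141], [0.436, 0.214, 0.14]]
198 [[0.425, 0.23, 0.128], [0.43, 0.218, 0.133], [0.437, 0.217, 0.132]]
202 [[0.424, 0.227, 0.122], [0.43, 0.218, 0.125], [0.436, 0.217, 0.124]]
206 [[0.424, 0.226, 0.115], [0.429, 0.217, 0.118], [0.437, 0.217, 0.117]]
210 [[0.424, 0.227, 0.107], [0.429, 0.218, 0.11], [0.436, 0.216, 0.11]]
214 [[0.424, 0.228, 0.099], [0.43, 0.219, 0.102], [0.436, 0.216, 0.102]]
218 [[0.487, 0.393, 0.0], [0.429, 0.219, 0.094], [0.504, 0.384, 0.001]]
222 [[0.48, 0.376, 0.001], [0.489, 0.369, 0.002], [0.497, 0.366, 0.002]]
226 [[0.473, 0.357, 0.002], [0.483, 0.355, 0.001], [0.492, 0.354, -0.001]]
230 [[0.468, 0.345, -0.0], [0.447, 0.263, 0.045], [0.452, 0.256, 0.047]]
234 [[0.431, 0.248, 0.048], [0.44, 0.248, 0.045], [0.446, 0.244, 0.046]]
238 [[0.426, 0.237, 0.046], [0.433, 0.231, 0.047], [0.441, 0.23, 0.046]]
242 [[0.42, 0.222, 0.047], [0.428, 0.219, 0.047], [0.435, 0.217, 0.046]]
```

```bash
python3 - <<'E'
import cv2
a=cv2.imread('pics/s13.png')[140:280,170:330]; cv2.imwrite('pics/s13z.png',cv2.resize(a,None,fx=4.2,fy=4.2))
E
```

```text
(no output)
```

View pics/s13z.png

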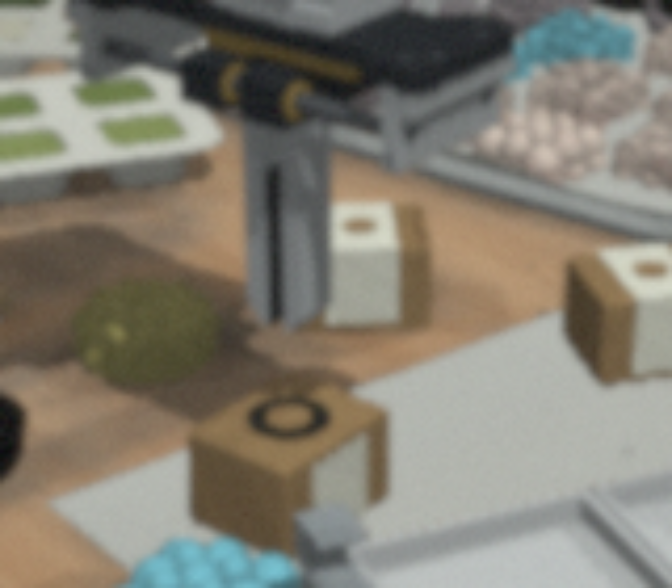

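Emit:
send_rows --pt "0 0 0 0 0 -0.01 1" --pt "0 0 0 0 0 -0.01 1" --pt "0 0 0 0 0 -0.01 1" --pt "0 0 0 0 0 -0.01 1" --pt "0 0 0 0 0 -0.01 1" --pt "0 0 0 0 0 -0.01 1" --pt "0 0 0 0 0 -0.01 1" --pt "0 0 0 0 0 -0.01 1"

```text
time_s: 18.4
ee_pos: [0.4344, 0.2291, 0.0806]
eef_rot: [3.14, -0.006, -2.652]
force: [-0.7, 0.2, 0.4]
grip_width: 0.0614
```

```bash
python3 - <<'E'
from h import *
st()
s=ctrl.camera('side'); save(s,'s14'); P=cloud(s)
p,R=cur()
Q=(P.reshape(-1,3)-p)@R
m=(abs(Q[:,0])<.04)&(abs(Q[:,1])<.075)&(Q[:,2]>-.075)&(Q[:,2]<.03)
Q=Q[m]
for lo in np.arange(-.075,.03,.005):
    q=Q[(Q[:,2]>=lo)&(Q[:,2]<lo+.005)]
    if len(q): print(lo.round(3),len(q),'x',q[:,0].min().round(3),q[:,0].max().round(3),'y',np.sort(q[:,1])[[0,len(q)//4,len(q)//2,-len(q)//4,-1]].round(3))
a=cv2.imread('pics/s14.png')[140:280,170:330]; cv2.imwrite('pics/s14z.png',cv2.resize(a,None,fx=4.2,fy=4.2))
E
```

```text
time_s 18.4
qpos [ 4.0980e-01  2.9140e-01  1.7936e+00  1.7000e-03  1.0625e+00 -1.6516e+00]
ee_pos [0.4344 0.2291 0.0806]
eef_rot [ 3.1396 -0.0057 -2.6519]
force [-0.7498  0.1757  0.4013]
grip_width 0.0614
-0.075 69 x -0.011 0.013 y [-0.045 -0.042 -0.032  0.032  0.043]
-0.07 66 x -0.008 0.012 y [-0.044 -0.042  0.028  0.031  0.042]
-0.065 63 x -0.01 0.011 y [-0.045 -0.042 -0.032  0.031  0.042]
-0.06 65 x -0.009 0.011 y [-0.044 -0.042 -0.033  0.031  0.042]
-0.055 63 x -0.009 0.012 y [-0.045 -0.042  0.029  0.032  0.043]
-0.05 65 x -0.01 0.011 y [-0.044 -0.042 -0.036  0.031  0.043]
-0.045 59 x -0.01 0.012 y [-0.044 -0.042 -0.033  0.032  0.041]
-0.04 59 x -0.009 0.012 y [-0.044 -0.042 -0.033  0.032  0.041]
-0.035 59 x -0.01 0.011 y [-0.044 -0.042 -0.033  0.031  0.041]
-0.03 38 x -0.008 0.011 y [-0.041 -0.033  0.031  0.033  0.042]
-0.025 25 x -0.01 0.011 y [-0.036  0.029  0.03   0.031  0.036]
```

View pics/s14z.png

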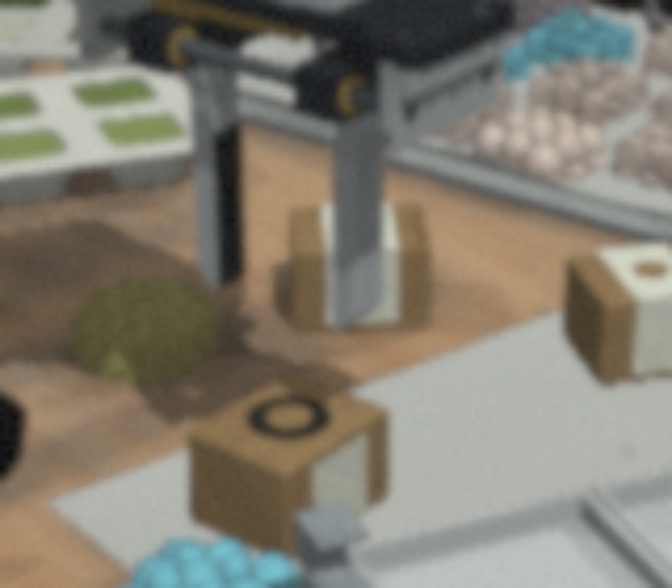

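```bash
cat >> h.py <<'E'
D=0.041
def gg(p,R,frm=None): # p = true grasp point
    return go(np.array(p)+D*R[:,2],R,frm)
def g(): p,R=cur(); print('G',(p-D*R[:,2]).round(4))
E
python3 - <<'E'
from h import *
g(); R=Rt(28.2,0); gg([.434,.228,.045],R); gg([.434,.228,.03],R)
E
```

```text
G [0.4347 0.2291 0.1216]
row [0.1, -0.3, -0.1] [0.0004, -0.0009, 0.0766] |rot| 0.4 |s| 0.077
row [0.1, -0.3, -0.1] [0.0003, -0.0009, 0.0916] |rot| 0.4 |s| 0.092
```

Emit:
send_rows --pt "0 0 0 0 0 0 1" --pt "0 0 0 0 0 0 1" --pt "0 0 0 0 0 0.03 1" --pt "0 0 0 0 0 0.06 1" --pt "0 0 0 0 0 0.077 1" --pt "0 0 0 0 0 0.077 1" --pt "0 0 0 0 0 0.077 1"

```text
time_s: 19.15
ee_pos: [0.4342, 0.2291, 0.0041]
eef_rot: [3.14, -0.006, -2.652]
force: [0.7, 0.0, 0.5]
grip_width: 0.0943
```

```bash
python3 - <<'E'
from h import *
st()
s=ctrl.camera('side'); save(s,'s15'); P=cloud(s)
a=cv2.imread('pics/s15.png')[140:280,170:330]; cv2.imwrite('pics/s15z.png',cv2.resize(a,None,fx=4.2,fy=4.2))
R=Rt(28.2,0);gg([.434,.228,.03],R)
E
```

```text
time_s 19.15
qpos [ 0.41    0.4127  1.842   0.0019  0.8926 -1.6517]
ee_pos [0.4342 0.2291 0.0041]
eef_rot [ 3.1397 -0.0055 -2.6518]
force [0.7173 0.0132 0.5058]
grip_width 0.0943
row [0.1, -0.2, -0.1] [0.001, -0.0009, 0.0156] |rot| 0.3 |s| 0.016
```

View pics/s15z.png

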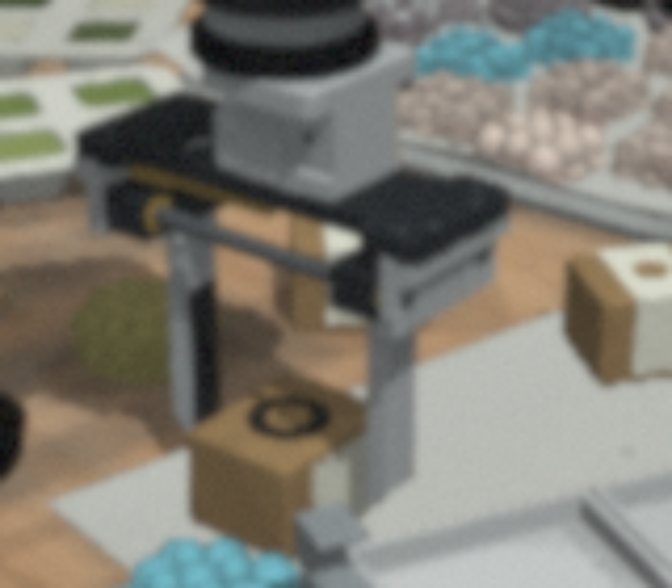

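Emit:
send_rows --pt "0 0 0 0 0 0.015 1" --pt "0 0 0 0 0 0.015 -1" --pt "0 0 0 0 0 0.015 -1" --pt "0 0 0 0 0 0.015 -1" --pt "0 0 0 0 0 0.015 -1" --pt "0 0 0 0 0 0.015 -1" --pt "0 0 0 0 0 0.015 -1" --pt "0 0 0 0 0 0.015 -1"

```text
time_s: 20.0
ee_pos: [0.434, 0.2291, -0.011]
eef_rot: [3.14, -0.005, -2.652]
force: [-2.6, -1.1, 6.1]
grip_width: 0.0558
```

Emit:
send_rows --pt "0 0 0 0 0 0 -1" --pt "0 0 0 0 0 0 -1" --pt "0 0 0 0 0 -0.03 -1" --pt "0 0 0 0 0 -0.03 -1"

```text
time_s: 20.4
ee_pos: [0.4355, 0.2296, 0.0211]
eef_rot: [3.14, -0.002, -2.652]
force: [0.5, 0.4, -1.4]
grip_width: 0.0555
```

```bash
python3 - <<'E'
from h import *
st();g()
s=ctrl.camera('side'); save(s,'s16'); P=cloud(s)
a=cv2.imread('pics/s16.png')[140:280,170:330]; cv2.imwrite('pics/s16z.png',cv2.resize(a,None,fx=4.2,fy=4.2))
E
```

```text
time_s 20.4
qpos [ 4.1000e-01  3.8380e-01  1.8334e+00  1.8000e-03  9.2620e-01 -1.6517e+00]
ee_pos [0.4355 0.2296 0.0211]
eef_rot [ 3.1400e+00 -1.7000e-03 -2.6518e+00]
force [ 0.4516  0.3688 -1.3653]
grip_width 0.0555
G [0.4355 0.2296 0.0621]
```

View pics/s16z.png

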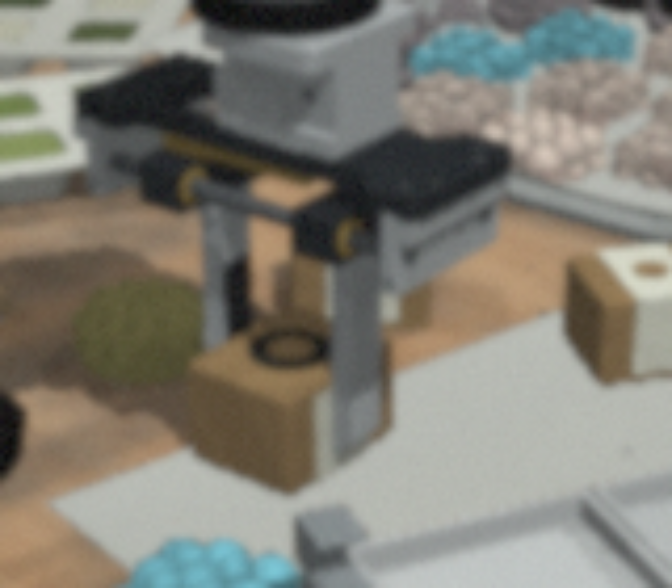

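```bash
python3 - <<'E'
from h import *
a=gg([.50,.19,.13],Rt(-30,0)); gg([.597,.116,.12],Rt(-90.5,0),a)
E
```

```text
row [-0.0, -0.2, 58.1] [-0.0388, -0.0653, -0.0696] |rot| 58.1 |s| 0.103
row [0.0, 0.0, 60.5] [-0.121, -0.0156, 0.01] |rot| 60.5 |s| 0.122
```

Emit:
send_rows --pt "0 0 0 0 0 -0.04 -1" --pt "0 0 8 -0.01 -0.01 -0.07 -1" --pt "0 0 16 -0.02 -0.03 -0.07 -1" --pt "0 0 24 -0.03 -0.05 -0.07 -1" --pt "0 0 32 -0.0388 -0.0653 -0.07 -1" --pt "0 0 40 -0.0388 -0.0653 -0.07 -1" --pt "0 0 48 -0.0388 -0.0653 -0.07 -1" --pt "0 0 56 -0.0388 -0.0653 -0.07 -1"

```text
time_s: 21.25
ee_pos: [0.499, 0.1894, 0.087]
eef_rot: [-3.137, -0.006, 2.648]
force: [0.4, 0.9, -0.9]
grip_width: 0.0556
```

```bash
python3 - <<'E'
from h import *
st();g()
gg([.597,.116,.12],Rt(-90.5,0))
E
```

```text
time_s 21.25
qpos [ 2.9370e-01  3.7100e-01  1.6677e+00  9.0000e-04  1.1105e+00 -7.8380e-01]
ee_pos [0.499  0.1894 0.087 ]
eef_rot [-3.1367 -0.006   2.6479]
force [ 0.3903  0.8668 -0.9381]
grip_width 0.0556
G [0.4993 0.1895 0.128 ]
row [-0.4, -0.2, 62.2] [-0.1211, -0.0182, 0.0073] |rot| 62.2 |s| 0.123
```

Emit:
send_rows --pt "-0.1 0 8 -0.02 -0.003 0.0 -1" --pt "-0.1 0 16 -0.05 -0.006 0.0 -1" --pt "-0.2 0 24 -0.08 -0.01 0.0 -1" --pt "-0.2 0 32 -0.1 -0.014 0.0 -1" --pt "-0.3 -0.1 40 -0.12 -0.018 0.005 -1" --pt "-0.4 -0.2 48 -0.121 -0.018 0.007 -1" --pt "-0.4 -0.2 56 -0.121 -0.018 0.007 -1" --pt "-0.4 -0.2 62.2 -0.121 -0.018 0.007 -1"

```text
time_s: 22.05
ee_pos: [0.5974, 0.1168, 0.0792]
eef_rot: [-3.141, 0.001, 1.562]
force: [0.3, 0.0, -1.3]
grip_width: 0.0558
```

```bash
python3 - <<'E'
from h import *
st();g()
R=Rt(-90.5,0); gg([.597,.116,.12],R); gg([.597,.116,.043],R)
c=ctrl.camera('wrist'); save(c,'w17'); c=ctrl.camera('side'); save(c,'s17')
E
```

```text
time_s 22.05
qpos [ 1.3330e-01  5.2940e-01  1.4540e+00 -7.0000e-04  1.1587e+00  1.4190e-01]
ee_pos [0.5974 0.1168 0.0792]
eef_rot [-3.1411e+00  7.0000e-04  1.5625e+00]
force [ 0.2927  0.0259 -1.2793]
grip_width 0.0558
G [0.5974 0.1169 0.1202]
row [-0.0, 0.0, 0.0] [-0.0008, -0.0004, 0.0002] |rot| 0.1 |s| 0.001
row [-0.0, 0.0, 0.0] [-0.0008, -0.0003, 0.0772] |rot| 0.1 |s| 0.077
```

View pics/w17.png

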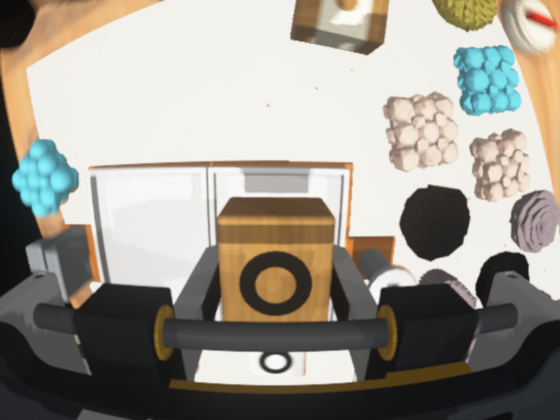

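View pics/s17.png

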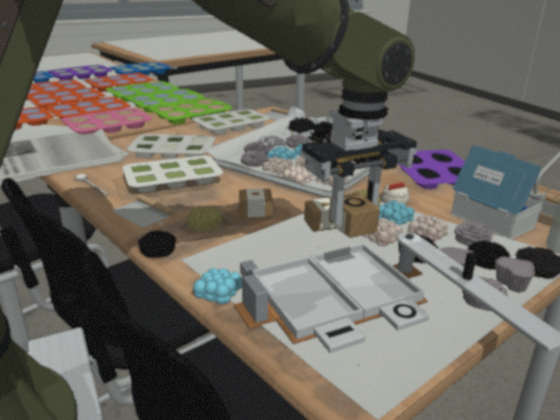

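Emit:
send_rows --pt "0 0 0 0.002 0 0.03 -1" --pt "0 0 0 0.002 0 0.055 -1" --pt "0 0 0 0.002 0 0.068 -1" --pt "0 0 0 0.002 0 0.074 -1" --pt "0 0 0 0.002 0 0.077 -1" --pt "0 0 0 0.002 0 0.077 -1"

```text
time_s: 22.75
ee_pos: [0.5983, 0.1191, 0.0042]
eef_rot: [3.139, 0.0, 1.569]
force: [-0.1, 0.7, -1.6]
grip_width: 0.0562
```

```bash
python3 - <<'E'
from h import *
st();g()
c=ctrl.camera('side'); save(c,'s18')
a=cv2.imread('pics/s18.png')[160:340,240:440]; cv2.imwrite('pics/s18z.png',cv2.resize(a,None,fx=3.2,fy=3.2))
E
```

```text
time_s 22.75
qpos [ 1.3670e-01  6.2640e-01  1.4962e+00 -7.0000e-04  1.0169e+00  1.3890e-01]
ee_pos [0.5983 0.1191 0.0042]
eef_rot [3.1393e+00 3.0000e-04 1.5690e+00]
force [-0.107   0.7434 -1.575 ]
grip_width 0.0562
G [0.5982 0.1191 0.0452]
```

View pics/s18z.png

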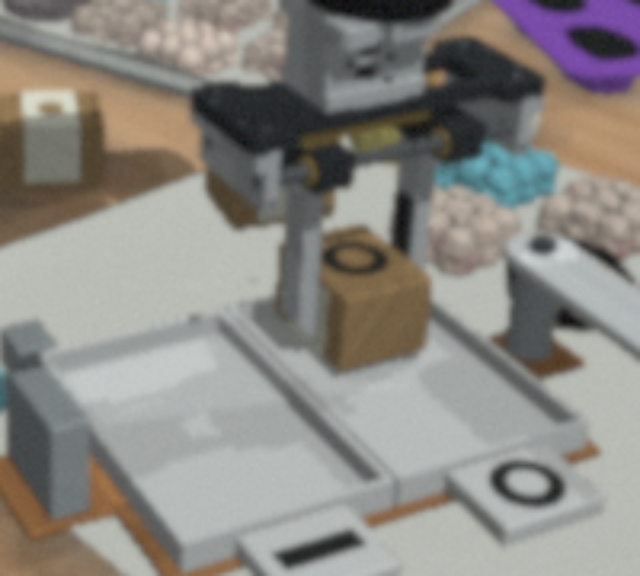

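Emit:
send_rows --pt "0 0 0 -0.005 0 0 -1" --pt "0 0 0 -0.005 0 0.002 -1" --pt "0 0 0 -0.005 0 0.0035 -1" --pt "0 0 0 -0.005 0 0.0035 -1"

```text
time_s: 23.2
ee_pos: [0.5979, 0.1141, 0.0001]
eef_rot: [3.14, 0.0, 1.568]
force: [0.4, 0.1, -0.4]
grip_width: 0.0558
```

Emit:
send_rows --pt "0 0 0 0 0 0 0.5" --pt "0 0 0 0 0 0 0.5" --pt "0 0 0 0 0 0 0.5" --pt "0 0 0 0 0 0 0.5" --pt "0 0 0 0 0 -0.03 0.5" --pt "0 0 0 0 0 -0.07 0.5" --pt "0 0 0 0 0 -0.11 1"

```text
time_s: 23.9
ee_pos: [0.5974, 0.1141, 0.1114]
eef_rot: [3.141, 0.0, 1.568]
force: [0.8, -0.3, 0.1]
grip_width: 0.0754
```

```bash
python3 - <<'E'
from h import *
from m import *
st();g()
c=ctrl.camera('side'); save(c,'s19')
c=ctrl.camera('wrist'); save(c,'w19')
c=ctrl.camera('top'); save(c,'t19'); cartons(c); cartons(c,.05,.062,yr=(-.1,.2))
a=cv2.imread('pics/s19.png')[160:340,240:440]; cv2.imwrite('pics/s19z.png',cv2.resize(a,None,fx=3.2,fy=3.2))
E
```

```text
time_s 23.9
qpos [ 1.2880e-01  4.9300e-01  1.4286e+00 -6.0000e-04  1.2193e+00  1.3140e-01]
ee_pos [0.5974 0.1141 0.1114]
eef_rot [3.1409e+00 5.0000e-04 1.5684e+00]
force [ 0.8396 -0.3261  0.0607]
grip_width 0.0754
G [0.5974 0.1141 0.1524]
px [247. 141.] n 890 c 649.4 292.0 wh 57.1 70.4 ang 80.7 z 0.047
px [195. 192.] n 913 c 541.2 398.4 wh 57.1 70.1 ang 69.0 z 0.0472
px [320. 166.] n 266 c 598.1 139.0 wh 22.6 54.7 ang 89.8 z 0.0567
```

View pics/s19z.png

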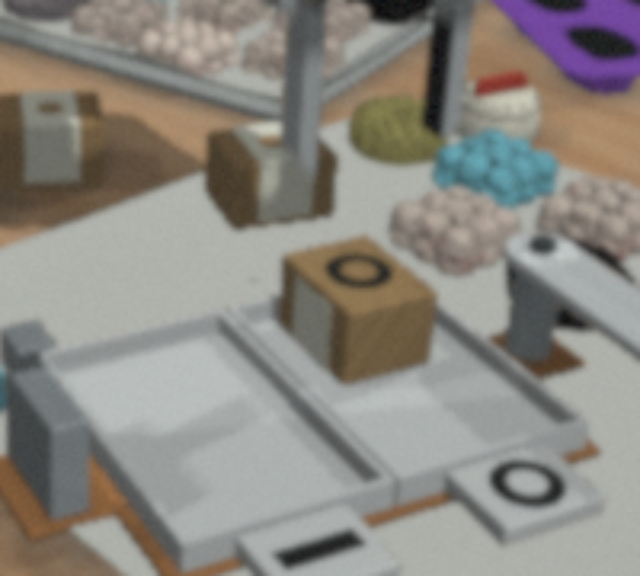

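View pics/t19.png

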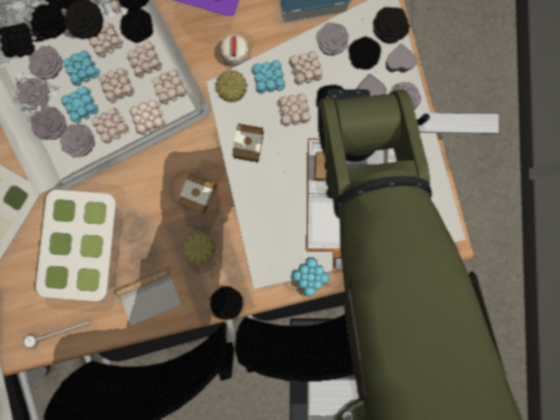

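```bash
python3 - <<'E'
from h import *
a=gg([.62,.20,.15],Rt(-45,0)); b=gg([.648,.2915,.12],Rt(-9.5,34),a); gg([.648,.2915,.028],Rt(-9.5,34),b)
E
```

```text
row [0.4, 0.1, -45.1] [0.0857, 0.0207, 0.0042] |rot| 45.1 |s| 0.088
row [-10.5, -32.9, -34.4] [0.0262, 0.0978, 0.023] |rot| 48.8 |s| 0.104
row [0.0, 0.0, 0.0] [0.0514, 0.0, 0.0763] |rot| 0.0 |s| 0.092
```

Emit:
send_rows --pt "0 0 -8 0.03 0.01 0 1" --pt "0 0 -16 0.06 0.02 0 1" --pt "0 0 -24 0.086 0.02 0 1" --pt "0 0 -32 0.086 0.02 0 1" --pt "0 0 -40 0.086 0.02 0 1" --pt "0 0 -45 0.086 0.02 0 1"

```text
time_s: 24.65
ee_pos: [0.6174, 0.2002, 0.1086]
eef_rot: [-3.14, 0.0, 2.36]
force: [-0.1, -0.3, 1.2]
grip_width: 0.0939
```

Emit:
send_rows --pt "-1.7 -5.5 -5.7 0.005 0.02 0 1" --pt "-3.4 -11 -11.4 0.01 0.04 0 1" --pt "-5.1 -16.5 -17.2 0.015 0.06 0.01 1" --pt "-6.8 -22 -23 0.02 0.08 0.02 1" --pt "-8.5 -27.5 -28.7 0.026 0.098 0.023 1" --pt "-10.5 -32.9 -34.4 0.026 0.098 0.023 1" --pt "-10.5 -32.9 -34.4 0.026 0.098 0.023 1"

```text
time_s: 25.35
ee_pos: [0.6665, 0.2877, 0.0837]
eef_rot: [-3.136, 0.592, 2.979]
force: [-1.2, 0.6, 0.0]
grip_width: 0.0938
```

```bash
python3 - <<'E'
from h import *
st();g()
R=Rt(-9.5,34); gg([.648,.2915,.028],R)
c=ctrl.camera('wrist'); save(c,'w20')
E
```

```text
time_s 25.35
qpos [ 0.4957  0.5606  1.5225 -0.5961  0.6622 -0.508 ]
ee_pos [0.6665 0.2877 0.0837]
eef_rot [-3.1363  0.5915  2.9792]
force [-1.1639  0.571   0.0124]
grip_width 0.0938
G [0.6439 0.2916 0.1177]
row [-0.2, -0.1, 0.2] [0.0466, 0.0011, 0.0767] |rot| 0.3 |s| 0.09
```

View pics/w20.png

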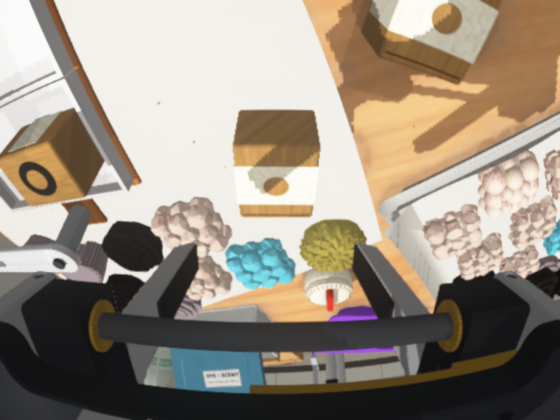

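Emit:
send_rows --pt "0 0 0 0.016 0 0.026 1" --pt "0 0 0 0.032 0 0.052 1" --pt "0 0 0 0.0466 0.001 0.0765 1" --pt "0 0 0 0.0466 0.001 0.0765 1" --pt "0 0 0 0.0466 0.001 0.0765 -1" --pt "0 0 0 0.0466 0.001 0.0765 -1" --pt "0 0 0 0.0466 0.001 0.0765 -1" --pt "0 0 0 0.0466 0.001 0.0765 -1" --force 30

```text
time_s: 26.2
ee_pos: [0.674, 0.288, -0.0007]
eef_rot: [3.141, 0.596, 2.972]
force: [-0.2, 0.3, 0.7]
grip_width: 0.0652
```

Emit:
send_rows --pt "0 0 0 0 0 0 -1" --pt "0 0 0 0 0 0 -1" --pt "0 0 0 0 0 0 -1" --pt "0 0 0 0 0 0 -1"

```text
time_s: 26.6
ee_pos: [0.6737, 0.2879, -0.0015]
eef_rot: [-3.141, 0.596, 2.973]
force: [-3.4, -2.8, 6.3]
grip_width: 0.0558
```

```bash
python3 - <<'E'
from h import *
st();g()
p,R=cur(); G=p-D*R[:,2]
a=gg(G+[-.02,0,.06],R); b=gg([.56,.265,.12],Rt(10,0),a); c=gg([.47,.24,.10],Rt(28,-35),b); gg([.44,.235,.08],Rt(28,-56),c)
E
```

```text
time_s 26.6
qpos [ 0.4908  0.6975  1.5335 -0.733   0.5401 -0.3423]
ee_pos [ 0.6737  0.2879 -0.0015]
eef_rot [-3.1414  0.5956  2.9726]
force [-3.4252 -2.7808  6.2746]
grip_width 0.0558
G [0.6511 0.2918 0.0325]
row [0.0, 0.0, 0.0] [-0.0173, -0.0034, -0.0607] |rot| 0.0 |s| 0.063
row [-5.9, 33.8, -19.1] [0.0618, -0.0384, -0.0666] |rot| 39.3 |s| 0.099
row [5.5, 34.7, -17.4] [0.1153, -0.0163, 0.0126] |rot| 39.2 |s| 0.117
row [0.0, 21.0, 0.0] [0.0268, 0.0097, 0.0302] |rot| 21.0 |s| 0.042
```

Emit:
send_rows --pt "0 0 0 -0.009 -0.002 -0.03 -1" --pt "0 0 0 -0.017 -0.003 -0.06 -1" --pt "0 0 0 -0.017 -0.003 -0.06 -1"

```text
time_s: 26.9
ee_pos: [0.6545, 0.2893, 0.0613]
eef_rot: [3.138, 0.599, 2.971]
force: [0.9, 0.1, -1.5]
grip_width: 0.0558
```

```bash
python3 - <<'E'
from h import *
st();g()
p,R=cur(); G=p-D*R[:,2]
b=gg([.56,.265,.12],Rt(10,0)); 
E
```

```text
time_s 26.9
qpos [ 0.5081  0.5718  1.5696 -0.6551  0.614  -0.4233]
ee_pos [0.6545 0.2893 0.0613]
eef_rot [3.138  0.5989 2.9711]
force [ 0.8633  0.0555 -1.5413]
grip_width 0.0558
G [0.6317 0.2931 0.0951]
row [-5.7, 34.0, -19.1] [0.0635, -0.0398, -0.0649] |rot| 39.4 |s| 0.099
```

Emit:
send_rows --pt "-1.1 6.8 -3.8 0.013 -0.008 -0.02 -1" --pt "-2.3 13.6 -7.6 0.026 -0.016 -0.04 -1" --pt "-3.4 20.4 -11.4 0.04 -0.024 -0.055 -1" --pt "-4.5 27.2 -15.2 0.052 -0.032 -0.065 -1" --pt "-5.7 34 -19.1 0.0635 -0.04 -0.065 -1" --pt "-5.7 34 -19.1 0.0635 -0.04 -0.065 -1"

```text
time_s: 27.5
ee_pos: [0.5599, 0.2625, 0.074]
eef_rot: [-3.139, -0.008, -2.969]
force: [0.2, -0.0, -1.3]
grip_width: 0.0561
```

```bash
python3 - <<'E'
from h import *
st();g()
p,R=cur(); G=p-D*R[:,2]
b=gg([.47,.245,.12],Rt(28,-35)); 
E
```

```text
time_s 27.5
qpos [ 3.7940e-01  5.6020e-01  1.4193e+00 -6.0000e-04  1.1705e+00 -1.3639e+00]
ee_pos [0.5599 0.2625 0.074 ]
eef_rot [-3.1393 -0.0081 -2.9689]
force [ 0.1635 -0.0376 -1.3378]
grip_width 0.0561
G [0.5603 0.2626 0.115 ]
row [5.5, 34.2, -17.5] [0.1141, -0.0091, -0.0115] |rot| 38.8 |s| 0.115
```

Emit:
send_rows --pt "1.1 6.8 -3.5 0.023 -0.002 -0.002 -1" --pt "2.2 13.6 -7 0.046 -0.004 -0.005 -1" --pt "3.3 20.4 -10.5 0.07 -0.006 -0.008 -1" --pt "4.4 27.2 -14 0.092 -0.008 -0.01 -1" --pt "5.5 34.2 -17.5 0.114 -0.009 -0.0115 -1" --pt "5.5 34.2 -17.5 0.114 -0.009 -0.0115 -1"

```text
time_s: 28.1
ee_pos: [0.4474, 0.2354, 0.0848]
eef_rot: [-3.135, -0.611, -2.655]
force: [0.5, 0.4, -1.7]
grip_width: 0.0557
```

```bash
python3 - <<'E'
from h import *
st();g()
R=Rt(28,-55.8)
b=gg([.44,.235,.09],R);c=gg([.44,.235,.04],R,b)
c=ctrl.camera('side'); save(c,'s21')
a=cv2.imread('pics/s21.png')[120:280,170:370]; cv2.imwrite('pics/s21z.png',cv2.resize(a,None,fx=3.2,fy=3.2))
E
```

```text
time_s 28.1
qpos [ 0.4331  0.7163  1.2692 -0.0375  1.766  -1.6217]
ee_pos [0.4474 0.2354 0.0848]
eef_rot [-3.1353 -0.6109 -2.6553]
force [ 0.5435  0.3879 -1.7034]
grip_width 0.0557
G [0.4681 0.2466 0.1184]
row [-0.3, 20.8, -0.2] [0.023, 0.0033, 0.038] |rot| 20.8 |s| 0.045
row [0.0, 0.0, 0.0] [-0.0414, 0.0, 0.0281] |rot| 0.0 |s| 0.05
```

View pics/s21z.png

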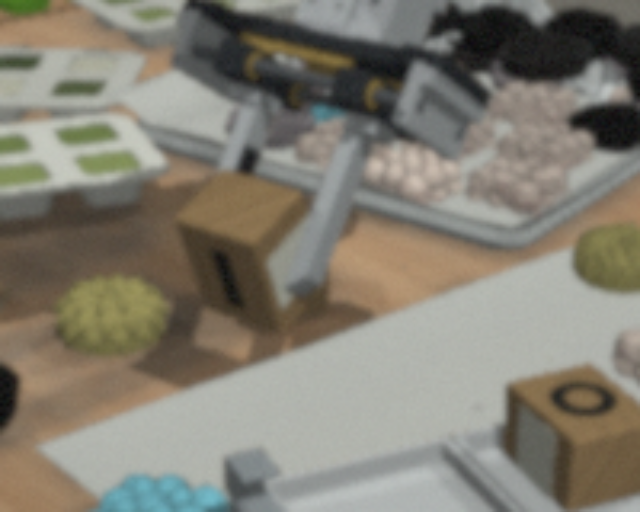

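Emit:
send_rows --pt "0 7 0 0.008 0.001 0.012 -1" --pt "0 14 0 0.016 0.002 0.025 -1" --pt "0 20.8 0 0.023 0.003 0.038 -1" --pt "0 20.8 0 0.023 0.003 0.038 -1"

```text
time_s: 28.55
ee_pos: [0.4106, 0.2181, 0.0661]
eef_rot: [-3.133, -0.973, -2.661]
force: [-0.2, -0.8, -1.9]
grip_width: 0.0557
```

Emit:
send_rows --pt "0 0 0 -0.02 0 0.014 -1" --pt "0 0 0 -0.036 0 0.024 -1" --pt "0 0 0 -0.042 0 0.029 -1" --pt "0 0 0 -0.042 0 0.029 -1"

```text
time_s: 28.95
ee_pos: [0.4113, 0.2185, 0.0178]
eef_rot: [-3.138, -0.969, -2.656]
force: [0.5, 0.2, -1.8]
grip_width: 0.0559
```

```bash
python3 - <<'E'
from h import *
st();g()
c=ctrl.camera('side'); save(c,'s22')
a=cv2.imread('pics/s22.png')[120:280,170:370]; cv2.imwrite('pics/s22z.png',cv2.resize(a,None,fx=3.2,fy=3.2))
E
```

```text
time_s 28.95
qpos [ 0.4371  0.9744  1.1692 -0.0475  1.9663 -1.6164]
ee_pos [0.4113 0.2185 0.0178]
eef_rot [-3.1375 -0.9693 -2.6562]
force [ 0.5092  0.1672 -1.7556]
grip_width 0.0559
G [0.4411 0.2344 0.041 ]
```

View pics/s22z.png

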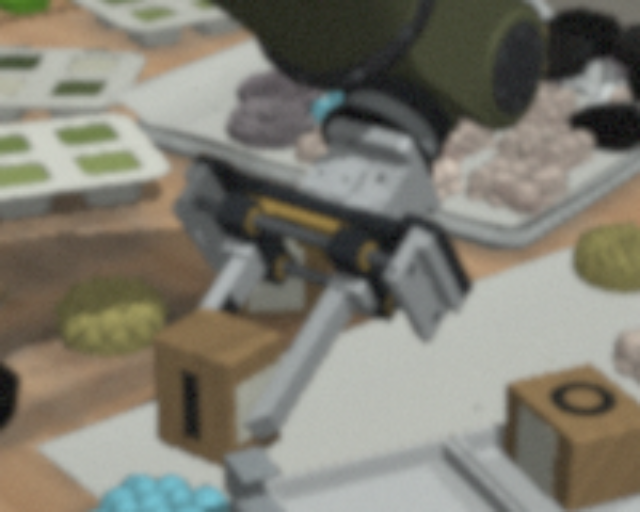

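Emit:
send_rows --pt "0 0 0 -0.002 0 0.0014 -1" --pt "0 0 0 -0.004 0 0.0028 -1" --pt "0 0 0 -0.005 0 0.0035 -1" --pt "0 0 0 -0.005 0 0.0035 -1"

```text
time_s: 29.4
ee_pos: [0.4112, 0.2186, 0.0121]
eef_rot: [-3.139, -0.97, -2.655]
force: [0.3, 0.2, -0.5]
grip_width: 0.0556
```

Emit:
send_rows --pt "0 0 0 -0.0005 0 0.0003 0.6" --pt "0 0 0 -0.0005 0 0.0003 1" --pt "0 0 0 -0.0005 0 0.0003 1" --pt "0 0 0 -0.0005 0 0.0003 1" --pt "0 0 0 -0.0005 0 0.0003 1" --pt "0 0 0 0.03 0 -0.02 1" --pt "0 0 0 0.07 0 -0.047 1" --pt "0 0 0 0.1 0 -0.07 1"

```text
time_s: 30.2
ee_pos: [0.4122, 0.2194, 0.1366]
eef_rot: [-3.139, -0.97, -2.655]
force: [-0.4, 1.0, 0.6]
grip_width: 0.0938
```

```bash
python3 - <<'E'
from h import *
st();g()
c=ctrl.camera('side'); save(c,'s23'); P=cloud(c)
m=(P[...,2]>.063)&(P[...,2]<.075)&(abs(P[...,0]-.44)<.06)&(abs(P[...,1]-.235)<.06)
Q=P[m]; print(len(Q),cv2.minAreaRect((Q[:,:2]*1000).astype(np.float32)),np.median(Q[:,2]) if len(Q) else 0)
b=gg([.42,.235,.17],Rt(28,0))
E
```

```text
time_s 30.2
qpos [ 0.4377  0.8164  1.1505 -0.0516  2.143  -1.6265]
ee_pos [0.4122 0.2194 0.1366]
eef_rot [-3.1386 -0.9696 -2.655 ]
force [-0.3919  1.0084  0.5676]
grip_width 0.0938
G [0.4421 0.2353 0.1598]
516 ((432.3318786621094, 229.10873413085938), (48.20415115356445, 57.44776153564453), 28.04570960998535) 0.0699786966515687
row [-0.1, -55.1, -0.0] [-0.0175, 0.0103, -0.0028] |rot| 55.1 |s| 0.02
```

View pics/s23.png

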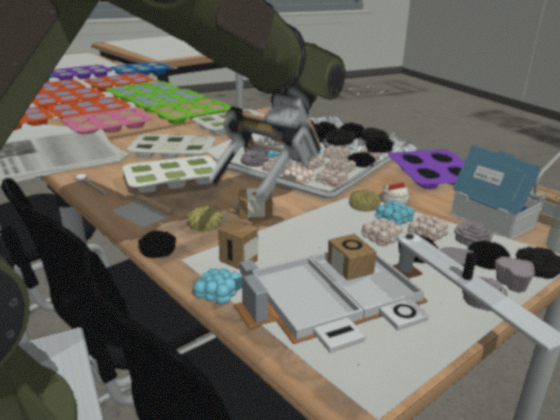

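Emit:
send_rows --pt "0 -8 0 0 0.001 0 1" --pt "0 -16 0 -0.005 0.003 0 1" --pt "0 -24 0 -0.01 0.005 0 1" --pt "0 -32 0 -0.014 0.007 -0.002 1" --pt "0 -40 0 -0.0175 0.01 -0.003 1" --pt "0 -48 0 -0.0175 0.01 -0.003 1" --pt "0 -55 0 -0.0175 0.01 -0.003 1"

```text
time_s: 30.95
ee_pos: [0.4186, 0.2341, 0.1221]
eef_rot: [-3.14, -0.004, -2.652]
force: [0.9, 1.6, 0.9]
grip_width: 0.0942
```

```bash
python3 - <<'E'
from h import *
g(); R=Rt(28,30)
b=gg([.4285,.227,.13],R); gg([.4285,.227,.042],R,b)
E
```

```text
G [0.4187 0.2342 0.1631]
row [-0.1, -30.2, 0.1] [-0.026, -0.0109, 0.0275] |rot| 30.2 |s| 0.039
row [0.0, 0.0, 0.0] [0.044, 0.0, 0.0762] |rot| 0.0 |s| 0.088
```

Emit:
send_rows --pt "0 -7.5 0 -0.006 -0.003 0.005 1" --pt "0 -15 0 -0.013 -0.006 0.01 1" --pt "0 -22.5 0 -0.02 -0.009 0.02 1" --pt "0 -30.2 0 -0.026 -0.011 0.0275 1" --pt "0 -30.2 0 -0.026 -0.011 0.0275 1" --pt "0 -30.2 0 -0.026 -0.011 0.0275 1"

```text
time_s: 31.55
ee_pos: [0.4462, 0.2363, 0.0941]
eef_rot: [-3.14, 0.513, -2.652]
force: [0.4, -0.0, 0.7]
grip_width: 0.0942
```

```bash
python3 - <<'E'
from h import *
st();g(); R=Rt(28,30)
gg([.4285,.227,.042],R)
c=ctrl.camera('wrist'); save(c,'w24')
E
```

```text
time_s 31.55
qpos [ 0.3857  0.0539  2.1478  0.1188  0.4317 -1.7696]
ee_pos [0.4462 0.2363 0.0941]
eef_rot [-3.1402  0.5131 -2.6518]
force [ 0.3709 -0.041   0.6684]
grip_width 0.0942
G [0.4284 0.2269 0.1298]
row [-0.1, -0.6, 0.1] [0.0425, 0.0002, 0.0765] |rot| 0.6 |s| 0.088
```

View pics/w24.png

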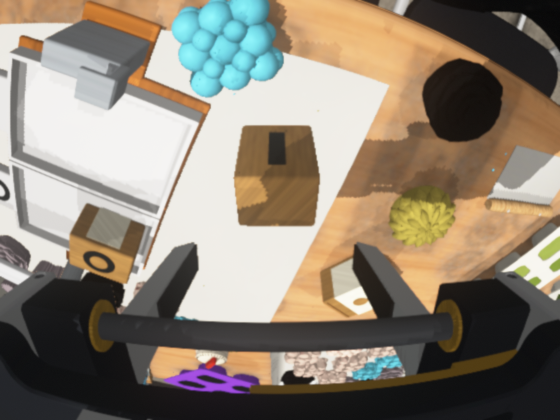

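Emit:
send_rows --pt "0 0 0 0.014 0 0.026 1" --pt "0 0 0 0.028 0 0.052 1" --pt "0 0 0 0.0425 0 0.0765 1" --pt "0 0 0 0.0425 0 0.0765 1" --pt "0 0 0 0.0425 0 0.0765 -1" --pt "0 0 0 0.0425 0 0.0765 -1" --pt "0 0 0 0.0425 0 0.0765 -1" --pt "0 0 0 0.0425 0 0.0765 -1"

```text
time_s: 32.4
ee_pos: [0.4477, 0.2369, 0.0073]
eef_rot: [-3.14, 0.518, -2.651]
force: [0.5, 0.4, -0.6]
grip_width: 0.0654
```

Emit:
send_rows --pt "0 0 0 0 0 0 -1" --pt "0 0 0 0 0 0 -1" --pt "0 0 0 0 0 0 -1" --pt "0 0 0 0 0 0 -1"

```text
time_s: 32.8
ee_pos: [0.4474, 0.2367, 0.0068]
eef_rot: [-3.14, 0.518, -2.652]
force: [-3.8, -1.3, 7.8]
grip_width: 0.0559
```

```bash
python3 - <<'E'
from h import *
st();g()
p,R=cur(); G=p-D*R[:,2]
a=gg(G+[.005,0,.06],R); gg([.45,.235,.115],Rt(28,-15),a); gg([.45,.235,.115],Rt(28,-15))
E
```

```text
time_s 32.8
qpos [ 0.3856  0.2564  2.197   0.2821  0.1797 -1.9393]
ee_pos [0.4474 0.2367 0.0068]
eef_rot [-3.1398  0.5175 -2.6516]
force [-3.7554 -1.3482  7.8174]
grip_width 0.0559
G [0.4295 0.2272 0.0424]
row [0.0, 0.0, 0.0] [-0.0335, -0.0024, -0.05] |rot| 0.0 |s| 0.06
row [-0.1, 44.7, 0.0] [0.0075, -0.0004, -0.0142] |rot| 44.7 |s| 0.016
row [-0.1, 44.7, 0.0] [-0.026, -0.0028, -0.0641] |rot| 44.7 |s| 0.069
```

Emit:
send_rows --pt "0 0 0 -0.017 -0.001 -0.025 -1" --pt "0 0 0 -0.033 -0.002 -0.05 -1" --pt "0 7.5 0 -0.032 -0.002 -0.055 -1" --pt "0 15 0 -0.031 -0.002 -0.06 -1" --pt "0 23 0 -0.03 -0.002 -0.064 -1" --pt "0 31 0 -0.028 -0.003 -0.064 -1" --pt "0 39 0 -0.026 -0.003 -0.064 -1" --pt "0 44.7 0 -0.026 -0.003 -0.064 -1"

```text
time_s: 33.6
ee_pos: [0.4408, 0.2298, 0.0749]
eef_rot: [-3.139, -0.269, -2.653]
force: [-0.0, 0.1, -0.2]
grip_width: 0.0557
```

```bash
python3 - <<'E'
from h import *
st();g()
R=Rt(28,-60.4)
a=gg([.445,.232,.08],R); gg([.445,.232,.036],R,a)
E
```

```text
time_s 33.6
qpos [ 0.4189  0.4772  1.5719 -0.021   1.3604 -1.6333]
ee_pos [0.4408 0.2298 0.0749]
eef_rot [-3.1394 -0.2687 -2.6533]
force [-0.0324  0.1225 -0.2481]
grip_width 0.0557
G [0.4504 0.235  0.1144]
row [-0.1, 45.0, -0.1] [0.0258, 0.0, 0.0228] |rot| 45.0 |s| 0.034
row [0.0, 0.0, 0.0] [-0.0383, 0.0, 0.0217] |rot| 0.0 |s| 0.044
```

Emit:
send_rows --pt "0 8 0 0.004 0 0.002 -1" --pt "0 16 0 0.009 0 0.005 -1" --pt "0 24 0 0.014 0 0.01 -1" --pt "0 32 0 0.019 0 0.015 -1" --pt "0 40 0 0.024 0 0.02 -1" --pt "0 45 0 0.026 0 0.023 -1" --pt "0 45 0 0.026 0 0.023 -1"

```text
time_s: 34.3
ee_pos: [0.4122, 0.2147, 0.0567]
eef_rot: [-3.138, -1.056, -2.655]
force: [-0.4, 0.2, -1.0]
grip_width: 0.0556
```

Emit:
send_rows --pt "0 0 0 -0.015 0 0.0085 -1" --pt "0 0 0 -0.028 0 0.016 -1" --pt "0 0 0 -0.037 0 0.021 -1" --pt "0 0 0 -0.037 0 0.021 -1"

```text
time_s: 34.7
ee_pos: [0.4128, 0.215, 0.0156]
eef_rot: [-3.138, -1.05, -2.655]
force: [0.2, 0.2, -1.0]
grip_width: 0.0559
```

```bash
python3 - <<'E'
from h import *
st();g()
c=ctrl.camera('side'); save(c,'s25')
a=cv2.imread('pics/s25.png')[120:280,170:370]; cv2.imwrite('pics/s25z.png',cv2.resize(a,None,fx=3.2,fy=3.2))
E
```

```text
time_s 34.7
qpos [ 0.4325  1.0326  1.1146 -0.0559  2.0431 -1.623 ]
ee_pos [0.4128 0.215  0.0156]
eef_rot [-3.1384 -1.0501 -2.6553]
force [ 0.1618  0.2086 -0.9833]
grip_width 0.0559
G [0.4442 0.2317 0.036 ]
```

View pics/s25z.png

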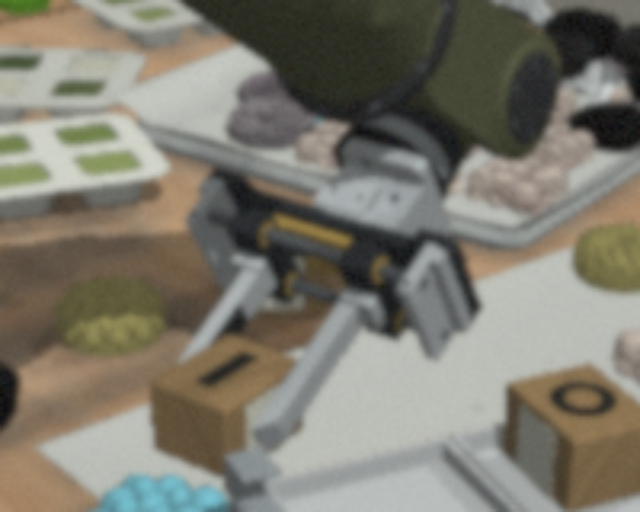

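Emit:
send_rows --pt "0 0 0 -0.003 0 0.0017 -1" --pt "0 0 0 -0.0055 0 0.0031 -1" --pt "0 0 0 -0.007 0 0.004 -1" --pt "0 0 0 -0.007 0 0.004 -1"

```text
time_s: 35.15
ee_pos: [0.4133, 0.2152, 0.0086]
eef_rot: [-3.138, -1.049, -2.655]
force: [-0.8, -0.5, -0.5]
grip_width: 0.0555
```

Emit:
send_rows --pt "0 0 0 -0.001 0 0.0006 -1" --pt "0 0 0 -0.002 0 0.001 -1" --pt "0 0 0 -0.002 0 0.001 0.6" --pt "0 0 0 -0.002 0 0.001 1" --pt "0 0 0 -0.002 0 0.001 1" --pt "0 0 0 -0.002 0 0.001 1"

```text
time_s: 35.75
ee_pos: [0.4135, 0.2152, 0.0064]
eef_rot: [-3.138, -1.049, -2.655]
force: [0.7, 0.4, -0.5]
grip_width: 0.0843
```

Emit:
send_rows --pt "0 0 0 0.02 0 -0.011 1" --pt "0 0 0 0.06 0 -0.034 1" --pt "0 0 0 0.1 0 -0.057 1" --pt "0 0 0 0.1 0 -0.057 1"

```text
time_s: 36.15
ee_pos: [0.4147, 0.216, 0.1266]
eef_rot: [-3.137, -1.04, -2.656]
force: [-0.9, 0.3, 0.8]
grip_width: 0.094
```

```bash
cat >> m.py <<'E'
def sidecarton(c,lo,hi,cx,cy,r=.07):
    P=cloud(c); m=(P[...,2]>lo)&(P[...,2]<hi)&(abs(P[...,0]-cx)<r)&(abs(P[...,1]-cy)<r)
    Q=P[m]
    if len(Q): print(len(Q),cv2.minAreaRect((Q[:,:2]*1000).astype(np.float32)),np.median(Q[:,2]))
E
python3 - <<'E'
from m import *
st();g()
c=ctrl.camera('side'); save(c,'s26'); sidecarton(c,.041,.052,.436,.23)
gg([.436,.23,.14],Rt(28,0))
E
```

```text
time_s 36.15
qpos [ 0.4328  0.8745  1.1145 -0.061   2.1907 -1.6328]
ee_pos [0.4147 0.216  0.1266]
eef_rot [-3.1371 -1.0397 -2.6564]
force [-0.9133  0.3341  0.7703]
grip_width 0.094
G [0.4459 0.2327 0.1474]
701 ((437.9725341796875, 227.29110717773438), (71.58647155761719, 57.5019645690918), 28.353952407836914) 0.046200501166807975
row [-0.1, -59.8, -0.0] [-0.0346, 0.0024, -0.0102] |rot| 59.8 |s| 0.036
```

View pics/s26.png

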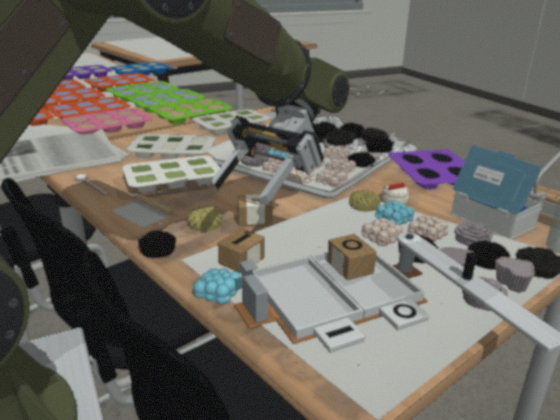

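Emit:
send_rows --pt "0 -8 0 -0.005 0 0 1" --pt "0 -16 0 -0.01 0.001 -0.002 1" --pt "0 -24 0 -0.015 0.001 -0.004 1" --pt "0 -32 0 -0.02 0.002 -0.006 1" --pt "0 -40 0 -0.025 0.002 -0.008 1" --pt "0 -48 0 -0.03 0.002 -0.01 1" --pt "0 -56 0 -0.0346 0.002 -0.01 1" --pt "0 -59.8 0 -0.0346 0.002 -0.01 1"

```text
time_s: 37.0
ee_pos: [0.434, 0.2287, 0.0955]
eef_rot: [-3.14, -0.002, -2.653]
force: [-0.0, -0.7, 0.1]
grip_width: 0.094
```

```bash
python3 - <<'E'
from m import *
st();g()
R=Rt(28.3,0); gg([.438,.2275,.03],R)
E
```

```text
time_s 37.0
qpos [ 0.4113  0.2674  1.7851 -0.0019  1.0907 -1.6476]
ee_pos [0.434  0.2287 0.0955]
eef_rot [-3.1400e+00 -1.7000e-03 -2.6526e+00]
force [-0.0208 -0.6928  0.1156]
grip_width 0.094
G [0.4341 0.2288 0.1365]
row [-0.1, -0.1, -0.3] [-0.0031, -0.0028, 0.1065] |rot| 0.3 |s| 0.107
```

Emit:
send_rows --pt "0 0 0 -0.003 -0.003 0.04 1" --pt "0 0 0 -0.003 -0.003 0.08 1" --pt "0 0 0 -0.003 -0.003 0.1065 1" --pt "0 0 0 -0.003 -0.003 0.1065 1" --pt "0 0 0 -0.003 -0.003 0.1065 -1" --pt "0 0 0 -0.003 -0.003 0.1065 -1" --pt "0 0 0 -0.003 -0.003 0.1065 -1" --pt "0 0 0 -0.003 -0.003 0.1065 -1"

```text
time_s: 37.8
ee_pos: [0.4391, 0.2277, -0.0091]
eef_rot: [-3.14, -0.004, -2.652]
force: [-0.5, -0.4, 0.2]
grip_width: 0.0655
```

Emit:
send_rows --pt "0 0 0 0 0 0 -1" --pt "0 0 0 0 0 0 -1" --pt "0 0 0 0 0 0 -1" --pt "0 0 0 0 0 0 -1"

```text
time_s: 38.2
ee_pos: [0.4388, 0.2276, -0.0095]
eef_rot: [-3.14, -0.005, -2.653]
force: [-1.2, -0.2, 6.2]
grip_width: 0.0561
```

```bash
python3 - <<'E'
from m import *
st();g()
p,R=cur(); G=p-D*R[:,2]
a=gg(G+[0,0,.095],R);b=gg([.44,.19,.125],Rt(-30,0),a); gg([.482,.116,.12],Rt(-90.5,0),b)
E
```

```text
time_s 38.2
qpos [ 0.4055  0.4427  1.8383 -0.0026  0.8651 -1.6526]
ee_pos [ 0.4388  0.2276 -0.0095]
eef_rot [-3.14   -0.0046 -2.6525]
force [-1.1755 -0.2376  6.2404]
grip_width 0.0561
G [0.439  0.2278 0.0315]
row [0.0, 0.0, 0.0] [0.0004, -0.0001, -0.095] |rot| 0.0 |s| 0.095
row [-0.2, -0.2, 58.0] [0.0166, -0.0338, 0.0016] |rot| 58.0 |s| 0.038
row [0.0, 0.0, 60.5] [-0.0734, -0.0431, 0.005] |rot| 60.5 |s| 0.085
```

Emit:
send_rows --pt "0 0 0 0 0 -0.048 -1" --pt "0 0 0 0 0 -0.095 -1" --pt "0 0 8 0.004 -0.008 -0.095 -1" --pt "0 0 16 0.008 -0.015 -0.095 -1" --pt "0 0 24 0.012 -0.024 -0.095 -1" --pt "0 0 32 0.0166 -0.034 -0.095 -1" --pt "0 0 40 0.0166 -0.034 -0.095 -1" --pt "0 0 48 0.0166 -0.034 -0.095 -1"

```text
time_s: 39.0
ee_pos: [0.4402, 0.1897, 0.0851]
eef_rot: [-3.136, -0.002, 2.787]
force: [-1.3, 0.4, -1.7]
grip_width: 0.0558
```

```bash
python3 - <<'E'
from m import *
st();g()
gg([.482,.114,.12],Rt(-90.5,0))
E
```

```text
time_s 39.0
qpos [ 0.3319  0.2607  1.8217 -0.0028  1.0644 -0.8826]
ee_pos [0.4402 0.1897 0.0851]
eef_rot [-3.1364e+00 -2.4000e-03  2.7866e+00]
force [-1.2663  0.4236 -1.6934]
grip_width 0.0558
G [0.4404 0.1898 0.1261]
row [-0.3, 0.1, 70.2] [-0.0655, -0.0564, 0.0062] |rot| 70.2 |s| 0.087
```

Emit:
send_rows --pt "0 0 8.5 -0.013 -0.011 0 -1" --pt "0 0 17 -0.026 -0.022 0 -1" --pt "0 0 25.5 -0.04 -0.034 0 -1" --pt "-0.1 0 34 -0.052 -0.045 0 -1" --pt "-0.2 0 42.5 -0.0655 -0.0564 0.003 -1" --pt "-0.3 0 51 -0.0655 -0.0564 0.006 -1" --pt "-0.3 0 59.5 -0.0655 -0.0564 0.006 -1" --pt "-0.3 0 68 -0.0655 -0.0564 0.006 -1"

```text
time_s: 39.8
ee_pos: [0.4824, 0.1144, 0.079]
eef_rot: [-3.141, 0.001, 1.6]
force: [0.3, -0.5, -1.4]
grip_width: 0.0557
```

```bash
python3 - <<'E'
from m import *
st();g()
R=Rt(-90.5,0)
gg([.482,.114,.047],R)
c=ctrl.camera('side'); save(c,'s27')
E
```

```text
time_s 39.8
qpos [ 1.595e-01  3.002e-01  1.786e+00 -1.300e-03  1.056e+00  1.314e-01]
ee_pos [0.4824 0.1144 0.079 ]
eef_rot [-3.1411e+00  1.2000e-03  1.5996e+00]
force [ 0.3199 -0.5421 -1.3624]
grip_width 0.0557
G [0.4825 0.1144 0.12  ]
row [-0.0, 0.1, 2.2] [-0.0003, -0.0004, 0.073] |rot| 2.2 |s| 0.073
```

View pics/s27.png

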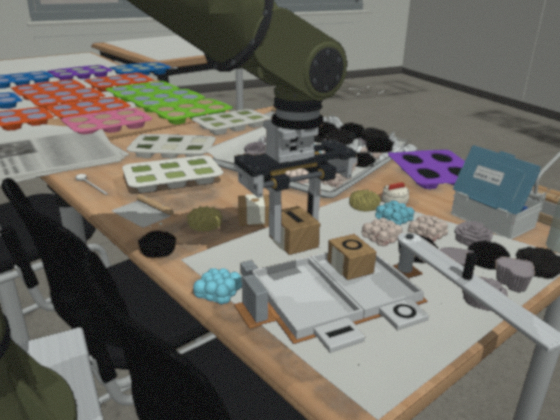

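Emit:
send_rows --pt "0 0 2.2 0 0 0.03 -1" --pt "0 0 2.2 0 0 0.055 -1" --pt "0 0 2.2 0 0 0.068 -1" --pt "0 0 2.2 0 0 0.074 -1" --pt "0 0 2.2 0 0 0.0775 -1" --pt "0 0 2.2 0 0 0.0775 -1"

```text
time_s: 40.45
ee_pos: [0.4829, 0.1146, 0.0022]
eef_rot: [3.141, 0.001, 1.568]
force: [-1.0, -0.5, -1.2]
grip_width: 0.0561
```

```bash
python3 - <<'E'
from m import *
st();g()
c=ctrl.camera('side'); save(c,'s28')
a=cv2.imread('pics/s28.png')[160:340,220:420]; cv2.imwrite('pics/s28z.png',cv2.resize(a,None,fx=3.2,fy=3.2))
E
```

```text
time_s 40.45
qpos [ 1.5970e-01  4.2270e-01  1.8327e+00 -1.3000e-03  8.8570e-01  1.6310e-01]
ee_pos [0.4829 0.1146 0.0022]
eef_rot [3.1409e+00 9.0000e-04 1.5683e+00]
force [-0.955  -0.5078 -1.1828]
grip_width 0.0561
G [0.4829 0.1146 0.0432]
```

View pics/s28z.png

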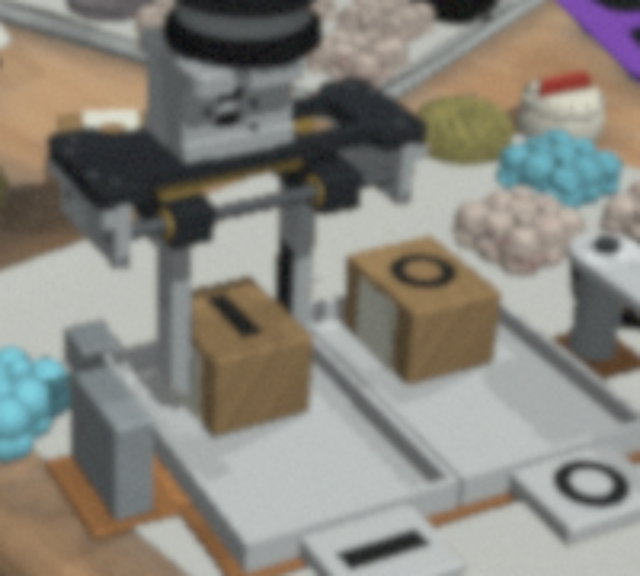

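Emit:
send_rows --pt "0 0 0 0 0 0.0015 -1" --pt "0 0 0 0 0 0.0015 0.5" --pt "0 0 0 0 0 0.0015 0.5" --pt "0 0 0 0 0 0.0015 0.5" --pt "0 0 0 0 0 0.0015 0.5" --pt "0 0 0 0 0 -0.03 0.5" --pt "0 0 0 0 0 -0.07 0.5" --pt "0 0 0 0 0 -0.11 1"

```text
time_s: 41.3
ee_pos: [0.4822, 0.1146, 0.113]
eef_rot: [-3.141, 0.001, 1.568]
force: [0.6, -0.2, -0.8]
grip_width: 0.0752
```

```bash
python3 - <<'E'
from m import *
st();g()
c=ctrl.camera('side'); save(c,'s29')
a=cv2.imread('pics/s29.png')[160:340,180:420]; cv2.imwrite('pics/s29z.png',cv2.resize(a,None,fx=3,fy=3))
c=ctrl.camera('top'); save(c,'t29'); cartons(c); cartons(c,.05,.062,yr=(-.1,.2))
E
```

```text
time_s 41.3
qpos [ 1.6000e-01  2.5490e-01  1.7553e+00 -1.2000e-03  1.1322e+00  1.6360e-01]
ee_pos [0.4822 0.1146 0.113 ]
eef_rot [-3.1409e+00  1.2000e-03  1.5677e+00]
force [ 0.597  -0.1861 -0.8069]
grip_width 0.0752
G [0.4822 0.1146 0.154 ]
px [209. 199.] n 916 c 527.4 369.3 wh 56.6 70.0 ang 69.5 z 0.0472
px [326. 162.] n 462 c 598.3 115.8 wh 68.8 55.5 ang 89.9 z 0.057
```

View pics/s29z.png

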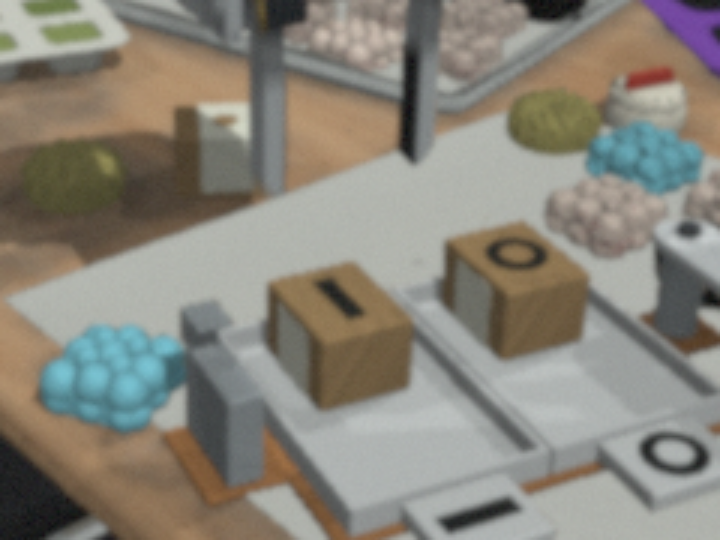

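```bash
python3 - <<'E'
from h import *
a=gg([.52,.25,.16],Rt(-50,0)); b=gg([.5274,.369,.12],Rt(-20.5,33),a); gg([.5274,.369,.028],Rt(-20.5,33),b)
E
```

```text
row [0.5, 0.1, -40.2] [0.135, 0.0347, -0.002] |rot| 40.2 |s| 0.139
row [-8.5, -32.3, -28.7] [0.067, 0.0932, 0.0334] |rot| 44.0 |s| 0.119
row [0.0, 0.0, 0.0] [0.0501, 0.0, 0.0772] |rot| 0.0 |s| 0.092
```

Emit:
send_rows --pt "0 0 -8 0.04 0.01 0 1" --pt "0 0 -16 0.08 0.02 0 1" --pt "0 0 -24 0.12 0.03 0 1" --pt "0 0 -32 0.135 0.035 0 1" --pt "0 0 -40 0.135 0.035 0 1"

```text
time_s: 41.9
ee_pos: [0.5178, 0.2515, 0.1104]
eef_rot: [-3.14, 0.0, 2.274]
force: [-0.4, -0.3, -0.4]
grip_width: 0.0942
```

Emit:
send_rows --pt "-1.4 -5.4 -4.8 0.012 0.016 0 1" --pt "-2.8 -10.8 -9.6 0.024 0.032 0 1" --pt "-4.2 -16.2 -14.4 0.036 0.05 0.005 1" --pt "-5.6 -21.6 -19.2 0.048 0.066 0.015 1" --pt "-7 -27 -24 0.06 0.084 0.025 1" --pt "-8.5 -32.3 -28.7 0.067 0.093 0.033 1" --pt "-8.5 -32.3 -28.7 0.067 0.093 0.033 1"

```text
time_s: 42.6
ee_pos: [0.5441, 0.3614, 0.075]
eef_rot: [-3.134, 0.576, 2.791]
force: [0.4, -0.4, 0.3]
grip_width: 0.0944
```

```bash
python3 - <<'E'
from m import *
st();g()
R=Rt(-20.5,33);gg([.5274,.369,.028],R)
c=ctrl.camera('wrist'); save(c,'w30')
c=ctrl.camera('side'); sidecarton(c,.041,.052,.527,.369,.06)
E
```

```text
time_s 42.6
qpos [ 0.749   0.5288  1.5906 -0.6921  0.8732 -0.0528]
ee_pos [0.5441 0.3614 0.075 ]
eef_rot [-3.134   0.5763  2.7908]
force [ 0.3771 -0.4139  0.3029]
grip_width 0.0944
G [0.5232 0.3693 0.1094]
row [-0.2, 0.0, 0.3] [0.041, 0.0018, 0.0704] |rot| 0.4 |s| 0.081
462 ((526.4778442382812, 367.5146789550781), (61.601680755615234, 69.73253631591797), 69.78030395507812) 0.04643553134091637
```

View pics/w30.png

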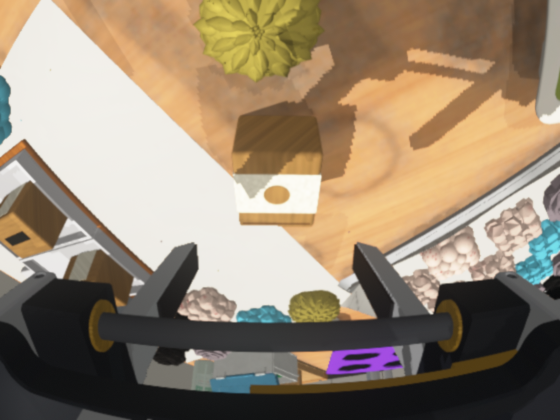

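Emit:
send_rows --pt "0 0 0 0.014 0 0.024 1" --pt "0 0 0 0.028 0 0.048 1" --pt "0 0 0 0.041 0.001 0.0705 1" --pt "0 0 0 0.041 0.001 0.0705 1" --pt "0 0 0 0.041 0.001 0.0705 -1" --pt "0 0 0 0.041 0.001 0.0705 -1" --pt "0 0 0 0.041 0.001 0.0705 -1" --pt "0 0 0 0.041 0.001 0.0705 -1"

```text
time_s: 43.5
ee_pos: [0.551, 0.3602, -0.0017]
eef_rot: [3.141, 0.578, 2.781]
force: [0.2, 0.1, -0.7]
grip_width: 0.066
```

Emit:
send_rows --pt "0 0 0 0 0 0 -1" --pt "0 0 0 0 0 0 -1" --pt "0 0 0 0 0 0 -1" --pt "0 0 0 0 0 0 -1"

```text
time_s: 43.9
ee_pos: [0.5508, 0.3601, -0.0023]
eef_rot: [-3.141, 0.578, 2.782]
force: [-3.9, -1.2, 5.1]
grip_width: 0.0555
```

```bash
python3 - <<'E'
from h import *
st();g()
p,R=cur(); G=p-D*R[:,2]
a=gg(G+[0,0,.075],R); gg([.50,.29,.12],Rt(5,0),a)
E
```

```text
time_s 43.9
qpos [ 0.7395  0.6545  1.6054 -0.7828  0.762   0.0777]
ee_pos [ 0.5508  0.3601 -0.0023]
eef_rot [-3.1407  0.5776  2.7817]
force [-3.888  -1.2227  5.1207]
grip_width 0.0555
G [0.5299 0.368  0.032 ]
row [0.0, 0.0, 0.0] [-0.041, -0.0001, -0.0628] |rot| 0.0 |s| 0.075
row [-7.4, 32.5, -24.9] [0.0157, -0.0835, -0.0177] |rot| 41.6 |s| 0.087
```

Emit:
send_rows --pt "0 0 0 -0.02 0 -0.031 -1" --pt "0 0 0 -0.041 0 -0.0628 -1" --pt "0 0 0 -0.041 0 -0.0628 -1"

```text
time_s: 44.2
ee_pos: [0.5524, 0.3615, 0.0773]
eef_rot: [3.135, 0.58, 2.778]
force: [0.6, 0.0, -0.5]
grip_width: 0.0559
```

Emit:
send_rows --pt "-1.3 5.5 -4.2 0.003 -0.014 -0.004 -1" --pt "-2.5 11 -8.4 0.006 -0.028 -0.008 -1" --pt "-3.7 16.5 -12.5 0.009 -0.042 -0.012 -1" --pt "-5 22 -16.6 0.012 -0.056 -0.016 -1" --pt "-6.2 27.5 -20.8 0.015 -0.07 -0.018 -1" --pt "-7.4 32.5 -24.9 0.0157 -0.0835 -0.018 -1" --pt "-7.4 32.5 -24.9 0.0157 -0.0835 -0.018 -1"

```text
time_s: 44.9
ee_pos: [0.5006, 0.2882, 0.0779]
eef_rot: [-3.141, -0.003, -3.056]
force: [-1.0, 1.1, -1.3]
grip_width: 0.0559
```

```bash
python3 - <<'E'
from h import *
st();g()
gg([.46,.245,.12],Rt(28,-35))
E
```

```text
time_s 44.9
qpos [ 4.5890e-01  4.6860e-01  1.5497e+00  2.0000e-04  1.1264e+00 -1.1975e+00]
ee_pos [0.5006 0.2882 0.0779]
eef_rot [-3.1406e+00 -2.9000e-03 -3.0561e+00]
force [-1.004   1.1025 -1.3075]
grip_width 0.0559
G [0.5007 0.2882 0.1189]
row [7.0, 34.3, -22.4] [0.0658, -0.0488, -0.0082] |rot| 41.6 |s| 0.082
```

Emit:
send_rows --pt "1.4 6.9 -4.5 0.013 -0.01 -0.002 -1" --pt "2.8 13.8 -9 0.026 -0.02 -0.004 -1" --pt "4.2 20.6 -13.5 0.04 -0.03 -0.006 -1" --pt "5.6 27.5 -18 0.053 -0.04 -0.008 -1" --pt "7 34.3 -22.4 0.066 -0.049 -0.008 -1" --pt "7 34.3 -22.4 0.066 -0.049 -0.008 -1"

```text
time_s: 45.5
ee_pos: [0.4375, 0.2353, 0.0842]
eef_rot: [-3.138, -0.612, -2.653]
force: [-0.7, 0.2, -0.8]
grip_width: 0.0558
```

```bash
python3 - <<'E'
from h import *
st();g()
R=Rt(28,-56.9); a=gg([.44,.235,.085],R); gg([.44,.235,.04],R,a)
E
```

```text
time_s 45.5
qpos [ 0.4389  0.6997  1.2998 -0.033   1.7537 -1.6174]
ee_pos [0.4375 0.2353 0.0842]
eef_rot [-3.1376 -0.6125 -2.6531]
force [-0.7445  0.1816 -0.8497]
grip_width 0.0558
G [0.4582 0.2466 0.1178]
row [-0.2, 21.8, -0.1] [0.014, -0.0014, 0.0363] |rot| 21.8 |s| 0.039
row [0.0, 0.0, 0.0] [-0.0377, 0.0, 0.0246] |rot| 0.0 |s| 0.045
```

Emit:
send_rows --pt "0 7.3 0 0.005 0 0.012 -1" --pt "0 14.6 0 0.01 -0.001 0.024 -1" --pt "0 21.8 0 0.014 -0.0014 0.036 -1" --pt "0 21.8 0 0.014 -0.0014 0.036 -1"

```text
time_s: 45.9
ee_pos: [0.4093, 0.2187, 0.0614]
eef_rot: [-3.134, -0.993, -2.659]
force: [-0.9, 0.4, -1.8]
grip_width: 0.0558
```

Emit:
send_rows --pt "0 0 0 -0.015 0 0.01 -1" --pt "0 0 0 -0.03 0 0.02 -1" --pt "0 0 0 -0.0377 0 0.0246 -1" --pt "0 0 0 -0.0377 0 0.0246 -1"

```text
time_s: 46.3
ee_pos: [0.4107, 0.2191, 0.0192]
eef_rot: [-3.14, -0.988, -2.653]
force: [0.4, 0.2, -1.3]
grip_width: 0.0556
```

```bash
python3 - <<'E'
from m import *
st();g()
c=ctrl.camera('side'); save(c,'s31')
a=cv2.imread('pics/s31.png')[120:280,170:370]; cv2.imwrite('pics/s31z.png',cv2.resize(a,None,fx=3.2,fy=3.2))
E
```

```text
time_s 46.3
qpos [ 0.4385  0.9844  1.1577 -0.0474  1.9863 -1.6176]
ee_pos [0.4107 0.2191 0.0192]
eef_rot [-3.1401 -0.9879 -2.6528]
force [ 0.351   0.1943 -1.3253]
grip_width 0.0556
G [0.4409 0.2352 0.0418]
```

View pics/s31z.png

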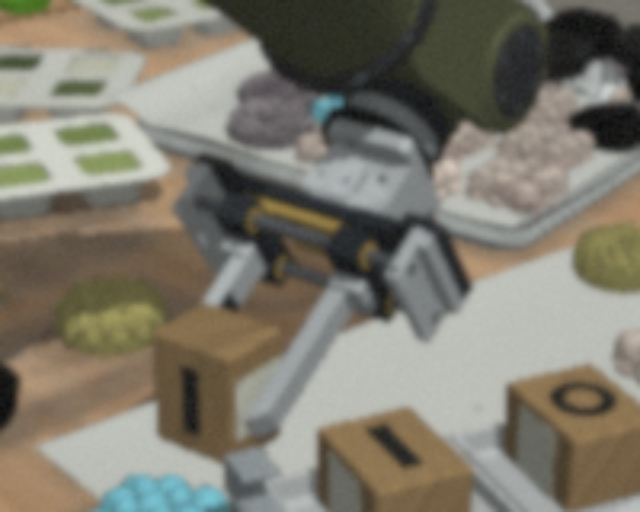

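Emit:
send_rows --pt "0 0 0 -0.003 0 0.0019 -1" --pt "0 0 0 -0.0045 0 0.003 -1" --pt "0 0 0 -0.006 0 0.004 -1" --pt "0 0 0 -0.006 0 0.004 -1"

```text
time_s: 46.75
ee_pos: [0.4109, 0.2191, 0.0129]
eef_rot: [-3.141, -0.988, -2.652]
force: [0.1, -0.5, -0.8]
grip_width: 0.0557
```

Emit:
send_rows --pt "0 0 0 -0.001 0 0.0006 -1" --pt "0 0 0 -0.001 0 0.0006 0.6" --pt "0 0 0 -0.001 0 0.0006 1" --pt "0 0 0 -0.001 0 0.0006 1" --pt "0 0 0 -0.001 0 0.0006 1" --pt "0 0 0 0.03 0 -0.02 1" --pt "0 0 0 0.07 0 -0.047 1" --pt "0 0 0 0.1 0 -0.07 1"

```text
time_s: 47.55
ee_pos: [0.4139, 0.2208, 0.1374]
eef_rot: [-3.141, -0.987, -2.652]
force: [0.6, -0.1, -0.2]
grip_width: 0.0944
```

```bash
python3 - <<'E'
from m import *
st();g()
c=ctrl.camera('side'); save(c,'s32'); sidecarton(c,.063,.075,.435,.23,.06)
gg([.42,.235,.17],Rt(28,0))
E
```

```text
time_s 47.55
qpos [ 0.4388  0.8316  1.1321 -0.052   2.1638 -1.6277]
ee_pos [0.4139 0.2208 0.1374]
eef_rot [-3.1406 -0.9872 -2.6523]
force [ 0.5965 -0.1249 -0.1822]
grip_width 0.0944
G [0.4441 0.2369 0.16  ]
512 ((431.72857666015625, 229.71311950683594), (48.38887023925781, 59.07714080810547), 29.278770446777344) 0.069990848359309
row [-0.1, -56.1, 0.0] [-0.0168, 0.0097, -0.0008] |rot| 56.1 |s| 0.019
```

View pics/s32.png

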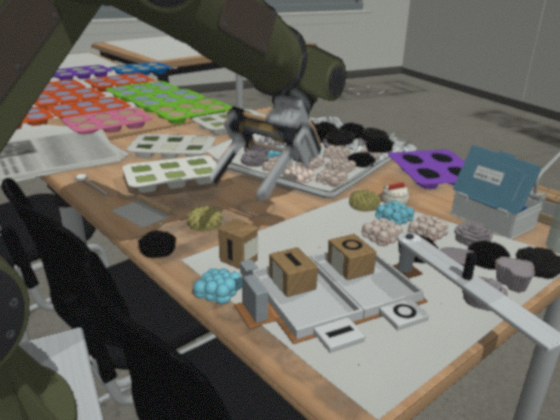

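Carton C (side px (237,243)) stands on its end with a bar facing inward; repeat the second turn as for carton A.

Emit:
send_rows --pt "0 -8 0 0 0.001 0 1" --pt "0 -16 0 -0.005 0.003 0 1" --pt "0 -24 0 -0.01 0.005 0 1" --pt "0 -32 0 -0.014 0.007 -0.001 1" --pt "0 -40 0 -0.017 0.01 -0.001 1" --pt "0 -48 0 -0.017 0.01 -0.001 1" --pt "0 -56 0 -0.017 0.01 -0.001 1"

```text
time_s: 48.3
ee_pos: [0.4185, 0.2346, 0.1219]
eef_rot: [-3.141, -0.004, -2.651]
force: [1.2, 0.9, 0.1]
grip_width: 0.0937
```

```bash
python3 - <<'E'
from h import *
g(); R=Rt(28.4,30)
b=gg([.429,.2285,.13],R)
E
```

```text
G [0.4186 0.2347 0.1629]
row [-0.1, -30.2, -0.3] [-0.027, -0.0102, 0.0273] |rot| 30.2 |s| 0.04
```

Emit:
send_rows --pt "0 -7.5 0 -0.006 -0.003 0.005 1" --pt "0 -15 0 -0.013 -0.006 0.01 1" --pt "0 -22.5 -0.2 -0.02 -0.009 0.02 1" --pt "0 -30.2 -0.3 -0.027 -0.0102 0.0273 1" --pt "0 -30.2 -0.3 -0.027 -0.0102 0.0273 1" --pt "0 -30.2 -0.3 -0.027 -0.0102 0.0273 1"

```text
time_s: 48.9
ee_pos: [0.4464, 0.238, 0.0941]
eef_rot: [-3.14, 0.513, -2.646]
force: [0.3, 0.4, 0.2]
grip_width: 0.0943
```

```bash
python3 - <<'E'
from h import *
g(); R=Rt(28.4,30)
b=gg([.429,.2285,.042],R)
c=ctrl.camera('wrist'); save(c,'w33')
E
```

```text
G [0.4287 0.2285 0.1298]
row [-0.1, -0.6, 0.0] [0.0424, 0.0, 0.0767] |rot| 0.6 |s| 0.088
```

View pics/w33.png

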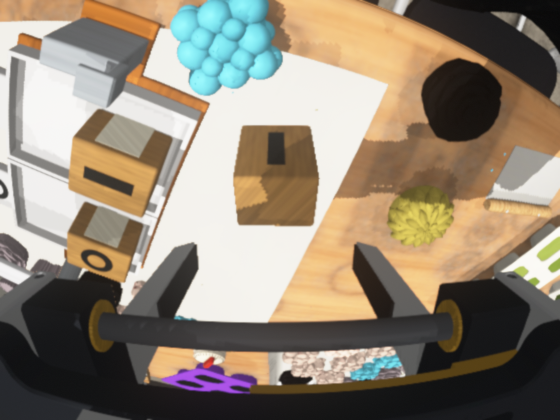

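Emit:
send_rows --pt "0 0 0 0.014 0 0.026 1" --pt "0 0 0 0.028 0 0.052 1" --pt "0 0 0 0.0425 0 0.0765 1" --pt "0 0 0 0.0425 0 0.0765 1" --pt "0 0 0 0.0425 0 0.0765 -1" --pt "0 0 0 0.0425 0 0.0765 -1" --pt "0 0 0 0.0425 0 0.0765 -1" --pt "0 0 0 0.0425 0 0.0765 -1"

```text
time_s: 49.75
ee_pos: [0.4479, 0.2385, 0.0074]
eef_rot: [-3.14, 0.518, -2.645]
force: [-0.2, -0.3, -0.2]
grip_width: 0.0656
```

Emit:
send_rows --pt "0 0 0 0 0 0 -1" --pt "0 0 0 0 0 0 -1" --pt "0 0 0 0 0 0 -1" --pt "0 0 0 0 0 0 -1"

```text
time_s: 50.15
ee_pos: [0.4476, 0.2384, 0.0068]
eef_rot: [-3.14, 0.517, -2.645]
force: [-3.9, -1.2, 7.9]
grip_width: 0.0558
```

Emit:
send_rows --pt "0 0 0 -0.017 -0.001 -0.025 -1" --pt "0 0 0 -0.033 -0.002 -0.05 -1" --pt "0 7.5 0 -0.032 -0.002 -0.055 -1" --pt "0 15 0 -0.031 -0.002 -0.06 -1" --pt "0 23 0 -0.03 -0.002 -0.064 -1" --pt "0 31 0 -0.028 -0.003 -0.064 -1" --pt "0 39 0 -0.026 -0.003 -0.064 -1" --pt "0 44.7 0 -0.026 -0.003 -0.064 -1"

```text
time_s: 50.95
ee_pos: [0.4411, 0.2314, 0.0749]
eef_rot: [-3.139, -0.269, -2.647]
force: [-0.9, -0.4, -1.6]
grip_width: 0.0557
```

```bash
python3 - <<'E'
from h import *
st();g()
R=Rt(28.4,-60.4)
a=gg([.445,.232,.08],R); gg([.445,.232,.034],R,a)
E
```

```text
time_s 50.95
qpos [ 0.4222  0.4793  1.5688 -0.0219  1.3617 -1.6358]
ee_pos [0.4411 0.2314 0.0749]
eef_rot [-3.1393 -0.269  -2.6472]
force [-0.8505 -0.4035 -1.631 ]
grip_width 0.0557
G [0.4506 0.2367 0.1145]
row [-0.1, 45.0, -0.1] [0.0267, -0.0014, 0.0231] |rot| 45.0 |s| 0.035
row [0.0, 0.0, 0.0] [-0.04, 0.0, 0.0227] |rot| 0.0 |s| 0.046
```

Emit:
send_rows --pt "0 8 0 0.004 0 0.002 -1" --pt "0 16 0 0.009 0 0.005 -1" --pt "0 24 0 0.014 0 0.01 -1" --pt "0 32 0 0.019 0 0.015 -1" --pt "0 40 0 0.024 -0.001 0.02 -1" --pt "0 45 0 0.0267 -0.0014 0.023 -1" --pt "0 45 0 0.0267 -0.0014 0.023 -1"

```text
time_s: 51.65
ee_pos: [0.4126, 0.2146, 0.0569]
eef_rot: [-3.138, -1.056, -2.649]
force: [-0.6, -0.1, -0.7]
grip_width: 0.056
```

Emit:
send_rows --pt "0 0 0 -0.015 0 0.0085 -1" --pt "0 0 0 -0.03 0 0.017 -1" --pt "0 0 0 -0.04 0 0.0227 -1" --pt "0 0 0 -0.042 0 0.024 -1" --pt "0 0 0 -0.044 0 0.025 -1" --pt "0 0 0 -0.044 0 0.025 -1"

```text
time_s: 52.25
ee_pos: [0.414, 0.2152, 0.0091]
eef_rot: [-3.138, -1.048, -2.65]
force: [-0.2, 0.2, -1.3]
grip_width: 0.0556
```

```bash
python3 - <<'E'
from h import *
st();g()
EOF=0
c=ctrl.camera('side'); save(c,'s34')
a=cv2.imread('pics/s34.png')[120:280,170:370]; cv2.imwrite('pics/s34z.png',cv2.resize(a,None,fx=3.2,fy=3.2))
E
```

```text
time_s 52.25
qpos [ 0.4344  1.0437  1.109  -0.06    2.0357 -1.6265]
ee_pos [0.414  0.2152 0.0091]
eef_rot [-3.138  -1.0483 -2.6495]
force [-0.2431  0.241  -1.31  ]
grip_width 0.0556
G [0.4452 0.2321 0.0296]
```

View pics/s34z.png

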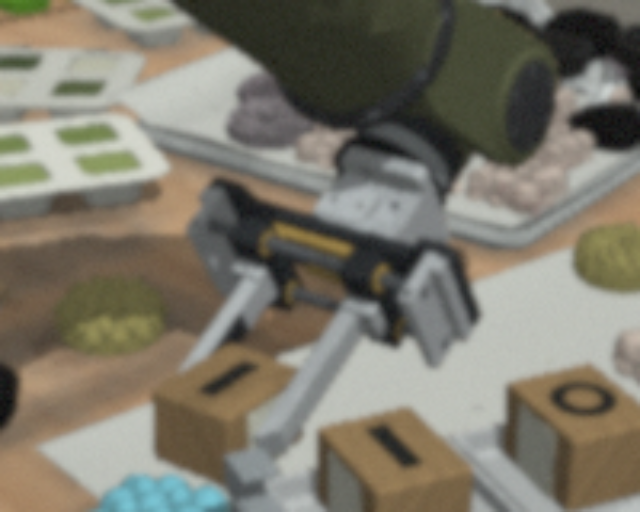

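Nearly down, bar mark up. Lower 3 mm, release, lift.

Emit:
send_rows --pt "0 0 0 -0.0015 0 0.0008 -1" --pt "0 0 0 -0.003 0 0.0016 -1" --pt "0 0 0 -0.003 0 0.0016 0.6" --pt "0 0 0 -0.003 0 0.0016 1" --pt "0 0 0 -0.003 0 0.0016 1" --pt "0 0 0 -0.003 0 0.0016 1"

```text
time_s: 52.9
ee_pos: [0.4139, 0.2152, 0.0055]
eef_rot: [-3.138, -1.049, -2.649]
force: [-0.4, 0.1, -0.1]
grip_width: 0.0843
```

Emit:
send_rows --pt "0 0 0 0.02 0 -0.011 1" --pt "0 0 0 0.06 0 -0.034 1" --pt "0 0 0 0.1 0 -0.057 1" --pt "0 0 0 0.1 0 -0.057 1"

```text
time_s: 53.3
ee_pos: [0.4151, 0.216, 0.1257]
eef_rot: [-3.137, -1.04, -2.65]
force: [1.2, 0.1, -0.0]
grip_width: 0.0937
```

```bash
python3 - <<'E'
from m import *
st();g()
c=ctrl.camera('side'); save(c,'s35'); sidecarton(c,.041,.050,.436,.236)
gg([.438,.228,.14],Rt(28,0))
E
```

```text
time_s 53.3
qpos [ 0.4347  0.8765  1.1134 -0.0656  2.1898 -1.6375]
ee_pos [0.4151 0.216  0.1257]
eef_rot [-3.1368 -1.0399 -2.6505]
force [ 1.2197  0.1139 -0.0397]
grip_width 0.0937
G [0.4462 0.2328 0.1465]
700 ((438.270751953125, 227.402587890625), (71.53111267089844, 58.24650192260742), 28.0548152923584) 0.04627915740485934
row [-0.3, -59.8, 0.3] [-0.0341, -0.0003, -0.0111] |rot| 59.8 |s| 0.036
```

View pics/s35.png

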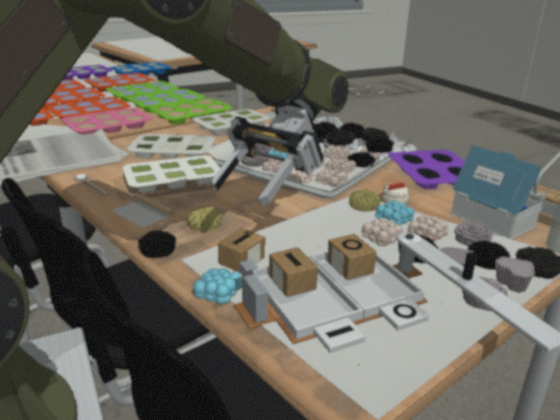

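Flat at (.438,.2275), φ 28. Pick top-down.

Emit:
send_rows --pt "0 -8 0 -0.005 0 0 1" --pt "0 -16 0 -0.01 0 -0.002 1" --pt "0 -24 0 -0.015 0 -0.004 1" --pt "0 -32 0 -0.02 0 -0.006 1" --pt "0 -40 0 -0.025 0 -0.008 1" --pt "0 -48 0 -0.03 0 -0.01 1" --pt "-0.3 -56 0.3 -0.0341 0 -0.011 1" --pt "-0.3 -59.8 0.3 -0.0341 0 -0.011 1"

```text
time_s: 54.15
ee_pos: [0.4359, 0.2273, 0.0956]
eef_rot: [3.141, -0.002, -2.654]
force: [2.0, -0.0, 0.0]
grip_width: 0.0945
```

```bash
python3 - <<'E'
from m import *
g()
R=Rt(28.2,0); gg([.438,.2275,.03],R)
E
```

```text
G [0.436  0.2273 0.1366]
row [0.0, -0.1, -0.2] [-0.0021, -0.0008, 0.1066] |rot| 0.3 |s| 0.107
```

Emit:
send_rows --pt "0 0 0 -0.002 -0.001 0.04 1" --pt "0 0 0 -0.002 -0.001 0.08 1" --pt "0 0 0 -0.002 -0.001 0.1065 1" --pt "0 0 0 -0.002 -0.001 0.1065 1" --pt "0 0 0 -0.002 -0.001 0.1065 -1" --pt "0 0 0 -0.002 -0.001 0.1065 -1" --pt "0 0 0 -0.002 -0.001 0.1065 -1" --pt "0 0 0 -0.002 -0.001 0.1065 -1"

```text
time_s: 54.95
ee_pos: [0.439, 0.2277, -0.0091]
eef_rot: [-3.142, -0.004, -2.653]
force: [-0.1, 0.2, -0.0]
grip_width: 0.0655
```

Emit:
send_rows --pt "0 0 0 0 0 0 -1" --pt "0 0 0 0 0 0 -1" --pt "0 0 0 0 0 0 -1" --pt "0 0 0 0 0 0 -1"

```text
time_s: 55.35
ee_pos: [0.4387, 0.2277, -0.0095]
eef_rot: [3.142, -0.005, -2.653]
force: [-1.0, 0.2, 6.3]
grip_width: 0.0559
```

```bash
python3 - <<'E'
from m import *
st();g()
p,R=cur(); G=p-D*R[:,2]
a=gg(G+[0,0,.125],R);b=gg([.46,.17,.155],Rt(-30,0),a)
E
```

```text
time_s 55.35
qpos [ 4.0480e-01  4.4260e-01  1.8384e+00 -5.0000e-04  8.6540e-01 -1.6542e+00]
ee_pos [ 0.4387  0.2277 -0.0095]
eef_rot [ 3.1415 -0.0048 -2.6531]
force [-1.0167  0.1861  6.2995]
grip_width 0.0559
G [0.4389 0.2278 0.0315]
row [0.0, 0.0, 0.0] [0.0006, 0.0, -0.125] |rot| 0.0 |s| 0.125
row [-0.1, -0.3, 58.0] [0.0083, -0.0609, 0.0016] |rot| 58.0 |s| 0.061
```

Emit:
send_rows --pt "0 0 0 0 0 -0.045 -1" --pt "0 0 0 0 0 -0.09 -1" --pt "0 0 0 0 0 -0.125 -1" --pt "0 0 8 0.002 -0.015 -0.125 -1" --pt "0 0 16 0.004 -0.03 -0.125 -1" --pt "0 0 24 0.006 -0.045 -0.125 -1" --pt "0 0 32 0.008 -0.061 -0.125 -1" --pt "0 0 40 0.008 -0.061 -0.125 -1"

```text
time_s: 56.15
ee_pos: [0.461, 0.1688, 0.1149]
eef_rot: [-3.138, -0.004, 2.925]
force: [-0.1, 0.3, -1.3]
grip_width: 0.0557
```

```bash
python3 - <<'E'
from m import *
st();g()
gg([.475,.08,.155],Rt(-60,0));gg([.482,.034,.12],Rt(-90.5,0))
E
```

```text
time_s 56.15
qpos [ 2.7720e-01  2.4560e-01  1.7624e+00 -1.5000e-03  1.1393e+00 -1.0760e+00]
ee_pos [0.461  0.1688 0.1149]
eef_rot [-3.1376 -0.0044  2.9246]
force [-0.0724  0.2988 -1.2682]
grip_width 0.0557
G [0.4612 0.1689 0.1559]
row [-0.3, -0.1, 47.6] [-0.0328, -0.0837, 0.0011] |rot| 47.6 |s| 0.09
row [-0.4, -0.1, 78.1] [-0.0497, -0.127, 0.0362] |rot| 78.1 |s| 0.141
```

Emit:
send_rows --pt "0 0 8 -0.008 -0.02 0 -1" --pt "0 0 16 -0.016 -0.04 0 -1" --pt "0 0 24 -0.024 -0.06 0 -1" --pt "0 0 32 -0.033 -0.084 0 -1" --pt "-0.2 0 40 -0.04 -0.105 0 -1" --pt "-0.3 0 48 -0.05 -0.127 0 -1" --pt "-0.4 0 56 -0.05 -0.127 0 -1" --pt "-0.4 0 64 -0.05 -0.127 0 -1"

```text
time_s: 56.95
ee_pos: [0.483, 0.0349, 0.1151]
eef_rot: [-3.141, -0.002, 1.808]
force: [-0.9, 0.1, -0.4]
grip_width: 0.056
```

```bash
python3 - <<'E'
from m import *
st();g()
gg([.482,.034,.10],Rt(-90.5,0))
E
```

```text
time_s 56.95
qpos [-0.005   0.2279  1.7841  0.0025  1.1302 -0.243 ]
ee_pos [0.483  0.0349 0.1151]
eef_rot [-3.1415e+00 -2.4000e-03  1.8077e+00]
force [-0.9185  0.0747 -0.4299]
grip_width 0.056
G [0.483  0.0348 0.1561]
row [-0.0, -0.1, 14.1] [-0.0007, -0.0012, 0.0561] |rot| 14.1 |s| 0.056
```

Emit:
send_rows --pt "0 0 7 0 0 0 -1" --pt "0 0 14.1 0 -0.001 0 -1" --pt "0 0 14.1 0 -0.001 0.03 -1" --pt "0 0 14.1 0 -0.001 0.056 -1" --pt "0 0 14.1 0 -0.001 0.056 -1"

```text
time_s: 57.45
ee_pos: [0.4801, 0.0354, 0.0566]
eef_rot: [-3.136, -0.002, 1.569]
force: [0.5, -0.4, -0.3]
grip_width: 0.056
```

```bash
python3 - <<'E'
from m import *
st();g()
gg([.482,.034,.043],Rt(-90.5,0))
c=ctrl.camera('side'); save(c,'s36'); 
a=cv2.imread('pics/s36.png')[160:340,220:420]; cv2.imwrite('pics/s36z.png',cv2.resize(a,None,fx=3.2,fy=3.2))
c=ctrl.camera('wrist'); save(c,'w36')
E
```

```text
time_s 57.45
qpos [-0.0038  0.3075  1.8383  0.0026  1.0016 -0.0031]
ee_pos [0.4801 0.0354 0.0566]
eef_rot [-3.1358e+00 -2.2000e-03  1.5686e+00]
force [ 0.5299 -0.4269 -0.257 ]
grip_width 0.056
G [0.4804 0.0353 0.0976]
row [-0.3, -0.1, 0.4] [-0.0015, 0.0022, 0.0546] |rot| 0.5 |s| 0.055
```

View pics/s36z.png

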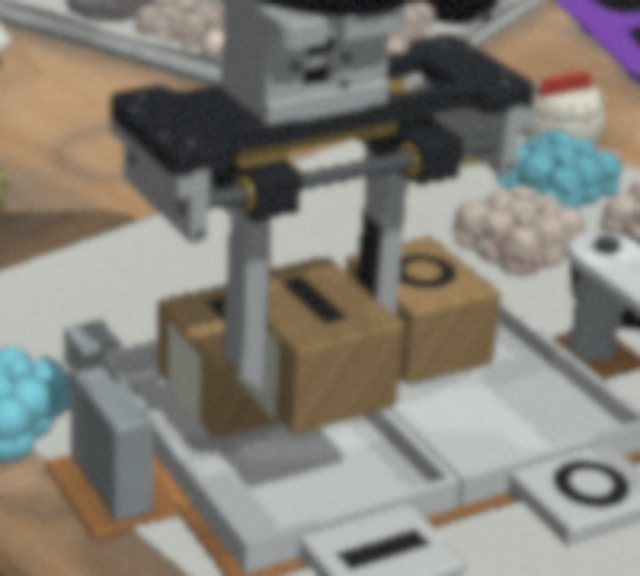

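View pics/w36.png

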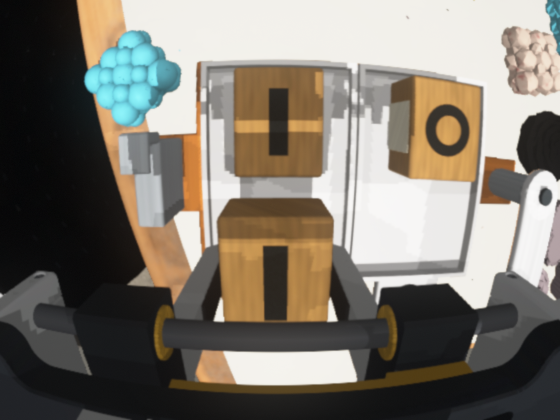

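Emit:
send_rows --pt "-0.3 0 0.4 -0.002 0.002 0.02 -1" --pt "-0.3 0 0.4 -0.002 0.002 0.038 -1" --pt "-0.3 0 0.4 -0.002 0.002 0.048 -1" --pt "-0.3 0 0.4 -0.002 0.002 0.054 -1" --pt "-0.3 0 0.4 -0.002 0.002 0.054 -1"

```text
time_s: 58.05
ee_pos: [0.4843, 0.0336, 0.0055]
eef_rot: [3.137, -0.002, 1.562]
force: [-0.1, -0.3, -1.2]
grip_width: 0.0556
```

```bash
python3 - <<'E'
from m import *
st();g()
c=ctrl.camera('side'); save(c,'s37'); 
a=cv2.imread('pics/s37.png')[160:340,220:420]; cv2.imwrite('pics/s37z.png',cv2.resize(a,None,fx=3.2,fy=3.2))
E
```

```text
time_s 58.05
qpos [-7.600e-03  3.947e-01  1.865e+00  2.900e-03  8.769e-01 -4.000e-04]
ee_pos [0.4843 0.0336 0.0055]
eef_rot [ 3.1366e+00 -2.3000e-03  1.5618e+00]
force [-0.1389 -0.3107 -1.1859]
grip_width 0.0556
G [0.4841 0.0335 0.0465]
```

View pics/s37z.png

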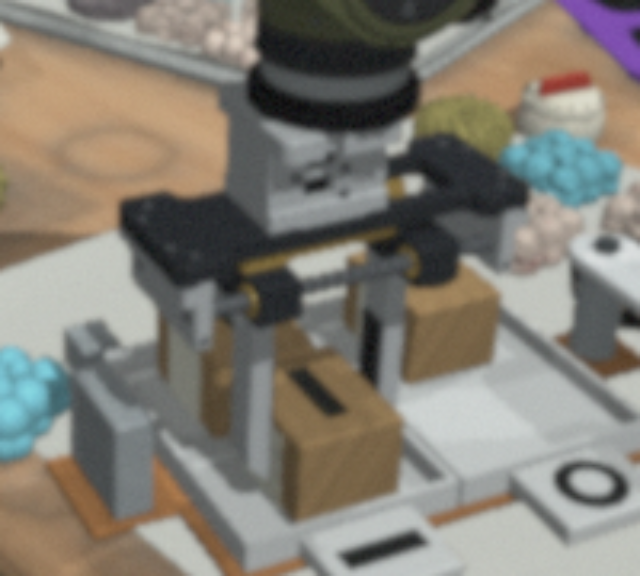

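Emit:
send_rows --pt "0 0 0 0 0.002 0.002 -1" --pt "0 0 0 0 0.002 0.004 -1" --pt "0 0 0 0 0.002 0.005 -1" --pt "0 0 0 0 0.002 0.005 -1"

```text
time_s: 58.5
ee_pos: [0.4864, 0.0335, 0.0007]
eef_rot: [3.136, -0.002, 1.562]
force: [-0.3, -0.7, 3.3]
grip_width: 0.0558
```

Emit:
send_rows --pt "0 0 0 0 0 0.0 0.5" --pt "0 0 0 0 0 0.0 0.5" --pt "0 0 0 0 0 0.0 0.5" --pt "0 0 0 0 0 0.0 0.5" --pt "0 0 0 0 0 -0.03 0.5" --pt "0 0 0 0 0 -0.07 0.5" --pt "0 0 0 0 0 -0.11 0.5" --pt "0 0 0 0 0 -0.13 0.5"

```text
time_s: 59.3
ee_pos: [0.4864, 0.0333, 0.1336]
eef_rot: [3.133, -0.002, 1.562]
force: [-0.2, 0.5, -0.5]
grip_width: 0.0704
```

```bash
python3 - <<'E'
from m import *
st();g()
c=ctrl.camera('side'); save(c,'s38'); P=cloud(c)
a=cv2.imread('pics/s38.png')[160:340,220:420]; cv2.imwrite('pics/s38z.png',cv2.resize(a,None,fx=3.2,fy=3.2))
m=((P[...,2]>.05)&(P[...,2]<.062)&(P[...,0]>.43)&(P[...,0]<.66)&(P[...,1]>-.05)&(P[...,1]<.18)).astype(np.uint8)
n,L,S,C=cv2.connectedComponentsWithStats(m)
for i in range(1,n):
    if S[i,4]>100: Q=P[L==i]; print(C[i].round(),cv2.minAreaRect((Q[:,:2]*1000).astype(np.float32)),np.median(Q[:,2]).round(4),Q[:,2].std().round(4))
# knob & bar
for lo,hi,nm in ((.075,.115,'knob'),(.064,.074,'bar')):
    m=(P[...,2]>lo)&(P[...,2]<hi)&(P[...,0]>.58)&(P[...,0]<.76)&(P[...,1]>-.3)&(P[...,1]<.10)
    Q=P[m]; print(nm,len(Q),Q.mean(0).round(4),cv2.minAreaRect((Q[:,:2]*1000).astype(np.float32)))
E
```

```text
time_s 59.3
qpos [-8.2000e-03  2.0680e-01  1.7631e+00  2.4000e-03  1.1629e+00 -1.0000e-04]
ee_pos [0.4864 0.0333 0.1336]
eef_rot [ 3.1327e+00 -2.3000e-03  1.5618e+00]
force [-0.227   0.4583 -0.4604]
grip_width 0.0704
G [0.486  0.0332 0.1746]
[352. 247.] ((596.5437622070312, 113.36073303222656), (57.352962493896484, 74.09716796875), 0.4717028737068176) 0.0564 0.0018
[293. 261.] ((481.6181335449219, 113.2236328125), (56.328914642333984, 72.10338592529297), 0.46466752886772156) 0.0563 0.0017
[320. 287.] ((485.2864074707031, 32.03399658203125), (72.03426361083984, 56.9564208984375), 89.75579071044922) 0.0562 0.0016
knob 308 [ 0.6818 -0.0564  0.0949] ((683.25048828125, 3.0089874267578125), (15.607329368591309, 150.61273193359375), 0.3080703616142273)
bar 3640 [ 0.6804 -0.0954  0.07  ] ((684.09228515625, -66.20835876464844), (319.5736999511719, 43.07307815551758), 89.42242431640625)
```

View pics/s38z.png

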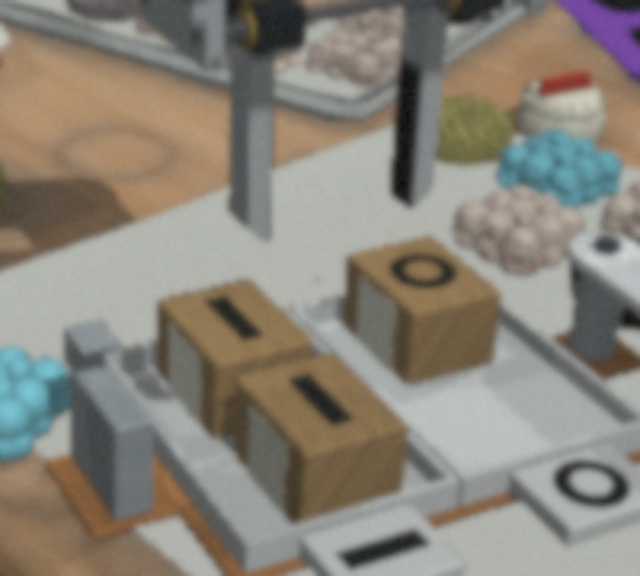

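```bash
python3 - <<'E'
from h import *
a=gg([.6825,-.0615,.16],Rt(-90.5,0)); gg([.6825,-.0615,.098],Rt(-90.5,0),a)
E
```

```text
row [0.7, -0.1, -0.0] [-0.093, 0.1959, 0.0185] |rot| 0.7 |s| 0.218
row [0.0, 0.0, 0.0] [0.0, 0.0, 0.062] |rot| 0.0 |s| 0.062
```

Emit:
send_rows --pt "0.7 0 0 -0.02 0.042 0.0 0" --pt "0.7 0 0 -0.04 0.084 0.0 0" --pt "0.7 0 0 -0.06 0.126 0.0 0" --pt "0.7 0 0 -0.08 0.168 0.01 0" --pt "0.7 0 0 -0.093 0.196 0.018 0" --pt "0.7 0 0 -0.093 0.196 0.018 0"

```text
time_s: 59.95
ee_pos: [0.6816, -0.0631, 0.1091]
eef_rot: [-3.13, -0.003, 1.56]
force: [-0.9, 0.5, -0.2]
grip_width: 0.0469
```

```bash
python3 - <<'E'
from m import *
st();g()
gg([.6825,-.0615,.098],Rt(-90.5,0))
c=ctrl.camera('side'); save(c,'s39'); P=cloud(c)
m=(P[...,2]>.078)&(P[...,2]<.113)&(P[...,0]>.65)&(P[...,0]<.72)&(P[...,1]>-.09)&(P[...,1]<-.03)
Q=P[m]; print(len(Q),Q.mean(0).round(4),cv2.minAreaRect((Q[:,:2]*1000).astype(np.float32)))
c=ctrl.camera('wrist'); save(c,'w39')
E
```

```text
time_s 59.95
qpos [-1.4630e-01  6.7250e-01  1.1540e+00  1.1000e-03  1.3265e+00 -1.3590e-01]
ee_pos [ 0.6816 -0.0631  0.1091]
eef_rot [-3.1304e+00 -2.6000e-03  1.5600e+00]
force [-0.9272  0.4898 -0.1683]
grip_width 0.0469
G [ 0.6821 -0.0632  0.15  ]
row [-0.6, -0.2, -0.1] [0.0015, 0.0015, 0.052] |rot| 0.7 |s| 0.052
258 [ 0.6813 -0.0661  0.0975] ((683.6205444335938, -63.99398422241211), (17.050981521606445, 15.029722213745117), 73.63818359375)
```

View pics/s39.png

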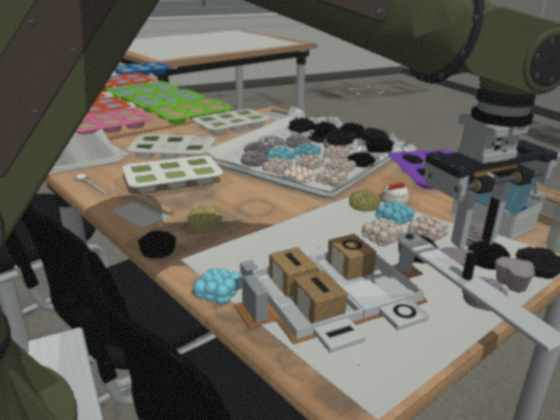

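View pics/w39.png

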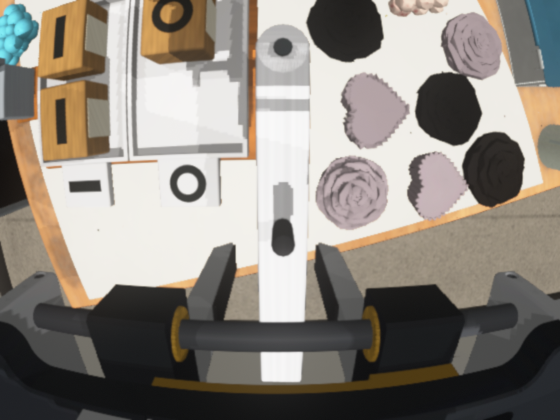

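Emit:
send_rows --pt "-0.6 0 0 0.001 0.002 0.025 0" --pt "-0.6 0 0 0.001 0.002 0.052 0" --pt "-0.6 0 0 0.001 0.002 0.052 0" --pt "-0.6 0 0 0.001 0.002 0.052 -1" --pt "-0.6 0 0 0.001 0.002 0.052 -1" --pt "-0.6 0 0 0.001 0.002 0.052 -1" --pt "-0.6 0 0 0.001 0.002 0.052 -1" --pt "-0.6 0 0 0.001 0.002 0.052 -1" --force 8

```text
time_s: 60.85
ee_pos: [0.6827, -0.0604, 0.062]
eef_rot: [3.137, -0.002, 1.562]
force: [0.9, 0.1, 4.0]
grip_width: 0.0155
```

```bash
cat > sw.py <<'E'
from m import *
H=np.array([.684,.0745])
def plan(angs):
    p,R=cur(); d=p[:2]-H; print('r',np.linalg.norm(d).round(4),'ang',np.degrees(np.arctan2(d[1],d[0])).round(2)%360)
    for a in angs:
        Q=Ro.from_euler('z',-a,degrees=True).as_matrix()
        n=Q[:2,:2]@d+H
        s=R.T@(np.array([*n,p[2]])-p); rv=np.degrees(Ro.from_matrix(R.T@Q@R).as_rotvec())
        print(a,rv.round(1).tolist(),s.round(4).tolist())
E
python3 - <<'E'
from sw import *
st();g(); plan([6,12,18,24,30,36,42,48])
c=ctrl.camera('side'); save(c,'s40');
E
```

```text
time_s 60.85
qpos [-0.1428  0.7084  1.2081  0.0029  1.2208 -0.1347]
ee_pos [ 0.6827 -0.0604  0.062 ]
eef_rot [ 3.1371e+00 -2.1000e-03  1.5617e+00]
force [0.8828 0.1451 4.0349]
grip_width 0.0155
G [ 0.6825 -0.0605  0.103 ]
r 0.1349 ang 269.46
6 [-0.0, -0.0, 6.0] [0.0007, -0.0141, -0.0001]
12 [-0.0, -0.1, 12.0] [0.003, -0.028, -0.0001]
18 [-0.0, -0.1, 18.0] [0.0066, -0.0417, -0.0002]
24 [-0.1, -0.1, 24.0] [0.0117, -0.0549, -0.0002]
30 [-0.1, -0.1, 30.0] [0.0181, -0.0674, -0.0003]
36 [-0.1, -0.2, 36.0] [0.0258, -0.0793, -0.0003]
42 [-0.1, -0.2, 42.0] [0.0347, -0.0903, -0.0003]
48 [-0.1, -0.2, 48.0] [0.0447, -0.1002, -0.0004]
```

View pics/s40.png

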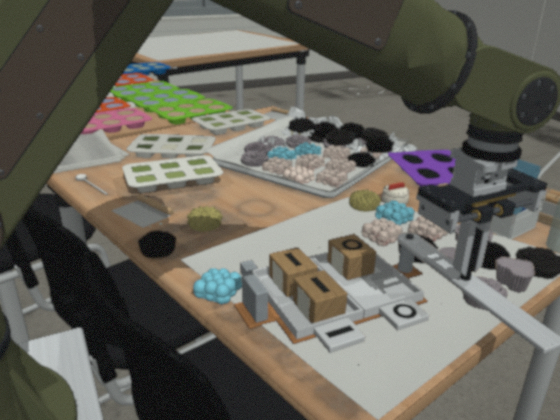

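Knob gripped (width 15.5 mm, fits its 16 mm). Swing 24°, then check the forces.

Emit:
send_rows --pt "0 0 3 0.0002 -0.007 0 -1" --pt "0 0 6 0.0007 -0.0141 0 -1" --pt "0 0 12 0.003 -0.028 0 -1" --pt "0 0 18 0.0066 -0.0417 0 -1" --pt "0 0 24 0.0117 -0.0549 0 -1" --pt "0 0 24 0.0117 -0.0549 0 -1"

```text
time_s: 61.5
ee_pos: [0.6273, -0.0468, 0.0619]
eef_rot: [3.138, -0.005, 1.14]
force: [2.8, 5.0, 1.9]
grip_width: 0.016
```

```bash
python3 - <<'E'
from sw import *
st();g(); plan([6,12,18,24,30,36,42])
c=ctrl.camera('side'); save(c,'s41');
E
```

```text
time_s 61.5
qpos [-0.1345  0.5882  1.4056  0.0043  1.1433  0.2947]
ee_pos [ 0.6273 -0.0468  0.0619]
eef_rot [ 3.1385 -0.0051  1.1398]
force [2.8234 4.9772 1.9027]
grip_width 0.016
G [ 0.6271 -0.0469  0.1029]
r 0.1339 ang 244.95999999999998
6 [-0.0, -0.0, 6.0] [0.0008, -0.014, -0.0]
12 [-0.1, -0.0, 12.0] [0.0031, -0.0278, -0.0001]
18 [-0.1, -0.1, 18.0] [0.0068, -0.0413, -0.0001]
24 [-0.1, -0.1, 24.0] [0.0119, -0.0544, -0.0001]
30 [-0.2, -0.1, 30.0] [0.0183, -0.0668, -0.0001]
36 [-0.2, -0.1, 36.0] [0.026, -0.0785, -0.0001]
42 [-0.2, -0.1, 42.0] [0.0349, -0.0894, -0.0001]
```

View pics/s41.png

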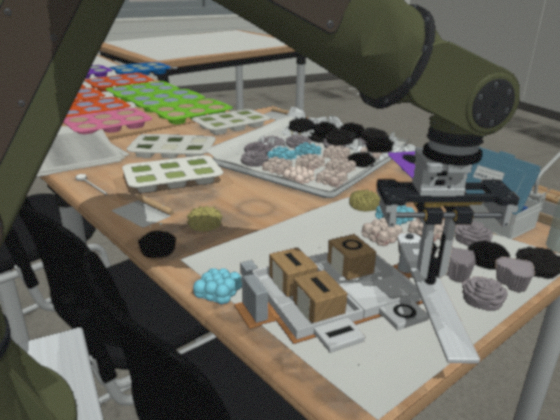

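Emit:
send_rows --pt "0 0 6 0.0008 -0.014 0 -1" --pt "0 0 12 0.003 -0.028 0 -1" --pt "0 0 18 0.0065 -0.0415 0 -1" --pt "0 0 24 0.0115 -0.0545 0 -1" --pt "0 0 30 0.018 -0.067 0 -1" --pt "0 0 36 0.0255 -0.0785 0 -1" --pt "0 0 42 0.0345 -0.0895 0 -1" --pt "0 0 42 0.0345 -0.0895 0 -1"

```text
time_s: 62.35
ee_pos: [0.5614, 0.022, 0.0618]
eef_rot: [3.142, -0.008, 0.407]
force: [6.2, 3.0, 0.9]
grip_width: 0.0159
```

```bash
python3 - <<'E'
from sw import *
st();g(); plan([6,12,18,22,24,26])
c=ctrl.camera('side'); save(c,'s42');
E
```

```text
time_s 62.35
qpos [-0.0277  0.4515  1.6178  0.0036  1.0653  1.1341]
ee_pos [0.5614 0.022  0.0618]
eef_rot [ 3.1415 -0.0077  0.4072]
force [6.1549 3.0055 0.8854]
grip_width 0.0159
G [0.5611 0.0219 0.1028]
r 0.1333 ang 203.19
6 [-0.0, -0.0, 6.0] [0.0008, -0.0139, 0.0]
12 [-0.1, -0.0, 12.0] [0.003, -0.0277, 0.0]
18 [-0.1, -0.0, 18.0] [0.0066, -0.0412, 0.0]
22 [-0.2, -0.0, 22.0] [0.0098, -0.0499, 0.0001]
24 [-0.2, -0.0, 24.0] [0.0117, -0.0542, 0.0001]
26 [-0.2, -0.0, 26.0] [0.0136, -0.0584, 0.0001]
```

View pics/s42.png

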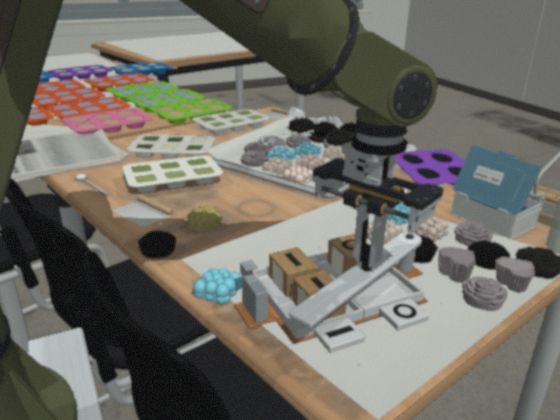

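Emit:
send_rows --pt "0 0 6 0.0015 -0.014 0 -1" --pt "0 0 12 0.004 -0.0277 0 -1" --pt "0 0 18 0.0076 -0.041 0 -1" --pt "0 0 20 0.0095 -0.0455 0 -1" --pt "0 0 20 0.0095 -0.0455 0 -1"

```text
time_s: 62.9
ee_pos: [0.5514, 0.0667, 0.0617]
eef_rot: [-3.14, -0.005, 0.06]
force: [-2.1, -0.7, 7.1]
grip_width: 0.0156
```

```bash
python3 - <<'E'
from sw import *
st();g(); plan([2,3,4,6])
c=ctrl.camera('side'); save(c,'s43'); P=cloud(c)
a=cv2.imread('pics/s43.png')[200:350,220:440]; cv2.imwrite('pics/s43z.png',cv2.resize(a,None,fx=3.2,fy=3.2))
m=(P[...,2]>.066)&(P[...,2]<.073)&(P[...,0]>.41)&(P[...,0]<.70)&(P[...,1]>-.0)&(P[...,1]<.15)
Q=P[m]; print(cv2.minAreaRect((Q[:,:2]*1000).astype(np.float32)))
E
```

```text
time_s 62.9
qpos [0.0532 0.4402 1.6348 0.0024 1.062  1.5626]
ee_pos [0.5514 0.0667 0.0617]
eef_rot [-3.1395 -0.0046  0.0602]
force [-2.0875 -0.679   7.0598]
grip_width 0.0156
G [0.5512 0.0666 0.1027]
r 0.1328 ang 183.39
2 [-0.0, 0.0, 2.0] [0.0001, -0.0046, 0.0]
3 [-0.0, 0.0, 3.0] [0.0002, -0.007, 0.0]
4 [-0.0, 0.0, 4.0] [0.0003, -0.0093, 0.0]
6 [-0.0, 0.0, 6.0] [0.0007, -0.0139, 0.0]
((554.5064697265625, 65.70317077636719), (291.40350341796875, 42.660160064697266), 2.922642230987549)
```

View pics/s43z.png

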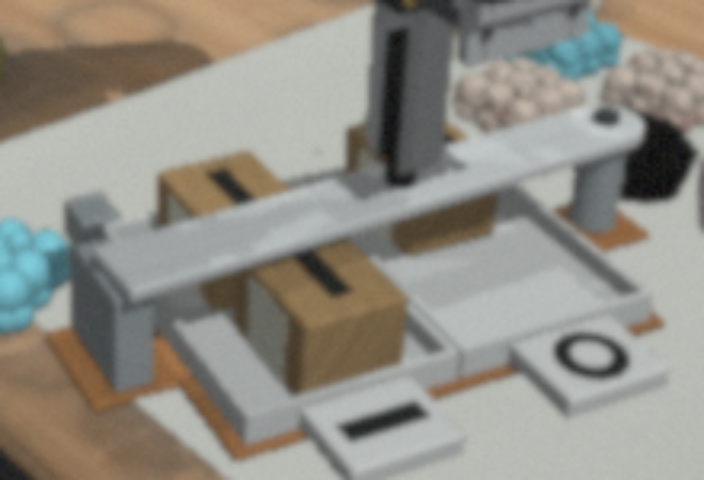

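Emit:
send_rows --pt "0 0 1 0.0001 -0.0025 0 -1" --pt "0 0 2 0.0001 -0.0046 0 -1" --pt "0 0 3 0.0002 -0.007 0 -1" --pt "0 0 3 0.0002 -0.007 0 -1"

```text
time_s: 63.35
ee_pos: [0.5512, 0.0731, 0.0617]
eef_rot: [-3.139, -0.004, 0.008]
force: [-1.7, 0.4, 8.2]
grip_width: 0.0156
```

Emit:
send_rows --pt "0 0 0.5 0 -0.001 0 -1" --pt "0 0 0.8 0 -0.002 0 -1" --pt "0 0 0.8 0 -0.002 0 -1"

```text
time_s: 63.65
ee_pos: [0.5512, 0.075, 0.0617]
eef_rot: [-3.139, -0.005, -0.006]
force: [-0.5, 1.2, 6.6]
grip_width: 0.0154
```

Emit:
send_rows --pt "0 0 0 0 -0.001 0 -1" --pt "0 0 0 0 -0.002 0 -1" --pt "0 0 0 0 -0.002 0 -1"

```text
time_s: 63.95
ee_pos: [0.5512, 0.0751, 0.0617]
eef_rot: [3.141, -0.004, -0.006]
force: [-1.9, -13.6, 7.1]
grip_width: 0.0158
```

```bash
python3 - <<'E'
from sw import *
st()
c=ctrl.camera('side'); save(c,'s44'); P=cloud(c)
a=cv2.imread('pics/s44.png')[200:350,220:440]; cv2.imwrite('pics/s44z.png',cv2.resize(a,None,fx=3.2,fy=3.2))
m=(P[...,2]>.066)&(P[...,2]<.073)&(P[...,0]>.41)&(P[...,0]<.70)&(P[...,1]>-.0)&(P[...,1]<.15)
Q=P[m]; print(cv2.minAreaRect((Q[:,:2]*1000).astype(np.float32)))
E
```

```text
time_s 63.95
qpos [ 7.0000e-02  4.4240e-01  1.6315e+00 -1.0000e-03  1.0634e+00  1.6471e+00]
ee_pos [0.5512 0.0751 0.0617]
eef_rot [ 3.141  -0.0042 -0.0058]
force [ -1.8967 -13.5708   7.0868]
grip_width 0.0158
((554.993408203125, 73.82827758789062), (43.97085952758789, 290.0361633300781), 89.33695220947266)
```

View pics/s44z.png

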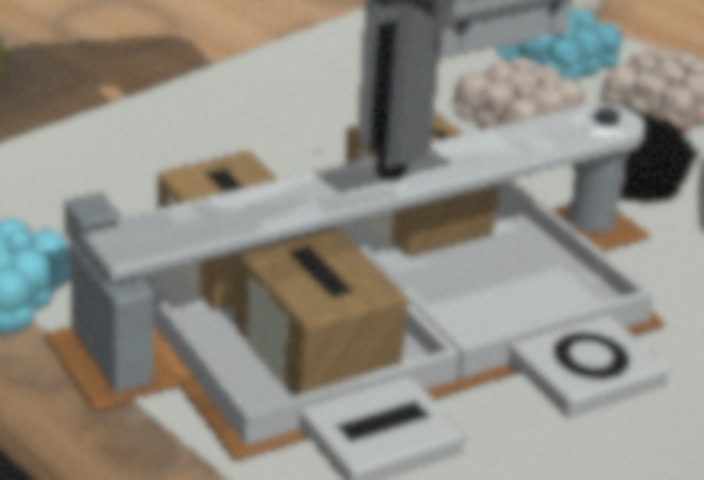

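Emit:
send_rows --pt "0 0 0 0 0 0 -0.3" --pt "0 0 0 0 0 0 0" --pt "0 0 0 0 0 0 0" --pt "0 0 0 0 0 0 0" --pt "0 0 0 0 0 -0.03 0" --pt "0 0 0 0 0 -0.07 0" --pt "0 0 0 0 0 -0.12 0" --pt "0 0 0 0 0 -0.14 0"

```text
time_s: 64.8
ee_pos: [0.5514, 0.0768, 0.2056]
eef_rot: [-3.139, -0.009, -0.005]
force: [0.8, -0.2, 0.2]
grip_width: 0.047
```

```bash
python3 - <<'E'
from sw import *
st()
p,R=cur(); gg([.48,.35,.25],R)
E
```

```text
time_s 64.8
qpos [0.0716 0.2938 1.4802 0.0022 1.3585 1.6472]
ee_pos [0.5514 0.0768 0.2056]
eef_rot [-3.1388 -0.0089 -0.0053]
force [ 0.8361 -0.1509  0.2076]
grip_width 0.047
row [0.0, 0.0, 0.0] [-0.0725, -0.2729, -0.0033] |rot| 0.0 |s| 0.282
```

Move the arm clear to the left for a full view.

Emit:
send_rows --pt "0 0 0 -0.01 -0.04 0 0" --pt "0 0 0 -0.02 -0.08 0 0" --pt "0 0 0 -0.03 -0.12 0 0" --pt "0 0 0 -0.04 -0.16 0 0" --pt "0 0 0 -0.05 -0.2 0 0" --pt "0 0 0 -0.06 -0.24 0 0" --pt "0 0 0 -0.07 -0.27 0 0" --pt "0 0 0 -0.07 -0.27 0 0"

```text
time_s: 65.6
ee_pos: [0.4803, 0.35, 0.2009]
eef_rot: [-3.139, -0.003, -0.002]
force: [-0.2, -0.5, -0.7]
grip_width: 0.0472
```

```bash
python3 - <<'E'
from sw import *
st()
c=ctrl.camera('side'); save(c,'s45'); P=cloud(c)
a=cv2.imread('pics/s45.png')[200:350,220:440]; cv2.imwrite('pics/s45z.png',cv2.resize(a,None,fx=3.2,fy=3.2))
c=ctrl.camera('top'); save(c,'t45'); P=cloud(c)
m=(P[...,2]>.066)&(P[...,2]<.076)&(P[...,0]>.41)&(P[...,0]<.71)&(P[...,1]>-.0)&(P[...,1]<.15)
Q=P[m]; print('bar',cv2.minAreaRect((Q[:,:2]*1000).astype(np.float32)))
a=cv2.imread('pics/t45.png')[60:340,150:510]; cv2.imwrite('pics/t45z.png',cv2.resize(a,None,fx=2.1,fy=2.1,interpolation=cv2.INTER_CUBIC))
E
```

```text
time_s 65.6
qpos [5.6780e-01 3.8590e-01 1.3689e+00 7.0000e-04 1.3833e+00 2.1402e+00]
ee_pos [0.4803 0.35   0.2009]
eef_rot [-3.1392e+00 -2.5000e-03 -1.7000e-03]
force [-0.1716 -0.5314 -0.7424]
grip_width 0.0472
bar ((558.220703125, 76.31697082519531), (40.52729034423828, 296.75341796875), 89.18124389648438)
```

View pics/t45z.png

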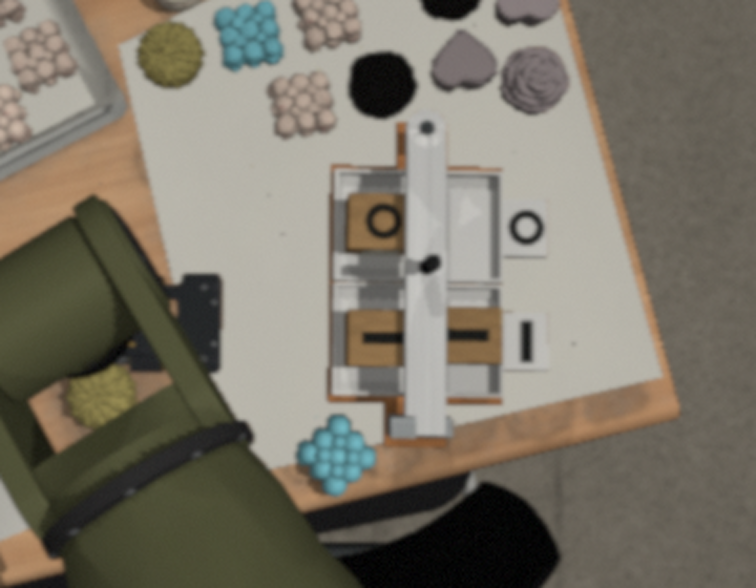

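View pics/s45z.png

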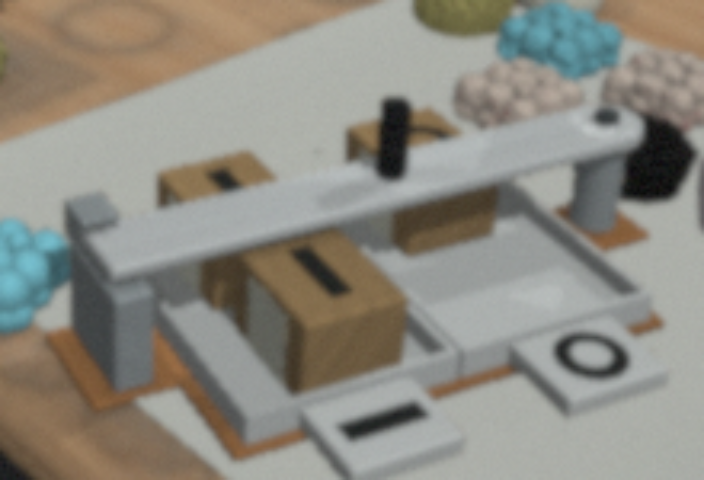

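```bash
python3 - <<'E'
from h import *
print(ctrl.hand_in()); st()
E
```

```text
the job is handed in; nothing more can be done
None
the job is handed in; nothing more can be done
```

All three cartons are turned over, mark side up, in their matching trays. The hold-down bar is home, and the job is handed in at about 66 s of the 210 s allowed. One carton bore a ring (back tray) and two bore a bar (front tray). I did not move the loose soaps.

**Last checks:**
- **Cartons:** all three carton tops measured about 56 mm above the table, which is right for lying flat. The last measured centres were about (0.597, 0.113), (0.482, 0.113) and (0.485, 0.032).
- **Bar:** it stopped against its catch with about 14 N of push, then stayed there after release. Its measured angle is within about 1° of the frame's.
- **Clearance:** the arm was well clear of everything at hand-in.

**What went wrong or disagreed:**
- **Fingertip position:** camera depth put the fingertips about 22 mm behind the reported TCP, where the description says 19 mm ahead. The first two grips, tilted, held the ring carton only by its edge. Its first straight-down grip missed and a retry closed on nothing, but the carton stayed flat on the table. I used the 41 mm correction for every grasp after that.
- **Third carton moved:** it had been knocked about 3 cm aside during the run. I found it again by camera before picking it up.
- **Third carton close to the wall:** it sits only about 3 mm from the tray's −y wall, but it measured flat.

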